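# Uncover the clock-line controller and refit its setting knobs

## Task

Use the screwdriver from its stand, never the fingers, to turn the four slotted cams on the controller anticlockwise to their stops, lift the blue cover off and lay it upright in the middle of the green mat. Then push every black setting knob lying on the bench fully home on a flat-sided shaft of its own inside the controller (any shaft will do). Leave the screwdriver standing in its stand, and do not knock the oil pot or the loupe about.

Things in the scene. Friction and masses are not known exactly. Their poses are not given: they have to be found in the camera images.
- unit: dial-line controller: grey sheet-metal case lying on its back, fixed to the bench, 235 x 290 x 60 mm high; its flat deck is 60 mm above the bench. Origin on the bench directly under the middle of the cover's place (the middle setting shaft); x is across the cover, y along it. The case runs from -85 to +150 mm in x, -145 to +145 mm in y; a small white pilot dial, lamps and vents lie on the deck beyond x = +75 mm
- cover: blue access cover of the controller, loose, 0.35 kg: a hood 64 x 190 mm and 50 mm high, open underneath, with a flat rim 3 mm thick round its foot (84 x 206 mm over all); the rim's long sides (parallel to y) are held down by the four cams. Origin at the centre of its underside, z up. A steel bow handle on top: bar 12 mm wide (x), 84 mm long (y), 12 mm high, its centre 80 mm above the origin, with two 10 mm posts at y = -35 and +35 mm and free space 24 mm high below the bar
- driver: screwdriver, 0.11 kg, at first upright in its stand. Origin at the blade's tip, z up along the tool, x across the wide of the blade. Blade 12 mm wide (x), 2 mm thick (y), 12 mm long; round shank 8 mm thick; black collar 34 mm across from z = 75 to 81 mm; orange handle 24 x 24 mm square (faces square to x and y), from z = 81 to 165 mm, with black stripes on the two faces that look along x
- stand: fixed beech block 60 x 60 x 80 mm high with an 18 mm square through hole down its middle for the screwdriver, whose collar rests on its top (blade tip then 5 mm above the bench, directly over the origin). Origin at the centre of its underside. A lower block, 45 mm high and 60 mm square, with three little file handles up to 80 mm high adjoins it at x = +60 mm
- mat: green bench mat, fixed, 250 mm (x) by 150 mm (y), 3 mm thick; origin at the centre of its underside
- cam1_head: slotted steel cam 1 on the deck at the rim of the cover (cams 1 and 2 on the controller's -x side, 3 and 4 on its +x side). Origin on its axis at deck level, z up. Round head 22 mm across with its top 13 mm above the deck; the straight slot across the head is 4 mm wide, 5 mm deep (floor 8 mm above the deck), open at both ends, and runs along x; a wing 10 mm wide reaches 21 mm from the axis along +x and locks the rim of the cover below it
- cam1 (a joint): turn of this cam in rad: 0 = wing square over the cover's rim, locked; grows anticlockwise seen from above to the stop at 1.6, a quarter turn, where the wing is clear of the rim (clear from about 1.2). Stays where left; turns with about 0.06 N m
- cam2_head: slotted steel cam 2 on the deck at the rim of the cover (cams 1 and 2 on the controller's -x side, 3 and 4 on its +x side). Origin on its axis at deck level, z up. Round head 22 mm across with its top 13 mm above the deck; the straight slot across the head is 4 mm wide, 5 mm deep (floor 8 mm above the deck), open at both ends, and runs along x; a wing 10 mm wide reaches 21 mm from the axis along +x and locks the rim of the cover below it
- cam2 (a joint): turn of this cam in rad: 0 = wing square over the cover's rim, locked; grows anticlockwise seen from above to the stop at 1.6, a quarter turn, where the wing is clear of the rim (clear from about 1.2). Stays where left; turns with about 0.06 N m
- cam3_head: slotted steel cam 3 on the deck at the rim of the cover (cams 1 and 2 on the controller's -x side, 3 and 4 on its +x side). Origin on its axis at deck level, z up. Round head 22 mm across with its top 13 mm above the deck; the straight slot across the head is 4 mm wide, 5 mm deep (floor 8 mm above the deck), open at both ends, and runs along x; a wing 10 mm wide reaches 21 mm from the axis along +x and locks the rim of the cover below it
- cam3 (a joint): turn of this cam in rad: 0 = wing square over the cover's rim, locked; grows anticlockwise seen from above to the stop at 1.6, a quarter turn, where the wing is clear of the rim (clear from about 1.2). Stays where left; turns with about 0.06 N m
- cam4_head: slotted steel cam 4 on the deck at the rim of the cover (cams 1 and 2 on the controller's -x side, 3 and 4 on its +x side). Origin on its axis at deck level, z up. Round head 22 mm across with its top 13 mm above the deck; the straight slot across the head is 4 mm wide, 5 mm deep (floor 8 mm above the deck), open at both ends, and runs along x; a wing 10 mm wide reaches 21 mm from the axis along +x and locks the rim of the cover below it
- cam4 (a joint): turn of this cam in rad: 0 = wing square over the cover's rim, locked; grows anticlockwise seen from above to the stop at 1.6, a quarter turn, where the wing is clear of the rim (clear from about 1.2). Stays where left; turns with about 0.06 N m
- shaft1_tang: brass setting shaft 1 under the cover, standing up from the deck (shaft 1 at +64 mm, 2 at 0, 3 at -64 mm along the controller's y). Origin on its axis on the top of its 22 mm round shoulder, which is 2 mm above the deck; z up. The end above it is flat-sided: 12 mm along x by 6 mm along y, 16 mm high (the last 5 mm 4 mm thick and tapered to 6 mm along x)
- shaft1 (a joint): turn of this setting shaft in rad; at 0 its long side lies along the controller's x, grows anticlockwise from above, range -1.3 to 1.3; stiff (0.03 N m); its setting does not matter
- shaft2_tang: brass setting shaft 2 under the cover, standing up from the deck (shaft 1 at +64 mm, 2 at 0, 3 at -64 mm along the controller's y). Origin on its axis on the top of its 22 mm round shoulder, which is 2 mm above the deck; z up. The end above it is flat-sided: 12 mm along x by 6 mm along y, 16 mm high (the last 5 mm 4 mm thick and tapered to 6 mm along x)
- shaft2 (a joint): turn of this setting shaft in rad; at 0 its long side lies along the controller's x, grows anticlockwise from above, range -1.3 to 1.3; stiff (0.03 N m); its setting does not matter
- shaft3_tang: brass setting shaft 3 under the cover, standing up from the deck (shaft 1 at +64 mm, 2 at 0, 3 at -64 mm along the controller's y). Origin on its axis on the top of its 22 mm round shoulder, which is 2 mm above the deck; z up. The end above it is flat-sided: 12 mm along x by 6 mm along y, 16 mm high (the last 5 mm 4 mm thick and tapered to 6 mm along x)
- shaft3 (a joint): turn of this setting shaft in rad; at 0 its long side lies along the controller's x, grows anticlockwise from above, range -1.3 to 1.3; stiff (0.03 N m); its setting does not matter
- knob1: black bar knob, 45 g, 42 mm high: round skirt 40 mm across and 6 mm high, above it a grip bar 36 mm long (x) and 20 mm wide (y) with a white line along its top. Origin at the centre of its underside, z up. The bore in its underside is flat-sided, 15 mm along x by 9 mm along y, 17 mm deep: it goes on a shaft only when the bar lies along the shaft's long side (either way round), and is home when its underside sits on the shaft's shoulder. May be absent
- knob2: black bar knob, 45 g, 42 mm high: round skirt 40 mm across and 6 mm high, above it a grip bar 36 mm long (x) and 20 mm wide (y) with a white line along its top. Origin at the centre of its underside, z up. The bore in its underside is flat-sided, 15 mm along x by 9 mm along y, 17 mm deep: it goes on a shaft only when the bar lies along the shaft's long side (either way round), and is home when its underside sits on the shaft's shoulder. May be absent
- knob3: black bar knob, 45 g, 42 mm high: round skirt 40 mm across and 6 mm high, above it a grip bar 36 mm long (x) and 20 mm wide (y) with a white line along its top. Origin at the centre of its underside, z up. The bore in its underside is flat-sided, 15 mm along x by 9 mm along y, 17 mm deep: it goes on a shaft only when the bar lies along the shaft's long side (either way round), and is home when its underside sits on the shaft's shoulder. May be absent
- oilpot: small amber glass oil pot with brass lid, 38 mm across and 38 mm high, loose among the knobs; not part of the job. Origin at the centre of its underside
- loupe: black eyeglass loupe, 42 mm across and 32 mm high, loose among the knobs; not part of the job. Origin at the centre of its underside
Mind the look-alikes: they are no part of the job. Leave any orange or pink look-alike of the stand alone.

How it is judged:
On the way, in this order (a step that is already met when the one before it is completed fails the run):
1. all four cams are turned out, clear of the cover's rim, with the cover still in its place (value of joint each of cam1, cam2, cam3, cam4 above 1.2 rad and distance between cover and shaft2_tang below 0.02 m), for 0.2 s.
2. the cover lies upright in the middle of the mat (horizontal distance between cover and mat below 0.05 m and height (world z) of cover below 0.012 m and angle between cover's own z axis and vertical below 0.1 rad), for 0.2 s.
At the end, for the whole second after the job is handed in: All cams turned out (1.2 rad or more); cover upright on the mat, within 50 mm of its middle; screwdriver upright in its stand, collar within 7 mm of the block; each knob present upright on a shaft, within 3 mm of its shoulder; all at rest (all of step 2 and value of joint each of cam1, cam2, cam3, cam4 above 1.2 rad and horizontal distance between driver and stand below 0.012 m and height (world z) of driver below 0.012 m and angle between driver's own z axis and vertical below 0.1 rad and ((horizontal distance between knob1 and shaft1_tang below 0.005 m and z of knob1 in the frame of shaft1_tang between -0.003 and 0.003 m and angle between knob1's own z axis and vertical below 0.1 rad) or (horizontal distance between knob1 and shaft2_tang below 0.005 m and z of knob1 in the frame of shaft2_tang between -0.003 and 0.003 m and angle between knob1's own z axis and vertical below 0.1 rad) or (horizontal distance between knob1 and shaft3_tang below 0.005 m and z of knob1 in the frame of shaft3_tang between -0.003 and 0.003 m and angle between knob1's own z axis and vertical below 0.1 rad)) and ((horizontal distance between knob2 and shaft1_tang below 0.005 m and z of knob2 in the frame of shaft1_tang between -0.003 and 0.003 m and angle between knob2's own z axis and vertical below 0.1 rad) or (horizontal distance between knob2 and shaft2_tang below 0.005 m and z of knob2 in the frame of shaft2_tang between -0.003 and 0.003 m and angle between knob2's own z axis and vertical below 0.1 rad) or (horizontal distance between knob2 and shaft3_tang below 0.005 m and z of knob2 in the frame of shaft3_tang between -0.003 and 0.003 m and angle between knob2's own z axis and vertical below 0.1 rad)) and ((horizontal distance between knob3 and shaft1_tang below 0.005 m and z of knob3 in the frame of shaft1_tang between -0.003 and 0.003 m and angle between knob3's own z axis and vertical below 0.1 rad) or (horizontal distance between knob3 and shaft2_tang below 0.005 m and z of knob3 in the frame of shaft2_tang between -0.003 and 0.003 m and angle between knob3's own z axis and vertical below 0.1 rad) or (horizontal distance between knob3 and shaft3_tang below 0.005 m and z of knob3 in the frame of shaft3_tang between -0.003 and 0.003 m and angle between knob3's own z axis and vertical below 0.1 rad)) and linear speed of each of cover, driver, knob1, knob2, knob3 below 0.02 m/s); the robot touches nothing.
It fails at once if a cam pushed with the fingers (contact force between the fingers and cam1_head above 3 N or contact force between the fingers and cam2_head above 3 N or contact force between the fingers and cam3_head above 3 N or contact force between the fingers and cam4_head above 3 N).
It fails at once if the oil pot or the loupe knocked away (more than 30 mm) (distance of any of oilpot, loupe from where it was at the start of the episode above 0.03 m).
Of knob1, knob2, knob3 only 2 to 3 are there at a start; the rules pass over those that are not, and their reading is None.
At some moment in a run one of knob1, knob2, knob3 may be knocked a few centimetres aside while the robot is not near it.
It also fails if it takes over 210 s, if anything falls off the work surface, if the arm or the gripper's body presses on something with over 40 N, if the wrist force passes 120 N, or if a joint passes its speed limit or range.

## Robot

A 6-joint arm with a two-finger parallel gripper is mounted at the origin on the work surface. World frame = base frame: x ahead of the robot, y to its left, z up, the work surface at z = 0. Lengths are in m, angles in rad, forces in N, time in s.
With the tool pointing down it reaches from about 0.25 to 0.775 m from the base axis. Payload 8.9 kg.
Tool frame: the origin (TCP) lies where the fingers leave the gripper's body, on its centre line; the fingertips stand 73 mm ahead of it and the grasp point (between the pads) lies 54 mm ahead of it (ctrl.pinch_z is the z of the grasp point in the tool frame, in m); z points along the fingers, y is the direction in which the jaws open and shut (so a half turn about z gives the same grasp; the last joint's range is limited). The gripper opens to 85 mm and grips with 20 to 120 N. Pads are 22 mm wide; open, the fingers measure 114 mm over their backs; the gripper's body (76 mm by 85 mm) begins 54 mm behind the grasp point. The pads swing forward as they close: fully open they stand 13 mm farther back than shut.
Start: joints at [-1.282, 0.291, -0.153, 1.127, 0, 1.431], TCP at [0.218, -0.478, 0.304] pointing down, gripper open.
Joint ranges: [-2.52, 2.52], [-0.91, 1.74], [-1.3, 1.37], [-1.96, 2.02], [-1.52, 1.47], [-3.14, 3.14]. Speed limits (rad/s): [2.22, 2.22, 2.79, 3.14, 3.14, 3.14].

## Interface

Orientations are given as a rotation vector (axis times angle).
In Python, from plant import ctrl, camera, get_calibration, workorder, cut_out, place_of gives the robot as it stands.
- The arm moves only by the shell command python3 -m crank 'ROWS'. ROWS is JSON, a list of rows, each a list of 3 entries, a list of its own where there are three numbers: the shift along the tool's x, y, z in mm, then the turn, a rotation vector about the tool's x, y, z in rad, then the closure in counts, from 0 (fully open) to 255 (shut). In form: [[[dx, dy, dz], [ax, ay, az], fingers], ...]. A call has 1 to 10 rows; each row shifts and turns the pose as measured when the row begins, along the tool's axes as they then stand; what a row does not reach is not made up. A row lasts 1/12 s, in which the tool goes at most 41.7 mm and 7.16 degrees, less where a joint would pass 70% of its speed; a pose out of reach is approached as far as the arm can. A call with a gripper value outside its range is refused whole. The fingers move at their own pace and stop on an object; the grip force is fixed at half the most. Time passes only in rows, so rows that do not move let the fingers close. It gives the time, the measured TCP pose, the force and the opening at its end, in the units of the state.
- ctrl.get_state(): the state, without advancing time (a new reading comes with each control period).
- camera(name): name is "scene" or "top"; returns the picture (480x640x3 uint8, blue, green, red); there is no depth.
- get_calibration(name): a dict with "K" (3x3 intrinsics, pixels), "R" (3x3) and "t" (3): a world point X has camera coordinates R X + t. Camera axes: x right, y down, z forward; pixel columns grow to the right and rows downward; lengths in m; the calibration is good to about 2 mm. A picture is of the moment at which its call begins. get_calibration takes no time and is no camera call.
- workorder.finish_job(): hands the job in, once; it reports no verdict.
Trained networks look in the newest picture that a camera, given by its name, has taken for a name from the list of things; names that differ only in an ending like _2 or _b are one class to them, and where a whole thing is asked for, a point or a joint stands for the part that bears it (a point fixed in the world has none). Each returns a list of dicts, best first, with "conf" (0 to 1); they miss things now and then, are a little off and sometimes report something else, mostly with a low value. They report only what shows in the picture. A call takes as long as a camera call. They do not tell look-alikes from the thing itself.
- cut_out(thing, camera): "region" (480x640 bool, what is visible of it) and "rect" ([centre column, centre row, width, height] in pixels, round what is visible of it).
- place_of(thing, camera): "position" ([column, row] in pixels: a listed point, or the origin of a listed thing).
The state is a dict: "clock": time; "q": joint angles; "dq": joint speeds; "joint_torque": joint torques, N m; "position": TCP position; "orientation": TCP orientation; "contact_force": force on the tool from outside, world axes, zero at the start; "torque": the same for the moment, N m; "opening": finger opening in m.
Only numpy, scipy, OpenCV 4.12 (cv2) and the standard library are available. Lean on these libraries where they do the work, as an engineer would, in place of code of your own. Each camera call takes 0.05 s, during which the arm holds its last target.

## Working session

There is one attempt and no reset: what is moved stays moved. The work goes in short steps, Python scripts to look and compute and a shell command to move; the robot and the scene stay as the last step left them, time stands still between calls to the robot, and variables do not carry over. Pictures are saved under pics/ and viewed, and the job is handed in when it is done.

```bash
ls; mkdir -p pics; python3 - <<'E'
from plant import ctrl,camera,get_calibration
import cv2,json
s=ctrl.get_state();print(s)
for n in("scene","top"):
    cv2.imwrite(f"pics/{n}0.png",camera(n));c=get_calibration(n);print(n,c)
E
```

```text
pics
{'clock': 0.0, 'q': array([-1.28231442e+00,  2.91241544e-01, -1.54115992e-01,  1.12671197e+00,
       -6.09557324e-06,  1.43151962e+00]), 'dq': array([-0.00198501,  0.00086159,  0.00098222,  0.00058392, -0.00053502,
       -0.00083819]), 'joint_torque': array([ 2.72426390e-03, -5.37143004e+01,  3.31371367e+01,  1.58564391e-02,
       -1.22352560e-05,  8.30885227e-06]), 'position': array([ 0.21770118, -0.47735663,  0.30335623]), 'orientation': array([-3.06877081e+00, -6.66541210e-01,  1.58544248e-04]), 'contact_force': array([-0.35933089, -0.48124449,  0.10070403]), 'torque': array([0.03425284, 0.02559151, 0.01369833]), 'opening': 0.08554377535163113}
scene {'K': array([[620.54340723,   0.        , 328.9066945 ],
       [  0.        , 620.54340723, 244.68036185],
       [  0.        ,   0.        ,   1.        ]]), 'R': array([[ 0.80461766,  0.59377883,  0.00413734],
       [ 0.39556469, -0.53079918, -0.74952039],
       [-0.44285324,  0.60471393, -0.66196833]]), 't': array([-0.36081154, -0.17610584,  1.52975257])}
top {'K': array([[489.0806362 ,   0.        , 318.21026366],
       [  0.        , 489.0806362 , 236.21542827],
       [  0.        ,   0.        ,   1.        ]]), 'R': array([[-0.00178343, -0.9999952 , -0.00253302],
       [-0.99098296,  0.00210671, -0.13397137],
       [ 0.13397607,  0.00227126, -0.99098197]]), 't': array([-0.02219695,  0.48140155,  1.1190629 ])}
```

View pics/scene0.png

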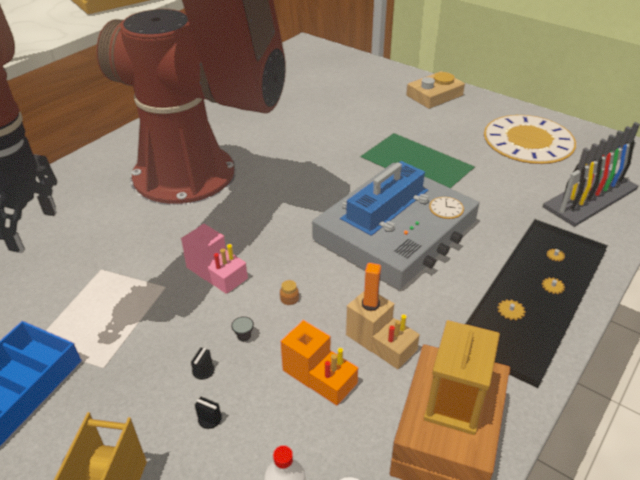

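View pics/top0.png

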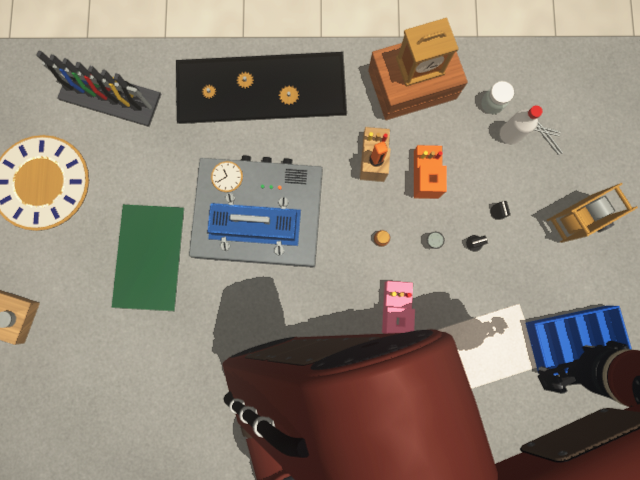

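```bash
cat > h.py <<'E'
from plant import ctrl,camera,get_calibration,workorder,cut_out,place_of
import numpy as np,cv2,itertools
from scipy.spatial.transform import Rotation as Rot
from scipy.optimize import least_squares
C={n:get_calibration(n) for n in("scene","top")}
def proj(X,n):
    c=C[n];p=c["R"]@np.asarray(X,float)+c["t"];p=c["K"]@p;return p[:2]/p[2]
def plane(uv,z,n):
    c=C[n];d=c["R"].T@np.linalg.inv(c["K"])@np.array([uv[0],uv[1],1.]);o=-c["R"].T@c["t"];return o+d*(z-o[2])/d[2]
def tri(a,b):
    # a top px, b scene px -> world point
    f=lambda X:np.r_[proj(X,"top")-a,proj(X,"scene")-b]
    r=least_squares(f,plane(a,0.05,"top"));return r.x,np.abs(r.fun).max()
def st():
    s=ctrl.get_state();R=Rot.from_rotvec(s["orientation"]).as_matrix()
    return s,R
E
python3 - <<'E'
from h import *
camera("top");camera("scene")
Z={"unit":0,"cover":.06,"driver":.005,"stand":0,"mat":0,"cam1_head":.06,"cam2_head":.06,"cam3_head":.06,"cam4_head":.06,"knob1":0,"oilpot":0,"loupe":0,"shaft1_tang":.06}
for t,z in Z.items():
    for n in("top","scene"):
        print(t,n,[(np.round(d["position"]).tolist(),np.round(plane(d["position"],z,n)[:2],4).tolist(),round(d["conf"],2)) for d in place_of(t,n)[:5]])
print(ctrl.get_state()["clock"])
E
```

```text
unit top []
unit scene [([415.0, 162.0], [0.4342, 0.3873], 0.6), ([384.0, 223.0], [0.5032, 0.1328], 0.56)]
cover top [([253.0, 224.0], [0.5059, 0.1271], 0.95)]
cover scene [([387.0, 203.0], [0.5079, 0.1313], 0.71)]
driver top [([377.0, 166.0], [0.6579, -0.1681], 0.66)]
driver scene []
stand top [([369.0, 168.0], [0.6563, -0.1484], 0.84), ([427.0, 185.0], [0.611, -0.291], 0.62), ([393.0, 319.0], [0.2877, -0.1987], 0.6)]
stand scene [([205.0, 264.0], [0.277, -0.1996], 0.92), ([305.0, 367.0], [0.6062, -0.2837], 0.65), ([368.0, 335.0], [0.6552, -0.1576], 0.64)]
mat top [([146.0, 257.0], [0.4368, 0.3915], 0.86)]
mat scene [([417.0, 162.0], [0.4377, 0.3899], 0.7), ([211.0, 420.0], [0.5494, -0.4588], 0.39)]
cam1_head top [([226.0, 244.0], [0.4601, 0.1888], 0.47)]
cam1_head scene []
cam2_head top [([278.0, 252.0], [0.4414, 0.0686], 0.49)]
cam2_head scene [([348.0, 205.0], [0.4422, 0.0757], 0.58)]
cam3_head top [([230.0, 199.0], [0.566, 0.1817], 0.53), ([281.0, 202.0], [0.5586, 0.0637], 0.44)]
cam3_head scene [([388.0, 227.0], [0.552, 0.0642], 0.44)]
cam4_head top [([228.0, 247.0], [0.4527, 0.1829], 0.47), ([229.0, 199.0], [0.5662, 0.1838], 0.39)]
cam4_head scene [([423.0, 200.0], [0.5637, 0.1894], 0.59)]
knob1 top [([474.0, 242.0], [0.4706, -0.3993], 0.75), ([498.0, 211.0], [0.546, -0.4598], 0.56), ([256.0, 224.0], [0.5172, 0.1278], 0.28)]
knob1 scene [([205.0, 372.0], [0.4727, -0.3971], 0.97), ([209.0, 420.0], [0.5468, -0.461], 0.56)]
oilpot top [([380.0, 238.0], [0.4803, -0.172], 0.57)]
oilpot scene [([284.0, 299.0], [0.4721, -0.1795], 0.57)]
loupe top [([429.0, 240.0], [0.4752, -0.2911], 0.54)]
loupe scene [([247.0, 335.0], [0.4748, -0.2906], 0.57), ([203.0, 375.0], [0.4739, -0.4031], 0.48)]
shaft1_tang top [([379.0, 238.0], [0.472, -0.1627], 0.5), ([498.0, 208.0], [0.5433, -0.4395], 0.45)]
shaft1_tang scene []
1.5
```

```bash
python3 - <<'E'
import cv2
t=cv2.imread("pics/top0.png");s=cv2.imread("pics/scene0.png")
cv2.imwrite("pics/c1.png",cv2.resize(t[150:270,180:330],(750,600),interpolation=cv2.INTER_CUBIC))
cv2.imwrite("pics/c2.png",cv2.resize(s[155:287,310:486],(800,600),interpolation=cv2.INTER_CUBIC))
cv2.imwrite("pics/c3.png",cv2.resize(t[120:260,350:525],(800,640-40),interpolation=cv2.INTER_CUBIC))
cv2.imwrite("pics/c4.png",cv2.resize(s[255:435,180:420],(800,600),interpolation=cv2.INTER_CUBIC))
E
```

```text
(no output)
```

View pics/c1.png

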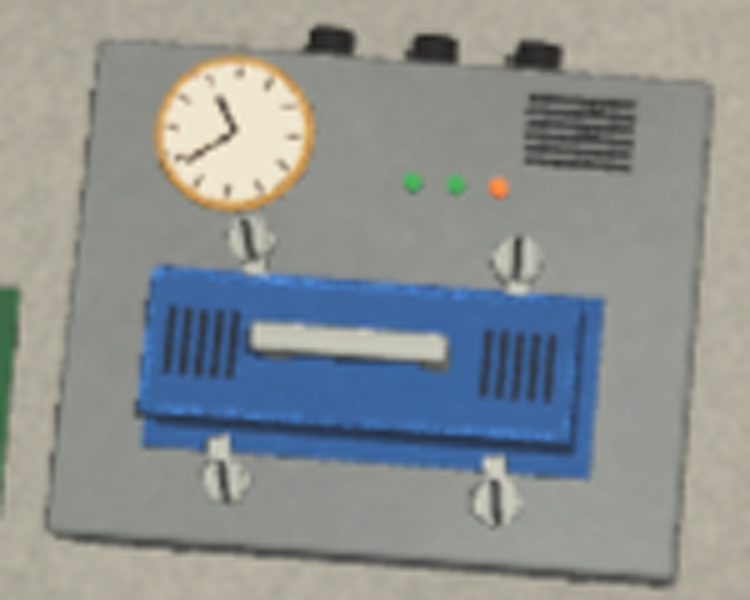

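View pics/c2.png

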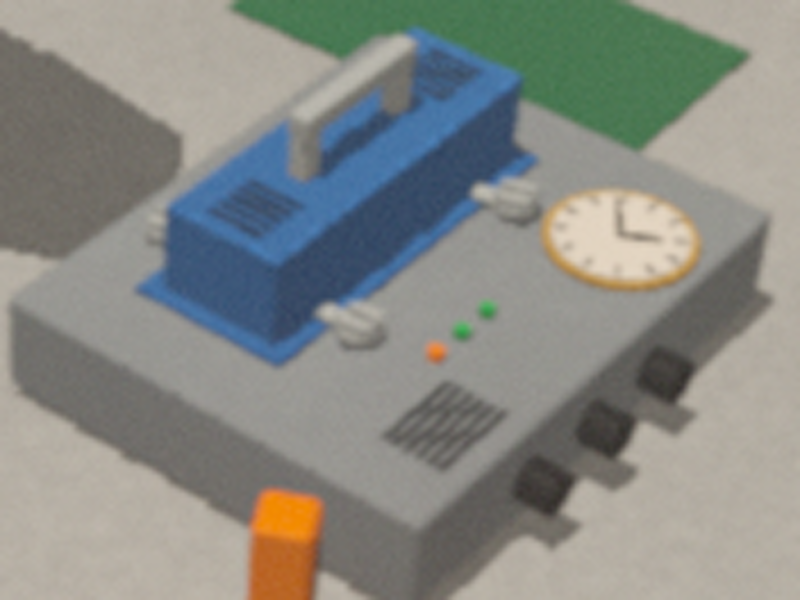

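View pics/c3.png

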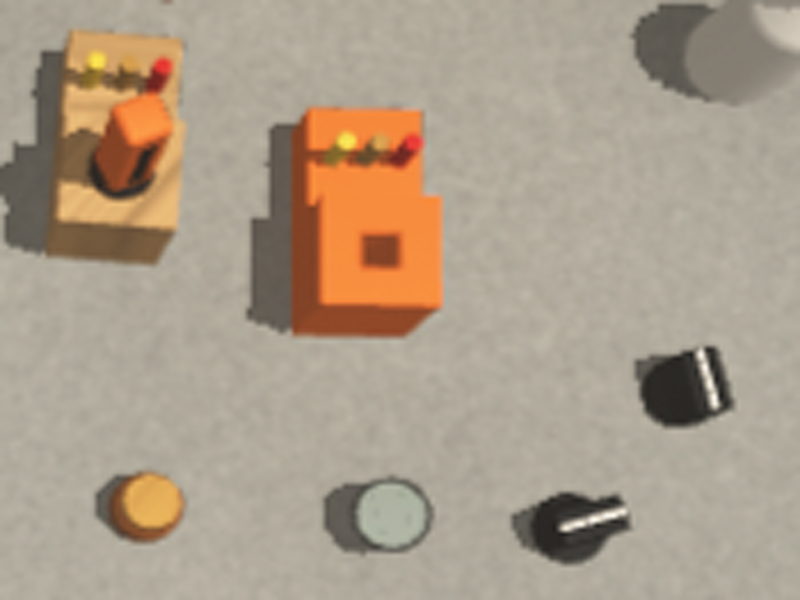

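View pics/c4.png

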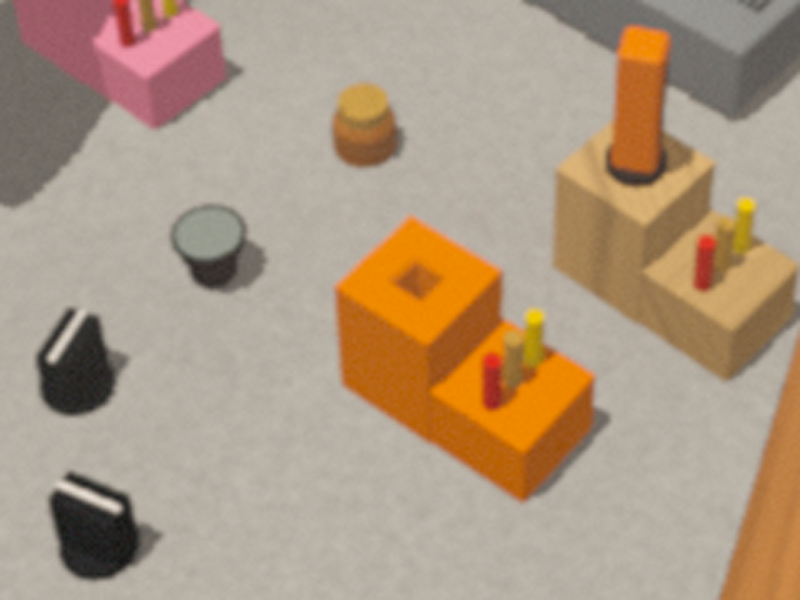

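```bash
python3 - <<'E'
from h import *
for n in("top","scene"):
    m=np.mean([camera(n).astype(float) for _ in range(8)],0);np.save(f"pics/{n}avg.npy",m)
    if n=="top": 
        a=m[190:260,215:295]
        cv2.imwrite("pics/d1.png",cv2.resize(np.clip(a,0,255).astype(np.uint8),(800,700*600//700),interpolation=cv2.INTER_LANCZOS4))
    else:
        a=m[185:245,320:440]
        cv2.imwrite("pics/d2.png",cv2.resize(np.clip(a,0,255).astype(np.uint8),(800,400),interpolation=cv2.INTER_LANCZOS4))
# unit fit from deck corners
co=np.array([[100,42],[712,85],[672,580],[48,530]])/5+[180,150]-0.4
U=np.array([[.15,.145],[.15,-.145],[-.085,-.145],[-.085,.145]])
W=np.array([plane(p,.06,"top")[:2] for p in co])
cs=np.array([[768,218],[415,528],[14,305]])*.22+[310,155]-.4
Ws=np.array([plane(p,.06,"scene")[:2] for p in cs]);Us=U[[0,1,2]]
def fit(U,W):
    f=lambda p:(U@np.array([[np.cos(p[2]),np.sin(p[2])],[-np.sin(p[2]),np.cos(p[2])]])+p[:2]-W).ravel()
    r=least_squares(f,[.5,.13,0]);return r.x,np.round(r.fun*1e3,1)
print(fit(U,W));print(fit(Us,Ws))
E
```

```text
(array([ 0.50494544,  0.12281283, -0.07775315]), array([ 2.1,  0.6,  1.1, -1. , -1.1, -1.7, -2.1,  2.1]))
(array([ 0.50730441,  0.12191586, -0.07360415]), array([ 1.6,  3.4,  3.7, -2.1, -5.3, -1.3]))
```

View pics/d1.png

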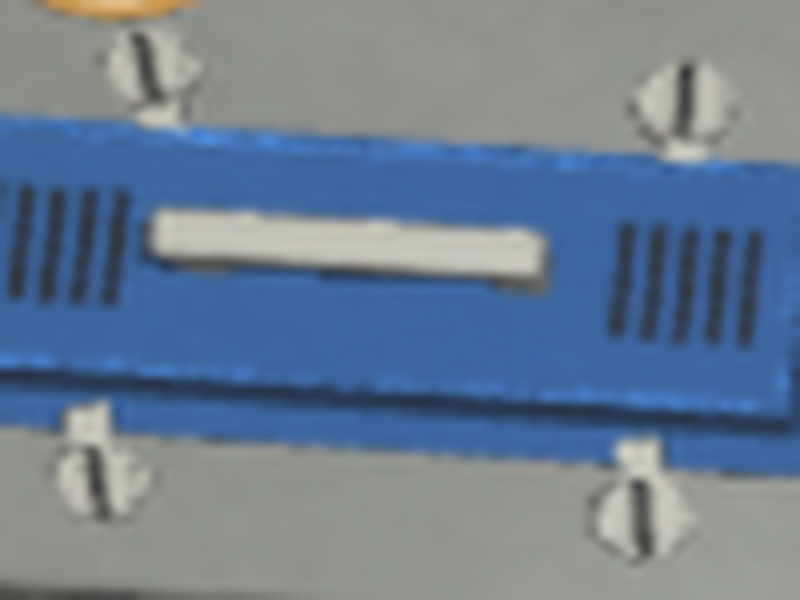

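View pics/d2.png

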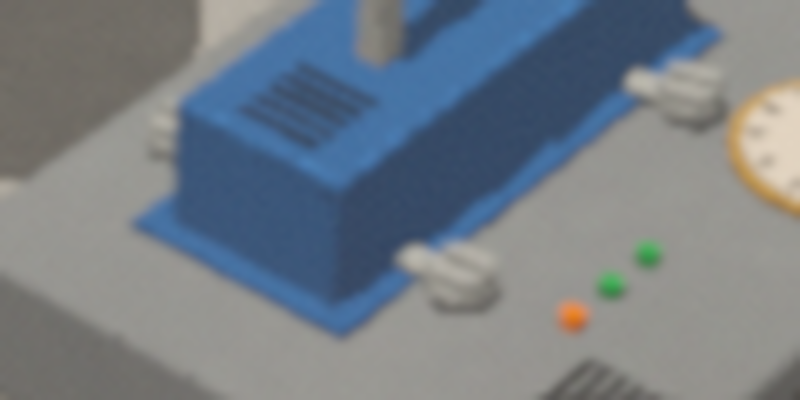

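```bash
cat > slot.py <<'E'
from h import *
def slots(img,cent,n="top",up=10,rad=4.3):
    g=img.mean(2).astype(np.float32);out=[]
    for (cx,cy) in cent:
        k=cv2.getRectSubPix(g,(17,17),(cx,cy));k=cv2.resize(k,None,fx=up,fy=up,interpolation=cv2.INTER_CUBIC)
        yy,xx=np.mgrid[:17*up,:17*up];x=(xx+.5)/up-.5-8;y=(yy+.5)/up-.5-8
        # head centre: bright region centroid (bright mask filled)
        m=(x**2+y**2<rad**2);br=np.percentile(k[m],85)
        w=np.clip(br*0.82-k,0,None)*m
        mx,my=(w*x).sum()/w.sum(),(w*y).sum()/w.sum()
        S=np.array([[ (w*(x-mx)**2).sum(),(w*(x-mx)*(y-my)).sum()],[0,(w*(y-my)**2).sum()]])/w.sum();S[1,0]=S[0,1]
        ev,V=np.linalg.eigh(S);d=V[:,1];d=d*np.sign(-d[1])
        c=np.array([cx+mx,cy+my]);A,B=plane(c-3*d,.071,n),plane(c+3*d,.071,n)
        v=(B-A)[:2];out.append((c,plane(c,.071,n)[:2],np.degrees(np.arctan2(v[1],v[0])),np.sqrt(ev)))
    return out
E
python3 - <<'E'
from slot import *
m=np.load("pics/topavg.npy")
ct=[np.array(p)/[10,600/70]+[215,190]-.45 for p in [(152,66),(684,102),(101,480),(642,517)]]
W=[]
for c,r in zip(ct,slots(m,ct)):
    print(np.round(c,1),np.round(plane(c,.073,"top")[:2],4),[np.round(a,4) if i!=2 else round(a,1) for i,a in enumerate(r)]);W.append(plane(c,.073,"top")[:2])
W=np.array(W);print(W.mean(0),W[0]-W[1],W[0]-W[2],W[2]-W[3])
a=W[0]-W[1]+W[2]-W[3];print("yaw",np.degrees(np.arctan2(-a[0],a[1])))
for p in [(690,98),(465,275)]:
    q=np.array(p)/[800/120,400/60]+[320,185]-.43;print(plane(q,.073,"scene")[:2])
E
```

```text
[229.8 197.2] [0.5666 0.1797] [array([229.2193, 197.6361]), array([0.5661, 0.1813]), np.float64(14.5), array([0.6213, 2.3449])]
[283.  201.5] [0.5565 0.0575] [array([282.9524, 201.2486]), array([0.5574, 0.0576]), np.float64(-3.4), array([0.5358, 2.3514])]
[224.6 245.6] [0.455  0.1888] [array([224.1939, 245.9165]), array([0.4544, 0.1902]), np.float64(10.2), array([0.5298, 2.2327])]
[278.8 249.9] [0.4449 0.0661] [array([278.6737, 249.9986]), array([0.4448, 0.0664]), np.float64(4.8), array([0.5799, 2.449 ])]
[0.50572929 0.12302281] [0.01010886 0.12225925] [ 0.11160986 -0.00905327] [0.01008414 0.12268796]
yaw -4.712702746919345
[0.5708771 0.1745072]
[0.56046902 0.05535041]
```

```bash
python3 - <<'E'
import numpy as np,cv2
t=np.load("pics/topavg.npy");s=np.load("pics/sceneavg.npy")
f=lambda a,b:cv2.imwrite(b,cv2.resize(np.clip(a,0,255).astype(np.uint8),None,fx=8,fy=8,interpolation=cv2.INTER_CUBIC))
f(t[120:190,350:405],"pics/e1.png");f(s[255:327,335:415],"pics/e2.png")
E
```

```text
(no output)
```

View pics/e1.png

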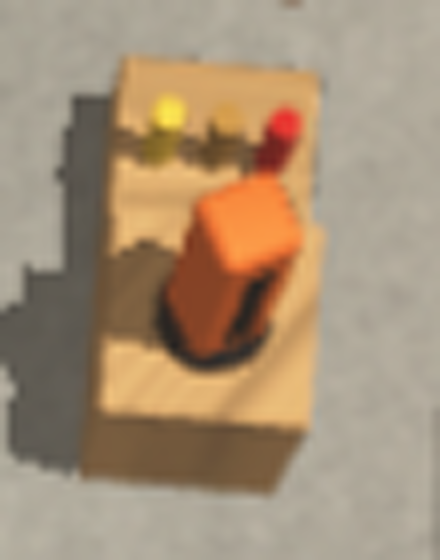

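View pics/e2.png

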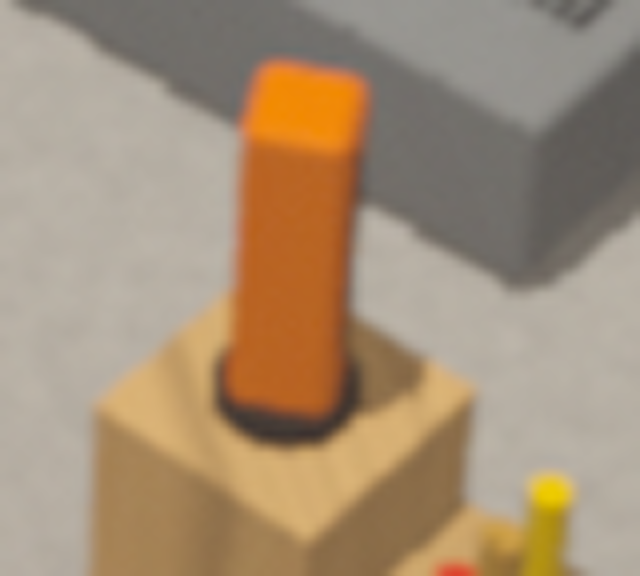

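```bash
python3 - <<'E'
from h import *
def an(P,n,z,o):
    W=np.array([plane(np.array(p)/8+o-.44,z,n)[:2] for p in P]);print(n,W.mean(0).round(4));
    for i in range(len(P)):
        v=W[(i+1)%len(P)]-W[i];print(round(np.degrees(np.arctan2(v[1],v[0])),1),round(np.linalg.norm(v)*1e3,1))
an([(193,210),(280,173),(302,238),(230,277)],"top",.17,[350,120])
an([(255,60),(372,74),(358,152),(243,135)],"scene",.17,[335,255])
print("stand top")
an([(100,408),(308,430),(322,232)],"top",.08,[350,120])
an([(95,403),(310,545),(475,390),(230,295)],"scene",.08,[335,255])
E
```

```text
top [ 0.6521 -0.1569]
-66.5 25.4
-163.0 18.7
118.9 22.0
27.3 20.7
scene [ 0.6541 -0.1565]
26.7 24.7
-64.1 23.9
-155.5 24.0
117.6 23.0
stand top
top [ 0.642  -0.1657]
-96.4 59.9
-5.1 59.0
128.8 83.2
scene [ 0.6534 -0.159 ]
-5.9 61.0
85.9 59.7
-172.3 60.3
-96.7 45.5
```

```bash
cat >> h.py <<'E'
def yaw():
    s,R=st();return np.degrees(np.arctan2(R[1,0],R[0,0]))
def rel(p,yw=None):
    s,R=st();d=R.T@(np.array(p)-s["position"])*1e3
    out=f"t={s['clock']:.2f} pos={np.round(s['position']*1e3,1)} yaw={yaw():.1f} q={np.round(s['q'],2)} F={np.round(s['contact_force'],1)} T={np.round(s['torque'],2)} op={s['opening']*1e3:.1f} d_tool={np.round(d,1)}"
    if yw is not None:
        Rt=Rot.from_euler("ZX",[np.radians(yw),np.pi]).as_matrix();out+=f" rot={np.round(Rot.from_matrix(R.T@Rt).as_rotvec(),3)}"
    print(out)
E
python3 -c "
from h import *
rel([.654,-.157,.30],115.5)"
python3 -m crank '[[[41,-8,0],[0,0,0],0],[[41,-8,0],[0,0,0],0],[[41,-8,0],[0,0,0],0],[[41,-8,0],[0,0,0],0],[[41,-8,0],[0,0,0],0],[[41,-8,0],[0,0,0],0],[[41,-8,0],[0,0,0],0],[[41,-8,0],[0,0,0],0],[[41,-8,0],[0,0,0],0],[[41,-8,0],[0,0,0],0]]'
python3 -m crank '[[[0,0,0],[0,0,-0.122],0],[[0,0,0],[0,0,-0.122],0],[[0,0,0],[0,0,-0.122],0],[[0,0,0],[0,0,-0.122],0],[[0,0,0],[0,0,-0.122],0],[[0,0,0],[0,0,-0.122],0],[[0,0,0],[0,0,-0.122],0],[[0,0,0],[0,0,-0.122],0],[[0,0,0],[0,0,-0.122],0],[[0,0,0],[0,0,-0.122],0]]'
python3 -c "
from h import *
rel([.654,-.157,.30],115.5)"

```

```text
t=2.30 pos=[ 217.8 -477.7  303.9] yaw=24.5 q=[-1.28  0.29 -0.15  1.13 -0.    1.43] F=[ 0.  -0.1 -0.7] T=[ 0.03 -0.02  0.03] op=85.7 d_tool=[ 529.9 -110.8    3.9] rot=[ 0.     0.    -1.588]
clock: 3.13
position: [0.5568, -0.2393, 0.3037]
orientation: [3.07, 0.643, -0.001]
contact_force: [0.9, -1.3, -0.0]
opening: 0.0856
clock: 3.97
position: [0.5647, -0.2306, 0.3013]
orientation: [2.116, 2.319, -0.002]
contact_force: [-0.0, 0.6, -0.5]
opening: 0.0853
t=3.97 pos=[ 564.7 -230.6  301.3] yaw=95.3 q=[-0.51  0.45  0.08  1.2  -0.    0.97] F=[-0.   0.6 -0.5] T=[0.03 0.01 0.02] op=85.3 d_tool=[65.1 95.7  1.2] rot=[ 0.     0.003 -0.353]
```

```bash

python3 -m crank '[[[21,32,0],[0,0,0],0],[[21,32,0],[0,0,0],0],[[21,32,0],[0,0,0],0],[[0,0,0],[0,0.003,-0.12],0],[[0,0,0],[0,0,-0.12],0],[[0,0,0],[0,0,-0.12],0],[[0,0,0],[0,0,0],0]]'
python3 - <<'E'
from h import *
rel([.654,-.1567,.189],115.5)
cv2.imwrite("pics/f1.png",camera("scene")); cv2.imwrite("pics/f1t.png",camera("top"))
E
```

```text
clock: 4.55
position: [0.658, -0.155, 0.2995]
orientation: [-1.638, -2.679, -0.0]
contact_force: [1.1, -0.1, -0.1]
opening: 0.0856
t=4.55 pos=[ 658.  -155.   299.5] yaw=117.1 q=[-0.34  0.59  0.31  1.29  0.    0.76] F=[ 1.1 -0.1 -0.1] T=[-0.04 -0.01 -0.01] op=85.6 d_tool=[ 1.000e-01 -4.200e+00  1.105e+02] rot=[-0.001 -0.001  0.028]
```

View pics/f1.png

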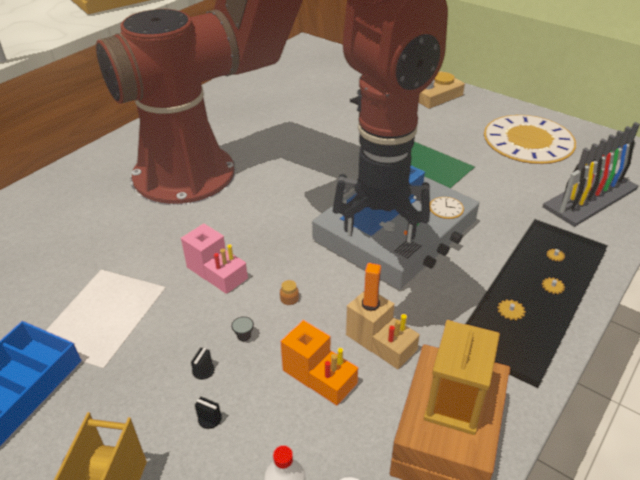

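View pics/f1t.png

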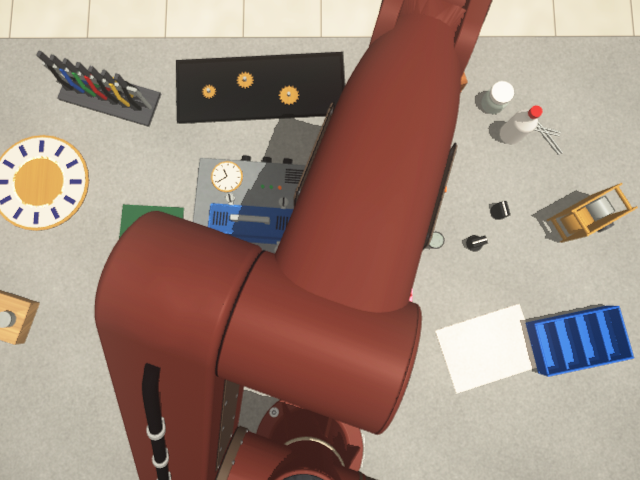

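```bash

python3 -m crank '[[[0,-4,30],[0,0,0.028],0],[[0,0,30],[0,0,0],0],[[0,0,30],[0,0,0],0],[[0,0,20],[0,0,0],0],[[0,0,0],[0,0,0],0]]'
python3 - <<'E'
from h import *
rel([.654,-.1567,.189],115.5)
cv2.imwrite("pics/f2.png",cv2.resize(camera("scene")[180:380,280:480],None,fx=3,fy=3))
E
```

```text
clock: 5.07
position: [0.6546, -0.1591, 0.1889]
orientation: [1.721, 2.622, 0.002]
contact_force: [-0.6, 0.6, -0.5]
opening: 0.085
t=5.07 pos=[ 654.6 -159.1  188.9] yaw=113.5 q=[-0.35  0.64  0.11  1.03  0.    0.81] F=[-0.6  0.6 -0.5] T=[-0.02  0.04 -0.01] op=85.0 d_tool=[ 2.5  0.4 -0.1] rot=[ 0.004  0.004 -0.036]
```

View pics/f2.png

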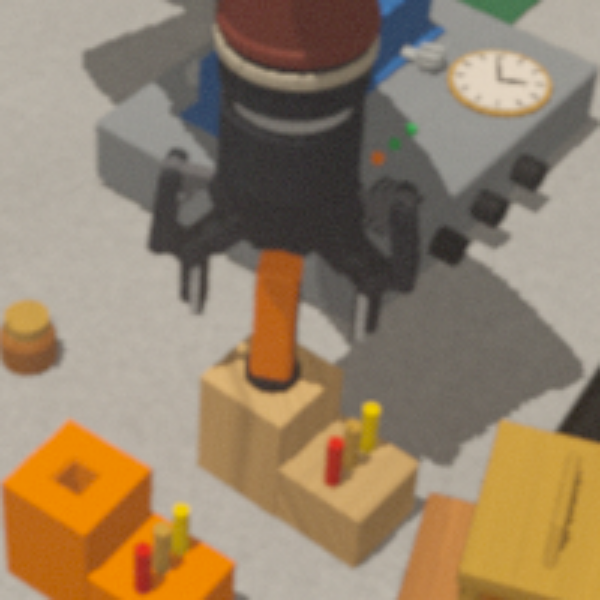

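```bash

python3 -m crank '[[[2,0,0],[0,0,-0.036],0],[[0,0,0],[0,0,0],100],[[0,0,0],[0,0,0],255],[[0,0,0],[0,0,0],255],[[0,0,0],[0,0,0],255],[[0,0,0],[0,0,0],255],[[0,0,0],[0,0,0],255],[[0,0,0],[0,0,0],255],[[0,0,0],[0,0,0],255]]'
python3 - <<'E'
from h import *
rel([.654,-.1567,.189],115.5)
E
```

```text
clock: 5.87
position: [0.6562, -0.1596, 0.1988]
orientation: [1.684, 2.635, 0.004]
contact_force: [0.3, 0.5, -0.7]
opening: 0.0236
t=5.87 pos=[ 656.2 -159.6  198.8] yaw=114.8 q=[-0.35  0.63  0.11  1.04 -0.    0.79] F=[ 0.3  0.5 -0.7] T=[-0.02  0.09 -0.01] op=23.6 d_tool=[ 3.7 -0.9  9.7] rot=[ 0.01   0.011 -0.012]
```

```bash

python3 -m crank '[[[0,0,-10],[0,0,0],255],[[0,0,-15],[0,0,0],255],[[0,0,-20],[0,0,0],255],[[0,0,-25],[0,0,0],255],[[0,0,-25],[0,0,0],255],[[0,0,-25],[0,0,0],255],[[0,0,-25],[0,0,0],255],[[0,0,-15],[0,0,0],255],[[0,0,0],[0,0,0],255]]'
python3 - <<'E'
from h import *
rel([.5666,.179,.36],102)
cv2.imwrite("pics/f3.png",cv2.resize(camera("scene")[100:400,240:540],None,fx=2,fy=2))
E
```

```text
clock: 6.62
position: [0.6534, -0.1577, 0.3701]
orientation: [1.684, 2.635, 0.007]
contact_force: [0.9, -0.4, -1.3]
opening: 0.0235
t=6.62 pos=[ 653.4 -157.7  370.1] yaw=114.8 q=[-0.35  0.56  0.44  1.43  0.    0.79] F=[ 0.9 -0.4 -1.3] T=[-0.04 -0.07 -0.01] op=23.5 d_tool=[342.1  62.5   7.5] rot=[0.013 0.009 0.224]
```

View pics/f3.png

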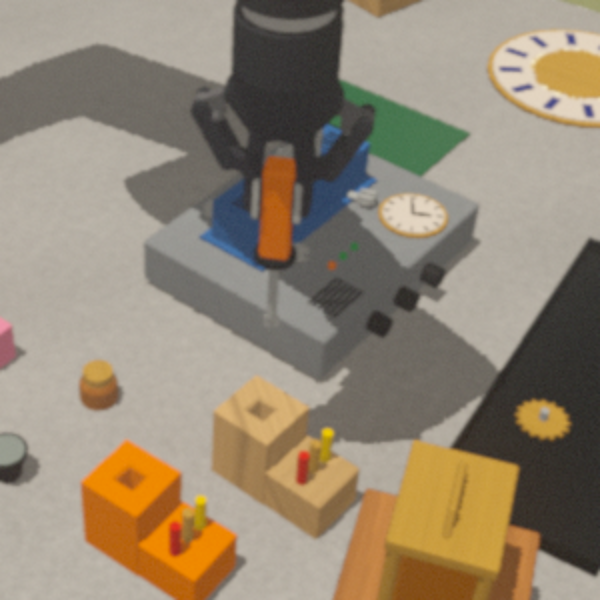

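```bash
cat > tip.py <<'E'
from h import *
import sys
def tipshow(name,L=.1938,n="scene",pts=()):
    s,R=st();m=np.mean([camera(n).astype(float) for _ in range(3)],0)
    s,R=st();T=s["position"]+R@[0,0,L];p=proj(T,n);print("tip world",T.round(4),"px",p.round(1))
    x0,y0=int(p[0])-40,int(p[1])-45
    im=cv2.resize(np.clip(m[y0:y0+75,x0:x0+80],0,255).astype(np.uint8),None,fx=8,fy=8,interpolation=cv2.INTER_CUBIC)
    def dot(X,c):
        q=(proj(X,n)-[x0,y0]+.44)*8;cv2.circle(im,(int(q[0]),int(q[1])),2,c,-1)
    for h in(0,.075):dot(s["position"]+R@[0,0,L-h],(0,0,255))
    for X in pts: dot(X,(255,0,255))
    cv2.imwrite(name,im);print("crop off",x0,y0)
E
python3 - <<'E'
from tip import *
tipshow("pics/g1.png")
E
```

```text
tip world [ 0.6536 -0.1577  0.1706] px [372.3 267.7]
crop off 332 222
```

View pics/g1.png

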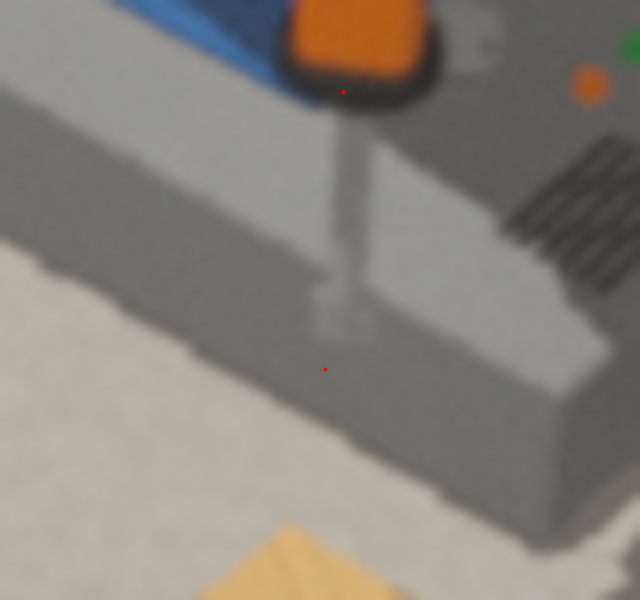

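```bash

python3 - <<'E'
from tip import *
rel([.5666,.179,.36],102)
tipshow("pics/g2.png")
rel([.5666,.179,.36],102)
E
```

```text
t=6.82 pos=[ 652.2 -157.4  364.4] yaw=114.8 q=[-0.35  0.57  0.43  1.43  0.    0.79] F=[-0.6  0.  -2. ] T=[ 0.07  0.03 -0.03] op=23.4 d_tool=[341.3  63.5   3.2] rot=[0.007 0.004 0.224]
tip world [ 0.6534 -0.1576  0.1704] px [372.2 267.7]
crop off 332 222
t=6.97 pos=[ 652.1 -157.4  364.2] yaw=114.8 q=[-0.35  0.57  0.43  1.43  0.    0.79] F=[-1.7 -0.7 -1.8] T=[ 0.    0.   -0.03] op=23.1 d_tool=[341.2  63.6   3.2] rot=[0.006 0.003 0.224]
```

View pics/g2.png

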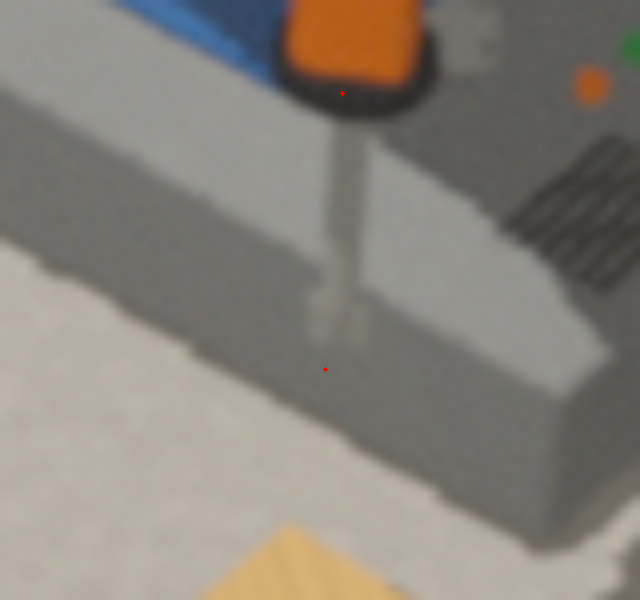

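```bash

python3 - <<'E'
from h import *
for p,w in [((690,98),(.5666,.1797)),((465,275),(.5565,.0575))]:
    q=np.array(p)/[800/120,400/60]+[320,185]-.43;print(q, proj([*w,.073],"scene"))
for p in [(95,403),(310,545),(475,390)]: print(np.array(p)/8+[335,255]-.44)
for p in [(100,408),(308,430),(322,232)]:
    print(plane(np.array(p)/8+[350,120]-.44,.08,"top"), proj(plane(np.array(p)/8+[350,120]-.44,.08,"top"),"scene"))
E
```

```text
[423.07 199.27] [422.55010277 197.37951273]
[389.32 225.82] [388.23758348 224.54051637]
[346.435 304.935]
[373.31  322.685]
[393.935 303.31 ]
[ 0.62689512 -0.12424759  0.08      ] [367.63675141 287.66457058]
[ 0.62026093 -0.18381565  0.08      ] [345.65609291 305.46033806]
[ 0.67899005 -0.1890869   0.08      ] [371.9051846  322.34434656]
```

```bash

python3 -c "
from h import *
rel([.5565,.0575,.36],86.5)"
python3 -m crank '[[[30,0,0],[0,0,0],255],[[30,0,0],[0,0,0],255],[[30,0,0],[0,0,0],255],[[30,0,0],[0,0,0],255],[[30,0,0],[0,0,0],255],[[30,0,0],[0,0,0],255],[[30,0,0],[0,0,0],255],[[0,0,0],[0,0,0.12],255],[[0,0,0],[0,0,0.12],255],[[0,0,0],[0,0,0.12],255]]'
python3 -m crank '[[[0,0,0],[0,0,0.12],255],[[0,0,0],[0,0,0],255],[[0,0,0],[0,0,0],255]]'
python3 -c "
from h import *
rel([.5565,.0575,.31],86.5)"

```

```text
t=6.97 pos=[ 652.1 -157.4  364.2] yaw=114.8 q=[-0.35  0.57  0.43  1.43  0.    0.79] F=[-1.7 -0.7 -1.8] T=[ 0.    0.   -0.03] op=23.1 d_tool=[235.2   3.4   3.3] rot=[0.007 0.003 0.494]
clock: 7.8
position: [0.5558, 0.0413, 0.353]
orientation: [-2.147, -2.284, 0.007]
contact_force: [-0.4, -1.2, -1.5]
opening: 0.0235
clock: 8.05
position: [0.5546, 0.0423, 0.351]
orientation: [-2.286, -2.141, 0.012]
contact_force: [0.1, -0.1, -0.8]
opening: 0.0236
t=8.05 pos=[554.6  42.3 351. ] yaw=86.3 q=[-0.06  0.34  0.04  1.28  0.    1.58] F=[ 0.1 -0.1 -0.8] T=[ 0.02 -0.06 -0.02] op=23.6 d_tool=[15.3  1.4 41. ] rot=[-0.012 -0.001 -0.004]
```

```bash

python3 -m crank '[[[8,0,0],[0,0,0],255],[[7,0,0],[0,0,0],255],[[0,0,20],[-0.012,0,0],255],[[0,0,20],[0,0,0],255],[[0,0,0],[0,0,0],255]]'
python3 - <<'E'
from tip import *
camera("scene");camera("scene")
rel([.5565,.0575,.27],86.5)
tipshow("pics/g3.png",.19,pts=[(.5565,.0575,.073)])
rel([.5565,.0575,.27],86.5)
E
```

```text
clock: 8.47
position: [0.556, 0.0597, 0.3097]
orientation: [-2.278, -2.163, -0.004]
contact_force: [-1.4, -0.9, -1.5]
opening: 0.0233
t=8.57 pos=[556.9  59.5 312.7] yaw=87.0 q=[-0.02  0.35 -0.05  1.17  0.    1.6 ] F=[ 0.4 -0.2 -0. ] T=[-0.02  0.01 -0.01] op=23.2 d_tool=[-2.1 -0.5 42.7] rot=[ 0.005 -0.002  0.009]
tip world [0.5591 0.0593 0.1238] px [391.6 204.9]
crop off 351 159
t=8.72 pos=[557.7  59.1 313.8] yaw=86.9 q=[-0.03  0.35 -0.04  1.17  0.    1.6 ] F=[-0.2  1.4 -1.3] T=[-0.   -0.04  0.01] op=23.4 d_tool=[-1.7 -1.5 43.8] rot=[ 0.007 -0.002  0.007]
```

View pics/g3.png

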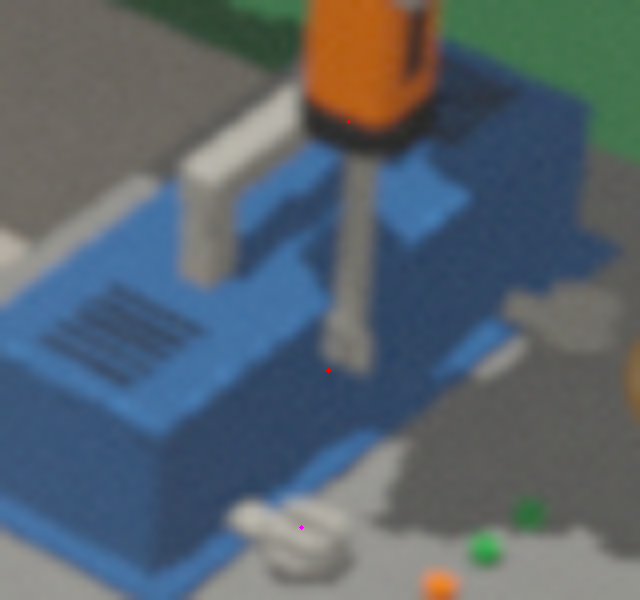

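```bash

python3 -m crank '[[[-5,-1,0],[0.006,-0.002,0.007],255],[[0,0,15],[0,0,0],255],[[0,0,15],[0,0,0],255],[[0,0,4],[0,0,0],255]]'
python3 - <<'E'
from tip import *
camera("scene");camera("scene");camera("scene")
rel([.5570,.0538,.27],86.5)
tipshow("pics/g4.png",.19,pts=[(.5565,.0575,.073)])
rel([.5570,.0538,.27],86.5)
E
```

```text
clock: 9.05
position: [0.5588, 0.0528, 0.2837]
orientation: [2.284, 2.147, 0.008]
contact_force: [-0.2, -0.3, -0.2]
opening: 0.0233
t=9.20 pos=[559.2  53.  285.1] yaw=86.5 q=[-0.04  0.36 -0.1   1.1  -0.    1.6 ] F=[-0.6 -0.1 -1.1] T=[ 0.    0.04 -0.06] op=23.1 d_tool=[ 0.7 -2.4 15.1] rot=[ 0.01   0.001 -0.   ]
tip world [0.5615 0.053  0.0955] px [389.9 218. ]
crop off 349 173
t=9.35 pos=[559.5  53.2 285.5] yaw=86.5 q=[-0.03  0.36 -0.1   1.1  -0.    1.6 ] F=[ 0.2 -0.2 -0.1] T=[0.02 0.02 0.02] op=23.1 d_tool=[ 0.5 -2.7 15.4] rot=[ 0.011  0.001 -0.   ]
```

View pics/g4.png

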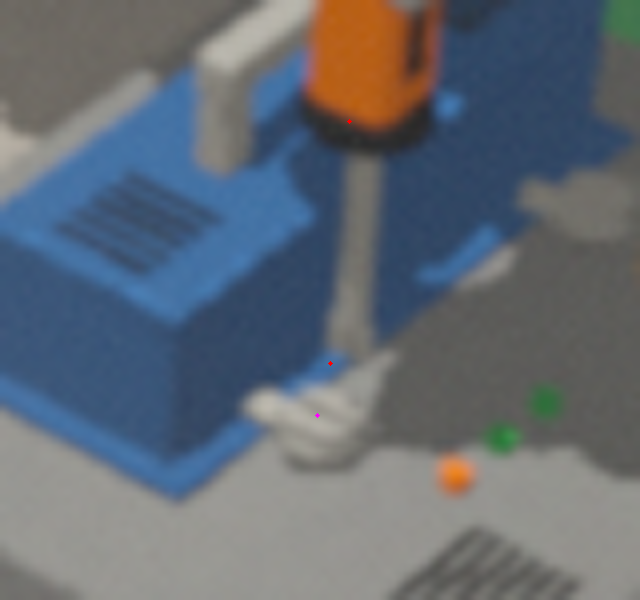

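```bash

python3 -m crank '[[[0,-3,8],[0.011,0.001,0],255],[[0,0,9],[0,0,0],255],[[0,0,0],[0,0,0],255]]'
python3 - <<'E'
from tip import *
camera("scene");camera("scene");camera("scene")
rel([.5570,.0538,.27],86.5)
tipshow("pics/g5.png",.19,pts=[(.5565,.0575,.073)])
rel([.5570,.0538,.27],86.5)
E
```

```text
clock: 9.6
position: [0.5569, 0.0534, 0.2685]
orientation: [2.288, 2.152, 0.002]
contact_force: [-0.6, -0.2, -1.4]
opening: 0.0232
t=9.75 pos=[557.5  53.4 270. ] yaw=86.5 q=[-0.04  0.38 -0.12  1.07  0.    1.6 ] F=[-0.8  0.1 -0.5] T=[-0.04 -0.03 -0.02] op=23.2 d_tool=[ 0.3 -0.5 -0. ] rot=[ 0.003 -0.001 -0.   ]
tip world [0.5584 0.0535 0.0803] px [388.2 223.1]
crop off 348 178
t=9.90 pos=[557.7  53.4 270.3] yaw=86.5 q=[-0.04  0.38 -0.12  1.07  0.    1.6 ] F=[ 0.3 -0.1 -1.4] T=[0.02 0.02 0.01] op=23.2 d_tool=[ 0.4 -0.7  0.3] rot=[ 0.003 -0.001 -0.   ]
```

View pics/g5.png

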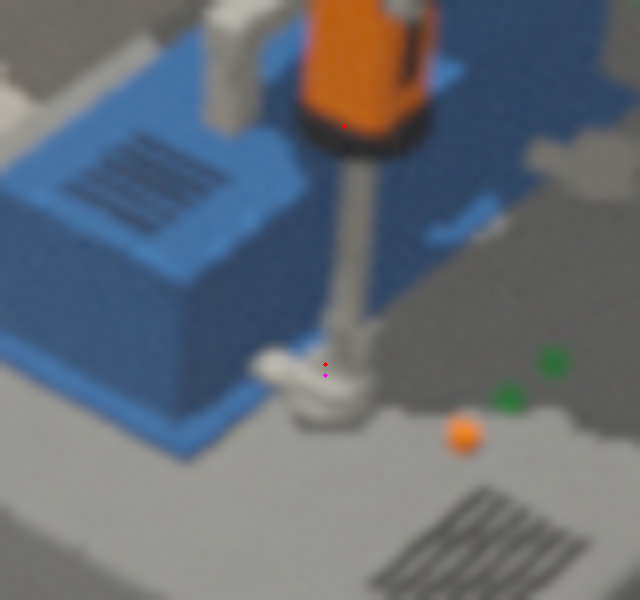

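```bash

python3 -m crank '[[[0,-2,2],[0.003,0,0],255],[[0,0,3],[0,0,0],255],[[0,0,2],[0,0,0],255],[[0,0,0],[0,0,0],255]]'
python3 -c "
from h import *
rel([.5570,.0538,.263],86.5)"
python3 -m crank '[[[0,0,2.5],[0,0,0],255],[[0,0,2],[0,0,0],255],[[0,0,0],[0,0,0],255]]'
python3 -c "
from h import *
rel([.5570,.0538,.263],86.5)"

```

```text
clock: 10.23
position: [0.5565, 0.0535, 0.2655]
orientation: [2.286, 2.151, 0.006]
contact_force: [0.8, 0.2, 0.4]
opening: 0.0235
t=10.23 pos=[556.5  53.5 265.5] yaw=86.5 q=[-0.04  0.38 -0.13  1.06  0.    1.6 ] F=[0.8 0.2 0.4] T=[-0.07 -0.2   0.05] op=23.5 d_tool=[0.3 0.5 2.5] rot=[ 0.005 -0.001  0.   ]
clock: 10.48
position: [0.5569, 0.0535, 0.2656]
orientation: [2.283, 2.148, 0.011]
contact_force: [-0.6, -0.3, -1.3]
opening: 0.0232
t=10.48 pos=[556.9  53.5 265.6] yaw=86.5 q=[-0.04  0.37 -0.14  1.05  0.    1.6 ] F=[-0.6 -0.3 -1.3] T=[-0.02  0.04  0.06] op=23.2 d_tool=[0.3 0.  2.6] rot=[ 0.01  -0.001  0.   ]
```

```bash

python3 -m crank '[[[1,0,2],[0.01,0,0],255],[[0,0,2],[0,0,0],255]]'
python3 -m crank '[[[1,0,2],[0.01,0,0],255],[[0,0,2],[0,0,0],255]]'
python3 -m crank '[[[1,0,2],[0.01,0,0],255],[[0,0,2],[0,0,0],255]]'
python3 -c "
from tip import *
rel([.5570,.0538,.263],86.5);tipshow('pics/g6.png',.1925)"

```

```text
clock: 10.65
position: [0.5586, 0.054, 0.2649]
orientation: [2.285, 2.149, 0.005]
contact_force: [-7.6, -1.8, 26.4]
opening: 0.0235
clock: 10.82
position: [0.5598, 0.0542, 0.2649]
orientation: [2.287, 2.151, -0.002]
contact_force: [-7.9, -0.2, 24.8]
opening: 0.0233
clock: 10.98
position: [0.5608, 0.0545, 0.2649]
orientation: [-2.289, -2.152, 0.01]
contact_force: [-7.1, -1.2, 22.7]
opening: 0.0229
t=10.98 pos=[560.8  54.5 264.9] yaw=86.5 q=[-0.03  0.39 -0.11  1.07 -0.    1.6 ] F=[-7.1 -1.2 22.7] T=[-0.13  2.71  0.03] op=22.9 d_tool=[-1.  -3.7  2. ] rot=[-0.005  0.005 -0.001]
tip world [0.5596 0.0538 0.0724] px [388.5 226.3]
crop off 348 181
```

View pics/g6.png

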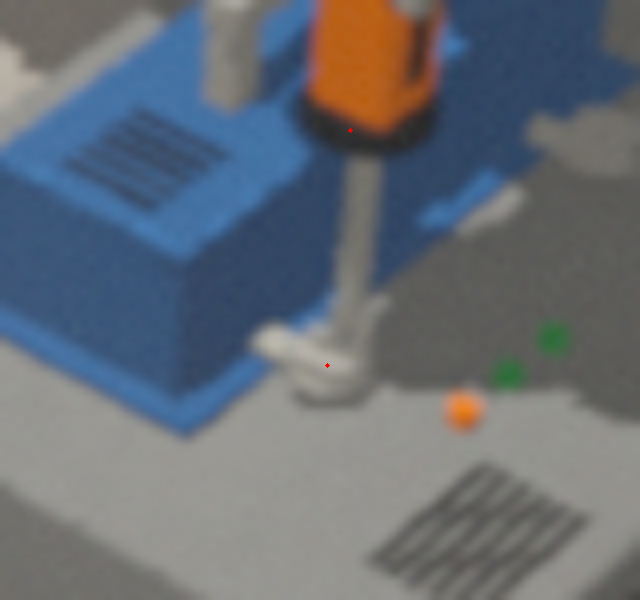

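```bash

python3 -m crank '[[[0,-2,-4],[-0.005,0.005,0],255],[[-5,0,0],[0,0,0],255],[[0,0,0],[0,0,0],255]]'
python3 -c "
from tip import *
camera('scene');camera('scene');camera('scene')
rel([.5570,.0538,.263],86.5);tipshow('pics/g7.png',.1925);rel([.5570,.0538,.263],86.5)"

```

```text
clock: 11.38
position: [0.5583, 0.0495, 0.2692]
orientation: [2.288, 2.152, 0.002]
contact_force: [-0.3, 0.8, -1.0]
opening: 0.0233
t=11.53 pos=[558.3  50.  269. ] yaw=86.5 q=[-0.04  0.38 -0.12  1.07  0.    1.59] F=[ 0.3 -0.  -1.2] T=[-0.04  0.01 -0.04] op=23.4 d_tool=[ 3.7 -1.5  6. ] rot=[ 0.001 -0.001 -0.   ]
tip world [0.5585 0.0504 0.0766] px [387.3 225.3]
crop off 347 180
t=11.68 pos=[558.3  50.2 269.1] yaw=86.5 q=[-0.04  0.38 -0.12  1.07  0.    1.59] F=[ 0.2 -0.1 -0.6] T=[0.04 0.02 0.01] op=23.3 d_tool=[ 3.5 -1.6  6.1] rot=[ 0.001 -0.001  0.   ]
```

View pics/g7.png

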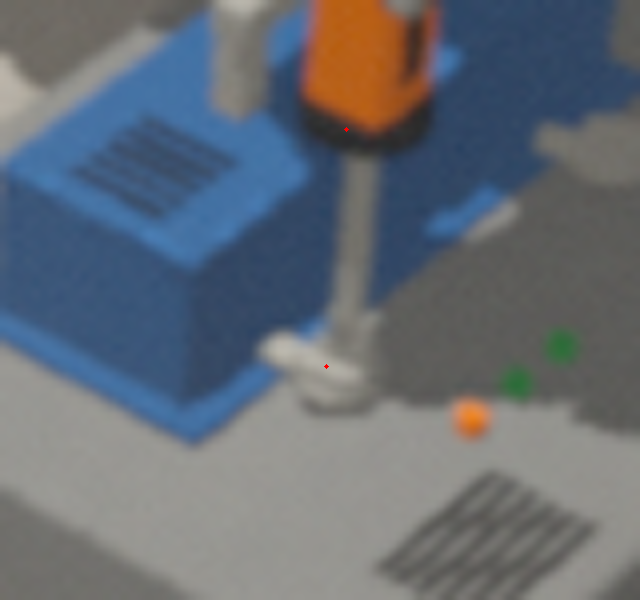

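```bash

python3 -m crank '[[[-3,-1.5,0],[0,0,0],255],[[0,0,3],[0,0,0],255],[[0,0,1.5],[0,0,0],255],[[0,0,1],[0,0,0],255]]'
python3 -c "
from tip import *
rel([.5570,.0538,.263],86.5)"

```

```text
clock: 12.02
position: [0.557, 0.0471, 0.2651]
orientation: [2.287, 2.152, 0.004]
contact_force: [-4.8, -0.2, 16.1]
opening: 0.0233
t=12.02 pos=[557.   47.1 265.1] yaw=86.5 q=[-0.05  0.38 -0.13  1.06  0.    1.58] F=[-4.8 -0.2 16.1] T=[0.24 1.77 0.04] op=23.3 d_tool=[ 6.7 -0.4  2.1] rot=[ 0.003 -0.001  0.   ]
```

```bash

for i in 1 2 3 4; do python3 -m crank '[[[-0.8,0,0.6],[0,0,0],255],[[0,0,0.8],[0,0,0],255]]' | sed -n '2p;4p'; done

```

```text
position: [0.5566, 0.0468, 0.2654]
contact_force: [-2.5, 1.6, 8.9]
position: [0.5563, 0.0465, 0.2654]
contact_force: [-2.9, 0.5, 9.8]
position: [0.5561, 0.0463, 0.2653]
contact_force: [-3.2, 0.6, 9.9]
position: [0.5558, 0.046, 0.2653]
contact_force: [-3.6, 0.8, 11.7]
```

```bash

for i in 1 2 3 4; do python3 -m crank '[[[-2,0.3,0.6],[0,0,0],255],[[0,0.3,0.8],[0,0,0],255]]' | sed -n '2p;3p;4p'; done
python3 -c "
from tip import *
rel([.5570,.0538,.263],86.5);tipshow('pics/g8.png',.1925)"

```

```text
position: [0.5558, 0.0449, 0.2652]
orientation: [-2.285, -2.155, -0.019]
contact_force: [-3.2, 0.8, 11.7]
position: [0.5558, 0.044, 0.2652]
orientation: [-2.282, -2.155, -0.023]
contact_force: [-3.6, 1.5, 11.5]
position: [0.5557, 0.0433, 0.2651]
orientation: [-2.28, -2.154, -0.028]
contact_force: [-4.8, 0.2, 10.8]
position: [0.5556, 0.0426, 0.2651]
orientation: [-2.277, -2.154, -0.032]
contact_force: [-4.5, 0.5, 11.8]
t=13.35 pos=[555.6  42.6 265.1] yaw=86.8 q=[-0.06  0.37 -0.15  1.05  0.02  1.56] F=[-4.5  0.5 11.8] T=[0.5  1.32 0.09] op=23.4 d_tool=[11.2  0.7  2.3] rot=[ 0.009 -0.02   0.005]
tip world [0.5575 0.0461 0.0727] px [385.6 227.7]
crop off 345 182
```

View pics/g8.png

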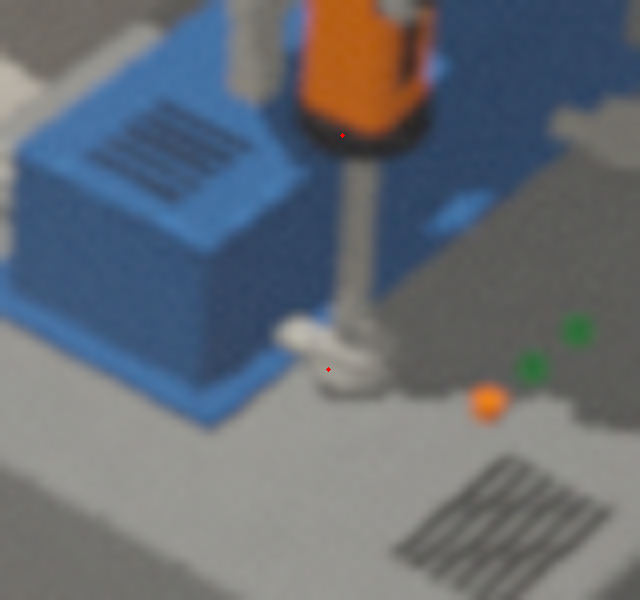

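```bash

python3 -m crank '[[[0,0,-6],[0.009,-0.02,0.005],255],[[0,0,-6],[0,0,0],255],[[0,0,0],[0,0,0],255]]'
cat >> tip.py <<'E'
def fine(name,L,n="scene",k=10,w=44,hh=33,f=18,cen=None):
    m=np.mean([camera(n).astype(float) for _ in range(k)],0)
    s,R=st();T=s["position"]+R@[0,0,L];p=proj(T,n) if cen is None else cen
    x0,y0=int(p[0])-w//2,int(p[1])-hh//2
    a=m[y0:y0+hh,x0:x0+w];lo,hi=np.percentile(a,1),np.percentile(a,99.5);a=np.clip((a-lo)/(hi-lo)*255,0,255).astype(np.uint8)
    im=cv2.resize(a,None,fx=f,fy=f,interpolation=cv2.INTER_CUBIC)
    q=(proj(T,n)-[x0,y0]+.5)*f;cv2.circle(im,(int(q[0]),int(q[1])),3,(0,0,255),-1)
    cv2.imwrite(name,im);print("tip world",T.round(4),"off",x0,y0,"f",f);np.save("pics/last.npy",m)
E
python3 -c "
from tip import *
camera('scene');camera('scene');camera('scene')
rel([.5570,.0538,.263],86.5);fine('pics/g9.png',.1925);rel([.5570,.0538,.263],86.5)"

```

```text
clock: 13.75
position: [0.5551, 0.0425, 0.2773]
orientation: [-2.287, -2.153, 0.002]
contact_force: [0.3, -0.7, -1.9]
opening: 0.0233
t=13.90 pos=[554.6  42.4 276.2] yaw=86.5 q=[-0.05  0.37 -0.12  1.09 -0.    1.58] F=[ 0.1 -0.  -1.1] T=[-0.01  0.    0.02] op=23.3 d_tool=[11.5  1.7 13.2] rot=[-0.002  0.001  0.   ]
tip world [0.5542 0.0423 0.084 ] off 361 207 f 18
t=14.40 pos=[554.7  42.5 276.5] yaw=86.5 q=[-0.05  0.37 -0.12  1.09 -0.    1.58] F=[-0.2  0.4 -1. ] T=[0.03 0.06 0.03] op=23.4 d_tool=[11.5  1.6 13.4] rot=[-0.002  0.001  0.   ]
```

View pics/g9.png

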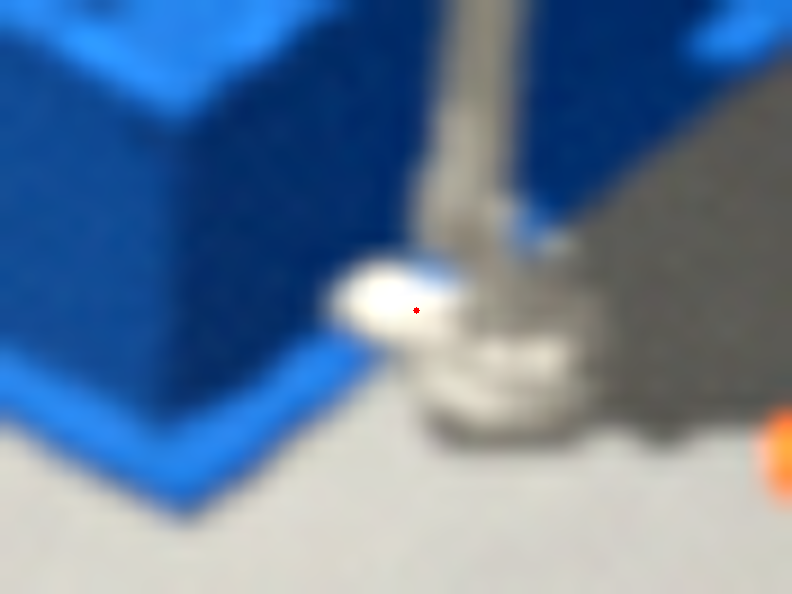

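```bash
cat > ov.py <<'E'
from h import *
def overlay(m,name,n,off,size,f,cam,camang,tip,bl,d0=(0,0)):
    """cam (x,y), camang deg of slot, wing dir; tip xyz; bl blade yaw deg"""
    x0,y0=off;w,hh=size
    a=m[y0:y0+hh,x0:x0+w];lo,hi=np.percentile(a,1),np.percentile(a,99.5);a=np.clip((a-lo)/(hi-lo)*255,0,255).astype(np.uint8)
    im=cv2.resize(a,None,fx=f,fy=f,interpolation=cv2.INTER_CUBIC)
    P=lambda X:tuple(int(v) for v in (proj(X,n)+d0-[x0,y0]+.5)*f)
    def poly(L,c,cl=False):
        cv2.polylines(im,[np.array([P(X) for X in L])],cl,c,1,cv2.LINE_AA)
    if cam is not None:
        th=np.linspace(0,2*np.pi,40)
        for z in(.060,.073): poly([(cam[0]+.011*np.cos(t),cam[1]+.011*np.sin(t),z) for t in th],(0,255,255))
        u=np.array([np.cos(np.radians(camang)),np.sin(np.radians(camang))]);v=np.array([-u[1],u[0]])
        for s in(-.002,.002): poly([(*(np.array(cam)+u*k+v*s),.073) for k in(-.0108,.0108)],(0,255,255))
    if tip is not None:
        u=np.array([np.cos(np.radians(bl)),np.sin(np.radians(bl)),0])*.006;T=np.array(tip);e=np.array([0,0,1.])
        poly([T-u,T+u,T+u+e*.012,T-u+e*.012],(0,0,255),True)
        for s in(-1,1): # shank
            r=C[n]["R"][0]*.004*s; poly([T+r+e*.012,T+r+e*.075],(0,0,255))
    cv2.imwrite(name,im)
E
python3 - <<'E'
from ov import *
m=np.load("pics/last.npy")
overlay(m,"pics/o1.png","scene",(361,207),(44,33),18,(.5565,.0575),-3.5,(.5542,.0423,.084),-3.5)
E
```

```text
(no output)
```

View pics/o1.png

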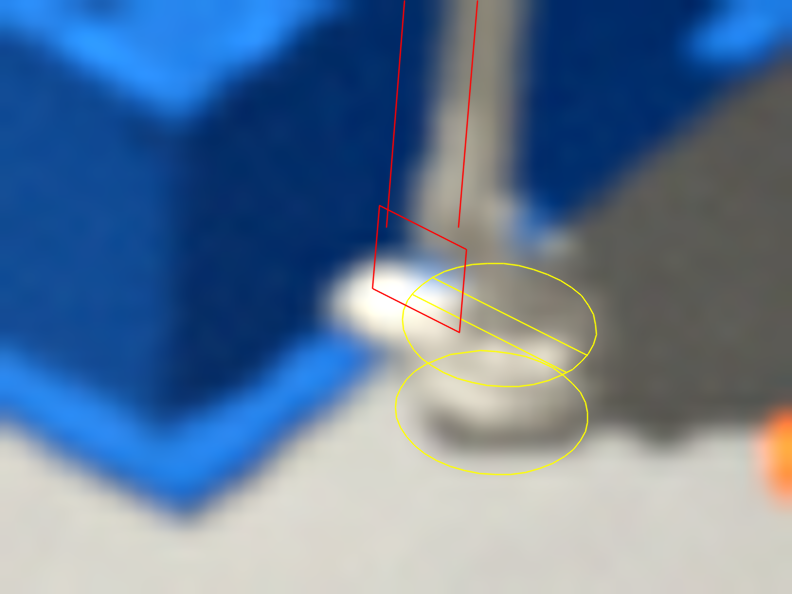

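```bash

python3 -m crank '[[[5.5,1.5,4],[-0.002,0.001,0],255],[[0,0,2],[0,0,0],255],[[0,0,0],[0,0,0],255]]'
python3 -c "
from tip import *
camera('scene');camera('scene')
rel([.5563,.0480,.264],86.5)"

```

```text
clock: 14.65
position: [0.5568, 0.0484, 0.2699]
orientation: [-2.288, -2.152, -0.0]
contact_force: [-0.1, 0.8, -0.7]
opening: 0.0234
t=14.75 pos=[556.8  48.3 270.1] yaw=86.5 q=[-0.04  0.37 -0.12  1.07  0.    1.59] F=[ 0.1 -0.  -1.2] T=[0.07 0.02 0.07] op=23.2 d_tool=[-0.3 -0.5  6.1] rot=[ 0. -0. -0.]
```

```bash

python3 -m crank '[[[0,0,3],[0,0,0],255],[[0,0,2.5],[0,0,0],255],[[0,0,1],[0,0,0],255]]'| sed -n '2p;3p;4p'
python3 -c "
from tip import *
rel([.5563,.0480,.264],86.5)"
python3 -m crank '[[[0,0,-3],[0,0,0],255],[[1,0,0],[0,0,0],255],[[0,0,2.5],[0,0,0],255],[[0,0,1.5],[0,0,0],255]]'| sed -n '2p;3p;4p'
python3 -c "
from tip import *
rel([.5563,.0480,.264],86.5)"

```

```text
position: [0.5573, 0.0483, 0.2645]
orientation: [2.287, 2.152, 0.003]
contact_force: [-0.2, 1.3, -0.1]
t=15.00 pos=[557.3  48.3 264.5] yaw=86.5 q=[-0.04  0.38 -0.13  1.06  0.    1.59] F=[-0.2  1.3 -0.1] T=[0.38 0.1  0.01] op=23.3 d_tool=[-0.4 -1.   0.5] rot=[ 0.002 -0.001  0.   ]
position: [0.5574, 0.0493, 0.2634]
orientation: [2.287, 2.151, 0.003]
contact_force: [0.5, 0.4, -0.9]
t=15.33 pos=[557.4  49.3 263.4] yaw=86.5 q=[-0.04  0.38 -0.13  1.05  0.    1.59] F=[ 0.5  0.4 -0.9] T=[-0.06  0.02  0.  ] op=23.3 d_tool=[-1.4 -1.  -0.6] rot=[ 0.003 -0.001 -0.   ]
```

```bash

python3 -m crank '[[[0,0,2],[0,0,0],255],[[0,0,1.5],[0,0,0],255],[[0,0,1],[0,0,0],255]]'| sed -n '2p;3p;4p'
python3 -c "
from tip import *
rel([.5563,.0490,.260],86.5)"

```

```text
position: [0.5577, 0.0492, 0.2601]
orientation: [2.286, 2.15, 0.005]
contact_force: [-5.4, 0.3, 17.7]
t=15.58 pos=[557.7  49.2 260.1] yaw=86.5 q=[-0.04  0.38 -0.14  1.04  0.    1.59] F=[-5.4  0.3 17.7] T=[0.05 1.74 0.01] op=23.4 d_tool=[-0.3 -1.4  0.1] rot=[ 0.004 -0.    -0.   ]
```

```bash

python3 -m crank '[[[0,0.5,0.3],[0,0,-0.06],255],[[0,1,0.5],[0,0,-0.12],255],[[0,1,0.5],[0,0,-0.12],255]]'| sed -n '2p;3p;4p'
python3 -c "
from tip import *
rel([.5563,.0490,.260],103)"

```

```text
position: [0.56, 0.0498, 0.2605]
orientation: [1.931, 2.474, 0.007]
contact_force: [-2.9, 1.2, 6.8]
t=15.83 pos=[560.   49.8 260.5] yaw=104.1 q=[-0.04  0.38 -0.14  1.05  0.    1.28] F=[-2.9  1.2  6.8] T=[ 0.59  0.86 -0.03] op=23.4 d_tool=[ 0.1 -3.7  0.4] rot=[ 0.006 -0.     0.019]
```

```bash

python3 -m crank '[[[0,1,0.5],[0,0,-0.12],255],[[0,1,0.5],[0,0,-0.12],255],[[0,1,0.5],[0,0,-0.12],255]]'| sed -n '2p;3p;4p'
python3 -c "
from tip import *
rel([.5563,.0490,.260],123)
fine('pics/g10.png',.192,k=4)"

```

```text
position: [0.5623, 0.0516, 0.2605]
orientation: [1.435, 2.791, 0.009]
contact_force: [-3.3, 0.8, 7.4]
t=16.08 pos=[562.3  51.6 260.5] yaw=125.6 q=[-0.04  0.39 -0.13  1.05  0.    0.91] F=[-3.3  0.8  7.4] T=[ 0.33  1.07 -0.08] op=23.4 d_tool=[ 1.3 -6.4  0.4] rot=[0.007 0.001 0.045]
tip world [0.5633 0.0523 0.0684] off 367 212 f 18
```

View pics/g10.png

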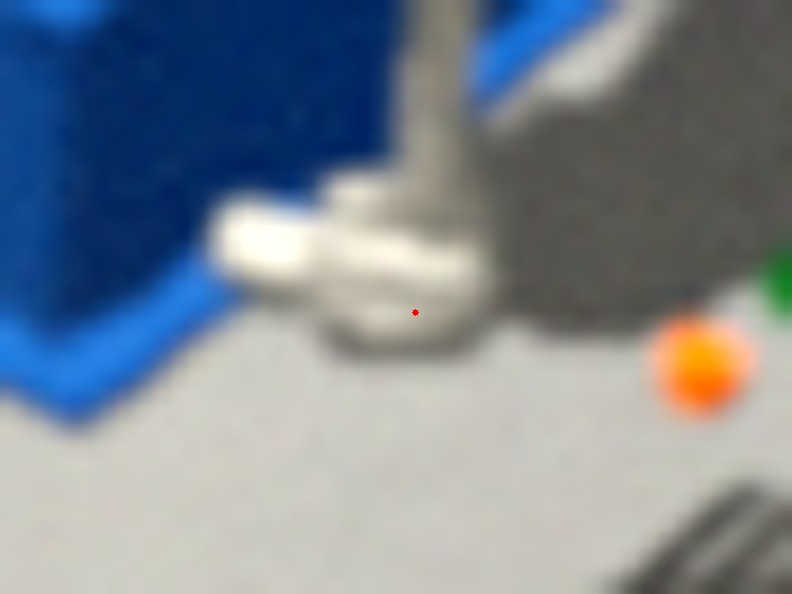

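```bash

python3 -m crank '[[[0,1,0.5],[0,0,-0.12],255],[[0,1,0.5],[0,0,-0.12],255],[[0,1,0.5],[0,0,-0.12],255],[[0,1,0.5],[0,0,-0.12],255]]'| sed -n '2p;3p;4p'
python3 -c "
from tip import *
rel([.5563,.0490,.260],152)"

```

```text
position: [0.5639, 0.0552, 0.2604]
orientation: [0.717, 3.055, 0.01]
contact_force: [-3.3, 0.9, 8.1]
t=16.62 pos=[563.9  55.2 260.4] yaw=153.6 q=[-0.03  0.39 -0.12  1.05  0.01  0.43] F=[-3.3  0.9  8.1] T=[ 0.23  1.16 -0.09] op=23.5 d_tool=[ 4.  -8.9  0.4] rot=[0.007 0.002 0.027]
```

```bash

python3 -m crank '[[[0,1,0.5],[0,0,-0.12],255],[[0,1,0.5],[0,0,-0.12],255],[[0,1,0.5],[0,0,-0.12],255],[[0,1,0.5],[0,0,-0.1],255]]'| sed -n '2p;3p;4p'
python3 -c "
from tip import *
rel([.5563,.0490,.260],178)
fine('pics/g11.png',.192,k=4)"

```

```text
position: [0.5635, 0.0593, 0.2604]
orientation: [-0.031, 3.137, 0.008]
contact_force: [-3.0, -0.9, 8.6]
t=16.95 pos=[563.5  59.3 260.4] yaw=-178.9 q=[-0.03  0.39 -0.12  1.05  0.01 -0.05] F=[-3.  -0.9  8.6] T=[-0.2   1.19 -0.11] op=23.4 d_tool=[  7.4 -10.2   0.3] rot=[0.005 0.004 0.055]
tip world [0.5642 0.0603 0.0684] off 370 211 f 18
```

View pics/g11.png

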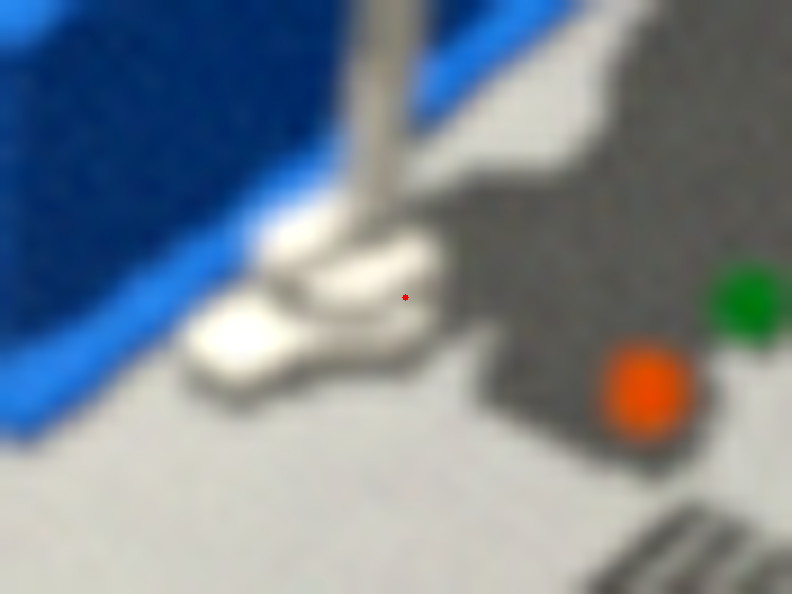

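```bash

python3 -m crank '[[[0,0.4,0.5],[0,0,-0.08],255],[[0,0,0.5],[0,0,-0.08],255],[[0,0,0.3],[0,0,-0.06],255]]'| sed -n '2p;3p;4p'
python3 -c "
from tip import *
rel([.5563,.0490,.260],178)"
python3 -m crank '[[[0,0,-3],[0,0,0.06],255],[[0,0,-10],[0,0,0],255],[[0,0,-10],[0,0,0],255],[[0,0,-10],[0,0,0],255],[[0,0,-5],[0,0,0],255]]'| sed -n '2p;3p;4p'
python3 -c "
from tip import *
rel([.568,.1717,.296],104.5)"

```

```text
position: [0.5625, 0.0603, 0.2605]
orientation: [-0.376, 3.115, 0.01]
contact_force: [-2.2, 1.7, 5.2]
t=17.40 pos=[562.5  60.3 260.5] yaw=-166.2 q=[-0.03  0.39 -0.12  1.05  0.01 -0.27] F=[-2.2  1.7  5.2] T=[ 0.44  0.9  -0.07] op=22.9 d_tool=[ 8.7 -9.5  0.4] rot=[0.007 0.004 0.275]
position: [0.5614, 0.06, 0.2998]
orientation: [-0.292, 3.127, 0.011]
contact_force: [0.6, -1.0, 0.2]
t=17.82 pos=[561.4  60.  299.8] yaw=-169.3 q=[-0.03  0.37 -0.05  1.15  0.01 -0.21] F=[ 0.6 -1.   0.2] T=[ 0.    0.05 -0.02] op=23.3 d_tool=[-27.2 108.5   4.6] rot=[ 0.007 -0.004  1.504]
```

```bash

python3 -m crank '[[[-7,27,-1],[0,0,0],255],[[-7,27,-1],[0,0,0],255],[[-7,27,-1],[0,0,0],255],[[-6,27,-1],[0,0,0],255],[[0,0,-1],[0,0,0.12],255],[[0,0,-1],[0,0,0.12],255],[[0,0,-1],[0,0,0.12],255],[[0,0,-1],[0,0,0.12],255],[[0,0,-1],[0,0,0.12],255],[[0,0,-1],[0,0,0.12],255]]'| sed -n '2p;3p;4p'
python3 -m crank '[[[0,0,-1],[0,0,0.12],255],[[0,0,-1],[0,0,0.12],255],[[0,0,-1],[0,0,0.12],255],[[0,0,-1],[0,0,0.12],255],[[0,0,-1],[0,0,0.12],255],[[0,0,-1],[0,0,0.12],255],[[0,0,-1],[0,0,0.06],255],[[0,0,0],[0,0,0],255]]'| sed -n '2p;3p;4p'
python3 -c "
from tip import *
rel([.568,.1717,.296],104.5)"

```

```text
position: [0.5699, 0.1766, 0.3176]
orientation: [0.858, 3.017, 0.014]
contact_force: [-0.8, 0.5, -1.2]
position: [0.5703, 0.1765, 0.3287]
orientation: [1.989, 2.428, 0.018]
contact_force: [-0.1, -0.2, -0.3]
t=19.32 pos=[570.3 176.5 328.7] yaw=101.3 q=[0.18 0.41 0.09 1.24 0.01 1.55] F=[-0.1 -0.2 -0.3] T=[-0.01 -0.03  0.01] op=23.2 d_tool=[-4.5 -3.6 32.7] rot=[ 0.011 -0.005 -0.055]
```

```bash

python3 -m crank '[[[-4,-3,15],[0.011,-0.005,-0.055],255],[[0,0,15],[0,0,0],255],[[0,0,4],[0,0,0],255],[[0,0,0],[0,0,0],255]]'| sed -n '2p;3p;4p'
python3 -c "
from tip import *
camera('scene');camera('scene')
fine('pics/g12.png',.192,k=6)
rel([.568,.1717,.267],104.5)
from ov import *
s,R=st();T=s['position']+R@[.0076,0,.192];p=proj(T,'scene')
overlay(np.load('pics/last.npy'),'pics/g12.png','scene',(int(p[0])-22,int(p[1])-16),(44,33),18,(.5661,.1791),14.5,T,yaw()-90,(0,0))
"

```

```text
position: [0.569, 0.1721, 0.2958]
orientation: [1.906, 2.494, 0.003]
contact_force: [0.1, 0.1, -0.1]
tip world [0.5705 0.1724 0.1048] off 401 171 f 18
t=20.05 pos=[569.6 172.3 296.8] yaw=105.1 q=[ 0.17  0.43  0.03  1.17 -0.    1.48] F=[-0.4  0.  -1.2] T=[ 0.06  0.06 -0.01] op=23.4 d_tool=[-0.1 -1.8 29.8] rot=[0.005 0.001 0.011]
```

View pics/g12.png

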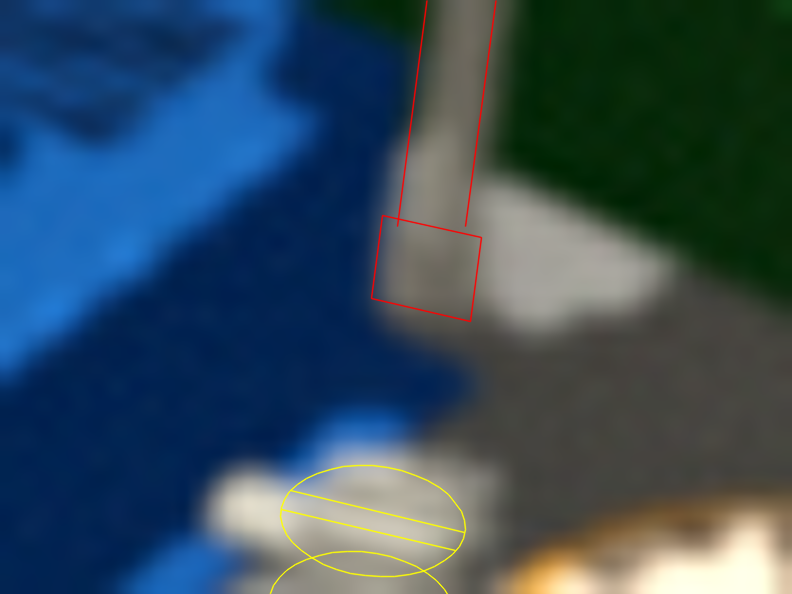

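```bash

python3 -m crank '[[[0,-1.5,14],[0.005,0.001,0.01],255],[[0,0,10],[0,0,0],255],[[0,0,0],[0,0,0],255]]'| sed -n '2p;3p;4p'
python3 -c "
from tip import *
camera('scene');camera('scene')
m=np.mean([camera('scene').astype(float) for _ in range(6)],0);np.save('pics/last.npy',m)
rel([.568,.1717,.267],104.5)
from ov import *
s,R=st();T=s['position']+R@[.0076,0,.192];p=proj(T,'scene')
overlay(np.load('pics/last.npy'),'pics/g13.png','scene',(int(p[0])-22,int(p[1])-16),(44,33),18,None,14.5,None,yaw()-90,(0,0))
"

```

```text
position: [0.5689, 0.1721, 0.2732]
orientation: [1.921, 2.484, 0.003]
contact_force: [-0.3, -1.4, -1.9]
t=20.70 pos=[569.6 172.2 275.2] yaw=104.5 q=[ 0.17  0.44 -0.01  1.12  0.    1.49] F=[ 0.5 -0.3 -1. ] T=[-0.02  0.06 -0.01] op=23.8 d_tool=[-0.  -1.7  8.2] rot=[0.005 0.    0.001]
```

View pics/g13.png

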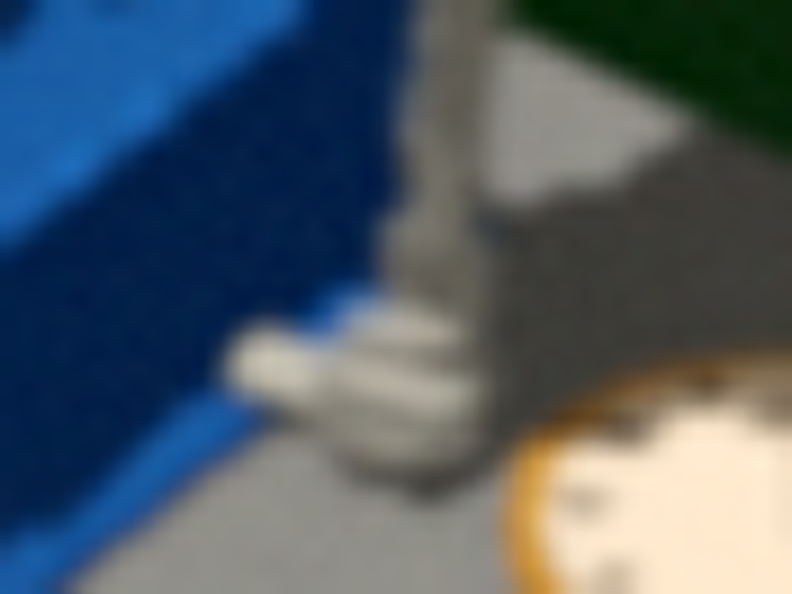

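```bash

python3 -m crank '[[[-1,-2,4],[0.005,0,0],255],[[0,0,4],[0,0,0],255],[[0,0,3],[0,0,0],255],[[0,0,1],[0,0,0],255]]'| sed -n '2p;3p;4p'
python3 -c "
from tip import *
rel([.568,.1717,.267],104.5)"

```

```text
position: [0.5687, 0.1706, 0.265]
orientation: [1.921, 2.483, 0.004]
contact_force: [-4.4, -1.3, 19.0]
t=21.03 pos=[568.7 170.6 265. ] yaw=104.5 q=[ 0.17  0.44 -0.03  1.09 -0.    1.49] F=[-4.4 -1.3 19. ] T=[-0.37  1.72  0.08] op=23.2 d_tool=[ 1.2 -0.4 -2. ] rot=[0.004 0.001 0.001]
```

Hop search across the slot.

```bash

python3 -m crank '[[[0,0,-3],[0,0,0],255],[[-1,0,0],[0.004,0.001,0],255],[[0,0,2.5],[0,0,0],255],[[0,0,2.5],[0,0,0],255]]'| sed -n '2p;4p'
python3 -m crank '[[[0,0,-3],[0,0,0],255],[[2,0,0],[0.004,0.001,0],255],[[0,0,2.5],[0,0,0],255],[[0,0,2.5],[0,0,0],255]]'| sed -n '2p;4p'

```

```text
position: [0.5695, 0.1695, 0.2647]
contact_force: [-7.1, -2.5, 34.8]
position: [0.5698, 0.1716, 0.2645]
contact_force: [-8.1, -4.2, 42.1]
```

```bash

python3 -m crank '[[[0,0,-3],[0,0,0],255],[[1,-0.5,0],[0.003,0.001,0],255],[[0,0,2],[0,0,0],255],[[0,0,1.5],[0,0,0],255]]'| sed -n '2p;4p'
python3 -m crank '[[[0,0,-3],[0,0,0],255],[[1,-0.5,0],[0.003,0.001,0],255],[[0,0,2],[0,0,0],255],[[0,0,1.5],[0,0,0],255]]'| sed -n '2p;4p'
python3 -c "
from tip import *
rel([.568,.1717,.267],104.5)"

```

```text
position: [0.569, 0.1729, 0.263]
contact_force: [-0.7, 1.4, -0.6]
position: [0.5675, 0.1738, 0.2602]
contact_force: [-1.6, -0.6, 16.8]
t=22.37 pos=[567.5 173.8 260.2] yaw=104.6 q=[ 0.17  0.45 -0.03  1.1   0.    1.49] F=[-1.6 -0.6 16.8] T=[-0.27  0.65  0.05] op=23.3 d_tool=[-2.1 -0.1 -6.8] rot=[-0.008 -0.003  0.001]
```

```bash

python3 -m crank '[[[0,0.5,0.3],[-0.008,0,-0.06],255],[[0,0.9,0.5],[0,0,-0.12],255],[[0,0.9,0.5],[0,0,-0.12],255],[[0,0.9,0.5],[0,0,-0.12],255]]'| sed -n '2p;4p'
python3 -m crank '[[[0,0.9,0.5],[0,0,-0.12],255],[[0,0.9,0.5],[0,0,-0.12],255],[[0,0.9,0.5],[0,0,-0.12],255],[[0,0.9,0.5],[0,0,-0.12],255]]'| sed -n '2p;4p'
python3 -c "
from tip import *
rel([.568,.1717,.267],180)"

```

```text
position: [0.5699, 0.1747, 0.2604]
contact_force: [-1.6, -0.9, 6.4]
position: [0.5719, 0.1773, 0.2604]
contact_force: [-1.3, -0.2, 7.1]
t=23.03 pos=[571.9 177.3 260.4] yaw=158.0 q=[ 0.18  0.46 -0.02  1.09  0.    0.56] F=[-1.3 -0.2  7.1] T=[-0.09  0.78 -0.03] op=23.2 d_tool=[ 1.5 -6.7 -6.6] rot=[ 0.003  0.    -0.385]
```

```bash

python3 -m crank '[[[0,0.9,0.5],[0,0,-0.12],255],[[0,0.9,0.5],[0,0,-0.12],255],[[0,0.9,0.5],[0,0,-0.12],255],[[0,0.5,0.5],[0,0,-0.08],255],[[0,0.3,0.5],[0,0,-0.08],255]]'| sed -n '2p;4p'
python3 -c "
from tip import *
rel([.568,.1717,.267],180)
fine('pics/g14.png',.192,k=4)"

```

```text
position: [0.5722, 0.1808, 0.2604]
contact_force: [-2.1, 1.3, 6.4]
t=23.45 pos=[572.2 180.8 260.4] yaw=-170.8 q=[ 0.18  0.46 -0.02  1.09  0.    0.02] F=[-2.1  1.3  6.4] T=[ 0.19  0.7  -0.12] op=23.2 d_tool=[ 5.5 -8.3 -6.6] rot=[0.003 0.002 0.161]
tip world [0.5726 0.1814 0.0684] off 403 183 f 18
```

View pics/g14.png

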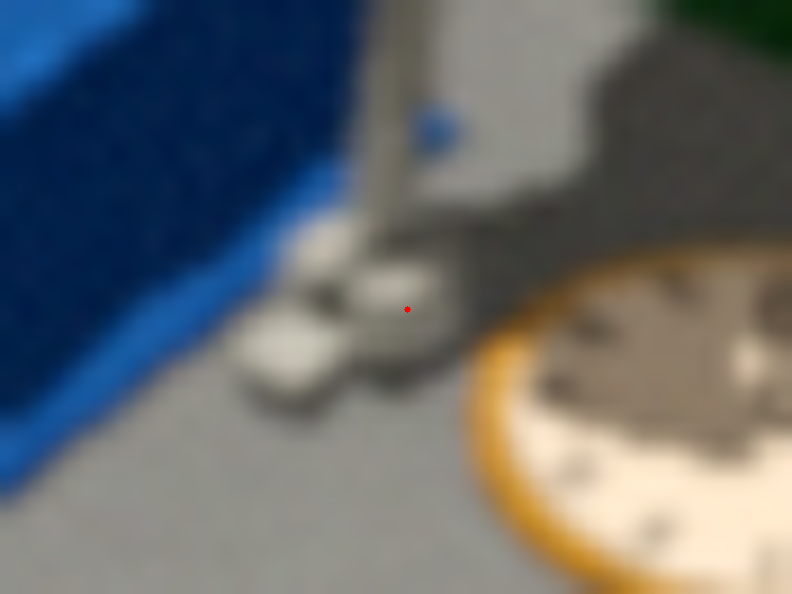

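```bash

python3 -m crank '[[[0,0,-3],[0.003,0.002,0.06],255],[[0,0,-15],[0,0,0],255],[[0,0,-20],[0,0,0],255],[[0,0,-25],[0,0,0],255],[[0,0,-25],[0,0,0],255],[[0,0,-15],[0,0,0],255],[[0,0,0],[0,0,0.12],255],[[0,0,0],[0,0,0.12],255],[[0,0,0],[0,0,0.12],255],[[0,0,0],[0,0,0.12],255]]'| sed -n '2p;4p'
python3 -m crank '[[[0,0,-1],[0,0,0.12],255],[[0,0,-1],[0,0,0.12],255],[[0,0,-1],[0,0,0.12],255],[[0,0,-1],[0,0,0.12],255],[[0,0,-1],[0,0,0.12],255],[[0,0,-1],[0,0,0.12],255],[[0,0,-1],[0,0,0.12],255],[[0,0,-1],[0,0,0.12],255]]'| sed -n '2p;4p'
python3 -c "
from tip import *
rel([.4555,.1821,.357],100.2)"

```

```text
position: [0.5714, 0.18, 0.3653]
contact_force: [-0.9, 0.9, -1.2]
position: [0.5712, 0.1794, 0.3704]
contact_force: [0.4, -0.3, -1.2]
t=25.15 pos=[571.2 179.4 370.4] yaw=99.7 q=[ 0.18  0.42  0.21  1.37 -0.    1.58] F=[ 0.4 -0.3 -1.2] T=[-0.   -0.05  0.01] op=23.1 d_tool=[  22.3 -113.5   14.2] rot=[-0.008  0.003 -0.008]
```

```bash

python3 -m crank '[[[6,-29,0],[-0.008,0.003,-0.008],255],[[6,-29,0],[0,0,0],255],[[5,-28,0],[0,0,0],255],[[5,-27,0],[0,0,0],255],[[0,0,20],[0,0,0],255],[[0,0,20],[0,0,0],255],[[0,0,20],[0,0,0],255],[[0,0,10],[0,0,0],255],[[0,0,0],[0,0,0],255]]'| sed -n '2p;4p'
python3 -c "
from tip import *
camera('scene');camera('scene');camera('scene')
rel([.4555,.1821,.275],100.2)
im=camera('scene');cv2.imwrite('pics/h1.png',cv2.resize(im[130:280,300:500],None,fx=4,fy=4,interpolation=cv2.INTER_CUBIC))
im=camera('top');cv2.imwrite('pics/h1t.png',im)
"

```

```text
position: [0.4503, 0.1811, 0.2946]
contact_force: [-0.4, 0.5, -0.8]
t=26.05 pos=[451.7 181.4 297.1] yaw=99.6 q=[ 0.23  0.22 -0.27  1.08 -0.    1.63] F=[-0.4  0.3 -0.4] T=[ 0.01 -0.   -0.01] op=23.5 d_tool=[ 0.   3.8 22.1] rot=[ 0.003  0.001 -0.01 ]
```

View pics/h1.png

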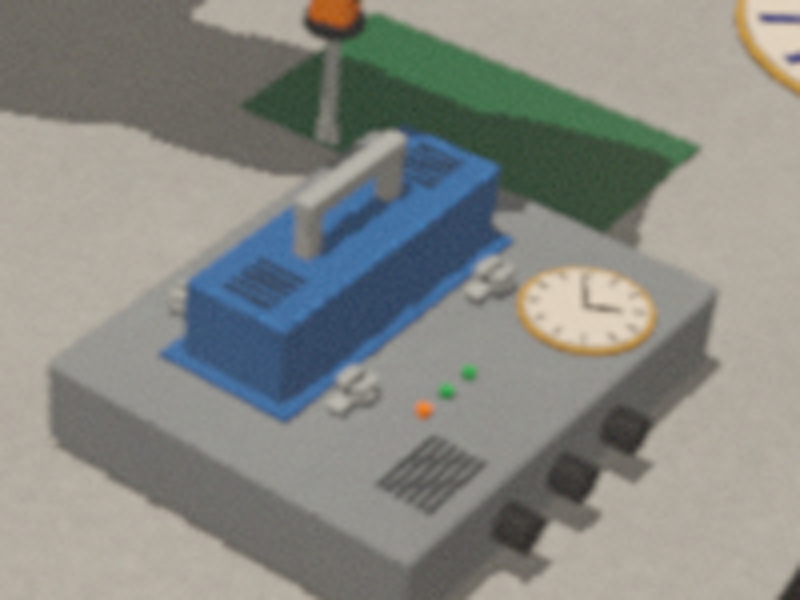

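View pics/h1t.png

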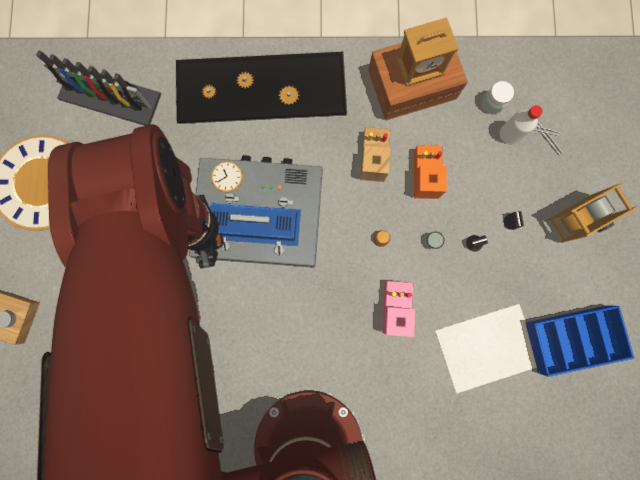

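```bash

python3 -c "
from tip import *
m=np.mean([camera('top').astype(float) for _ in range(5)],0);np.save('pics/last.npy',m)
rel([.4555,.1821,.275],100.2)
s,R=st();T=s['position']+R@[.0076,0,.192];print(T,proj(T,'top'))
from ov import *
overlay(m,'pics/h2.png','top',(195,215),(66,50),12,(.4545,.1882),10.2,T,yaw()-90)
"

```

```text
t=26.40 pos=[451.7 181.5 297. ] yaw=99.6 q=[ 0.23  0.22 -0.27  1.08 -0.    1.63] F=[ 0.1 -0.3 -1. ] T=[0.03 0.   0.01] op=23.6 d_tool=[-0.   3.7 22. ] rot=[ 0.003  0.001 -0.01 ]
[0.45111415 0.18895849 0.10497292] [221.73781932 245.62053559]
```

View pics/h2.png

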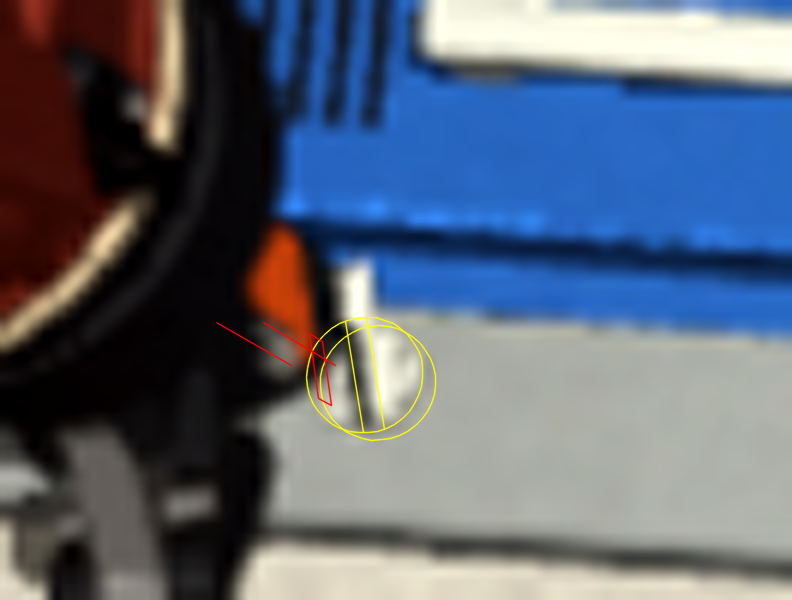

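```bash

python3 -m crank '[[[0,3.5,12],[0.003,0.001,-0.01],255],[[0,0,10],[0,0,0],255],[[0,0,0],[0,0,0],255],[[0,0,0],[0,0,0],255]]'| sed -n '2p;4p'
python3 -c "
from tip import *
rel([.4558,.1819,.267],100.2)"
python3 -m crank '[[[0,0,3],[0,0,0],255],[[0,0,2],[0,0,0],255]]'| sed -n '2p;4p'
python3 -c "
from tip import *
rel([.4558,.1819,.267],100.2)"

```

```text
position: [0.4558, 0.1821, 0.2726]
contact_force: [0.6, -0.4, -0.6]
t=26.73 pos=[455.8 182.1 272.6] yaw=100.3 q=[ 0.23  0.25 -0.3   1.03  0.    1.62] F=[ 0.6 -0.4 -0.6] T=[ 0.02 -0.04 -0.03] op=23.5 d_tool=[-0.2 -0.   5.6] rot=[ 0.    -0.     0.001]
position: [0.4556, 0.1821, 0.2669]
contact_force: [-0.6, 0.0, -0.7]
t=26.90 pos=[455.6 182.1 266.9] yaw=100.3 q=[ 0.23  0.25 -0.31  1.01  0.    1.62] F=[-0.6  0.  -0.7] T=[-0.08 -0.03 -0.03] op=23.2 d_tool=[-0.2  0.1 -0.1] rot=[-0.    -0.     0.001]
```

```bash

python3 -m crank '[[[0,0,1.5],[0,0,0],255],[[0,0,1],[0,0,0],255],[[0,0,1],[0,0,0],255]]'| sed -n '2p;4p'

```

```text
position: [0.4555, 0.1821, 0.2629]
contact_force: [0.2, 0.4, -1.2]
```

Straight into the slot. Seat and turn.

```bash

python3 -m crank '[[[0,0,1.5],[0,0,0],255],[[0,0,1],[0,0,0],255],[[0,0,1],[0,0,0],255]]'| sed -n '2p;4p'
python3 -m crank '[[[0,0.5,0.3],[0,0,-0.06],255],[[0,0.9,0.5],[0,0,-0.12],255],[[0,0.9,0.5],[0,0,-0.12],255],[[0,0.9,0.5],[0,0,-0.12],255]]'| sed -n '2p;4p'
python3 -m crank '[[[0,0.9,0.5],[0,0,-0.12],255],[[0,0.9,0.5],[0,0,-0.12],255],[[0,0.9,0.5],[0,0,-0.12],255],[[0,0.9,0.5],[0,0,-0.12],255]]'| sed -n '2p;4p'
python3 -c "
from tip import *
rel([.4558,.1819,.267],180)"

```

```text
position: [0.4559, 0.1821, 0.2602]
contact_force: [-3.4, -2.1, 16.4]
position: [0.4588, 0.1837, 0.2605]
contact_force: [-2.3, 0.1, 5.6]
position: [0.4607, 0.1866, 0.2605]
contact_force: [-3.1, -0.7, 5.4]
t=28.07 pos=[460.7 186.6 260.5] yaw=153.7 q=[ 0.24  0.27 -0.31  0.99  0.    0.7 ] F=[-3.1 -0.7  5.4] T=[-0.03  0.94 -0.11] op=23.0 d_tool=[ 2.3 -6.3 -6.5] rot=[ 0.004  0.002 -0.459]
```

```bash

python3 -m crank '[[[0,0.9,0.5],[0,0,-0.12],255],[[0,0.9,0.5],[0,0,-0.12],255],[[0,0.9,0.5],[0,0,-0.12],255],[[0,0.9,0.5],[0,0,-0.12],255],[[0,0.5,0.5],[0,0,-0.08],255],[[0,0.3,0.5],[0,0,-0.06],255]]'| sed -n '2p;4p'
python3 -c "
from tip import *
rel([.4558,.1819,.267],180)"
python3 -m crank '[[[0,0,-3],[0.003,0.002,0.06],255],[[0,0,-15],[0,0,0],255],[[0,0,-15],[0,0,0],255],[[0,0,0],[0,0,0.12],255],[[0,0,0],[0,0,0.12],255],[[0,0,-1],[0,0,0.12],255],[[0,0,-1],[0,0,0.12],255],[[0,0,-1],[0,0,0.12],255],[[0,0,-1],[0,0,0.12],255]]'| sed -n '2p;4p'
python3 -m crank '[[[0,0,-1],[0,0,0.12],255],[[0,0,-1],[0,0,0.12],255],[[0,0,-1],[0,0,0.12],255],[[0,0,-1],[0,0,0.12],255],[[0,0,-1],[0,0,0.12],255],[[0,0,0],[0,0,0.12],255]]'| sed -n '2p;4p'
python3 -c "
from tip import *
rel([.4451,.0584,.297],94.8)"

```

```text
position: [0.4605, 0.1911, 0.2605]
contact_force: [-3.2, -0.2, 5.3]
t=28.57 pos=[460.5 191.1 260.5] yaw=-169.0 q=[ 0.24  0.27 -0.3   1.    0.    0.05] F=[-3.2 -0.2  5.3] T=[-0.06  0.84 -0.11] op=23.4 d_tool=[ 6.3 -8.1 -6.6] rot=[0.004 0.003 0.192]
position: [0.4605, 0.1912, 0.2996]
contact_force: [0.6, -0.2, -1.6]
position: [0.4608, 0.1913, 0.3052]
contact_force: [-0.4, 0.7, -1.2]
t=29.82 pos=[460.8 191.3 305.2] yaw=102.1 q=[ 0.25  0.24 -0.22  1.11  0.    1.61] F=[-0.4  0.7 -1.2] T=[ 0.   -0.07  0.06] op=23.3 d_tool=[-126.7  -43.2    7.9] rot=[ 0.004 -0.001  0.127]
```

```bash

python3 -m crank '[[[-31,-11,0],[0.004,0,0],255],[[-31,-11,0],[0,0,0],255],[[-31,-10,0],[0,0,0],255],[[-30,-9,0],[0,0,0],255],[[0,0,0],[0,0,0.12],255],[[0,0,0],[0,0,0],255]]'| sed -n '2p;4p'
python3 -c "
from tip import *
camera('scene');m=np.mean([camera('top').astype(float) for _ in range(5)],0);np.save('pics/last.npy',m)
rel([.4452,.0587,.285],94.8)
s,R=st();T=s['position']+R@[.0076,0,.192];print(T,proj(T,'top'))
from ov import *
overlay(m,'pics/h3.png','top',(246,225),(66,50),12,(.4446,.0663),4.8,T,yaw()-90)
"

```

```text
position: [0.4451, 0.0586, 0.305]
contact_force: [-0.3, 0.8, -1.1]
t=30.62 pos=[445.2  60.6 304.8] yaw=95.3 q=[-0.03  0.14 -0.34  1.08  0.    1.45] F=[-1.3  0.5 -0.9] T=[ 0.05  0.   -0.03] op=23.2 d_tool=[-1.9 -0.2 19.8] rot=[ 0.002 -0.001  0.009]
[0.44494796 0.0683624  0.11281458] [276.20733339 247.90156652]
```

View pics/h3.png

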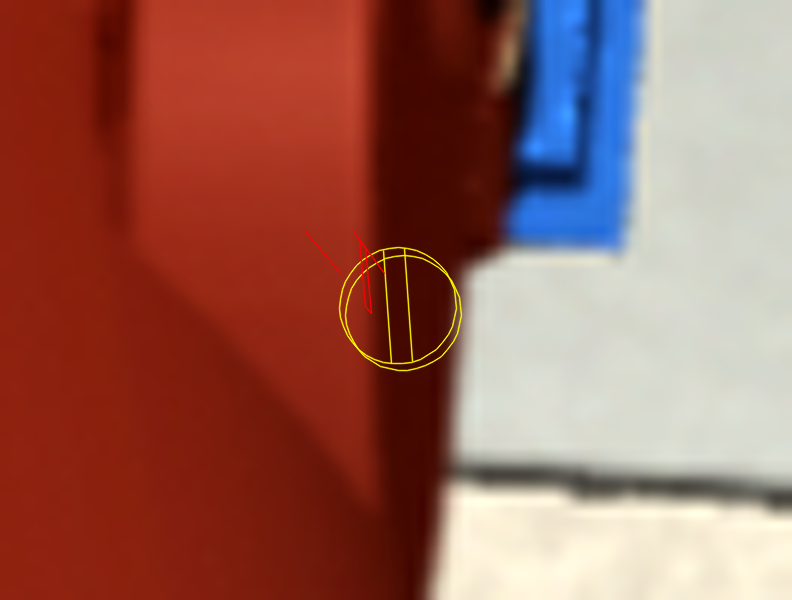

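```bash

python3 -m crank '[[[-2,0,12],[0.002,-0.001,0.008],255],[[0,0,12],[0,0,0],255],[[0,0,8],[0,0,0],255],[[0,0,0],[0,0,0],255],[[0,0,0],[0,0,0],255]]'| sed -n '2p;4p'
python3 -c "
from tip import *
rel([.4452,.0587,.268],94.8)"

```

```text
position: [0.446, 0.0616, 0.2719]
contact_force: [-0.0, 0.2, 0.3]
t=31.03 pos=[446.   61.6 271.9] yaw=95.4 q=[-0.03  0.17 -0.4   1.    0.    1.45] F=[-0.   0.2  0.3] T=[-0.01 -0.01 -0.02] op=23.6 d_tool=[-2.8 -1.1  3.9] rot=[ 0.001 -0.     0.011]
```

```bash

python3 -m crank '[[[-2.5,-1,0],[0,0,0.011],255],[[0,0,0],[0,0,0],255],[[0,0,0],[0,0,0],255]]'| sed -n '2p;4p'
python3 -c "
from tip import *
rel([.4452,.0587,.268],94.8)"

```

```text
position: [0.4455, 0.0593, 0.2728]
contact_force: [0.4, 0.7, -1.6]
t=31.28 pos=[445.5  59.3 272.8] yaw=94.8 q=[-0.03  0.17 -0.4   1.    0.    1.46] F=[ 0.4  0.7 -1.6] T=[-0.01  0.01  0.01] op=23.2 d_tool=[-0.6 -0.4  4.8] rot=[ 0.002 -0.     0.001]
```

```bash

python3 -m crank '[[[-0.6,-0.3,3],[0,0,0],255],[[0,0,2],[0,0,0],255],[[0,0,2],[0,0,0],255],[[0,0,1],[0,0,0],255],[[0,0,1],[0,0,0],255]]'| sed -n '2p;4p'
python3 -c "
from tip import *
rel([.4452,.0587,.268],94.8)"

```

```text
position: [0.4459, 0.0584, 0.2641]
contact_force: [1.2, -0.1, -1.7]
t=31.70 pos=[445.9  58.4 264.1] yaw=94.8 q=[-0.03  0.17 -0.42  0.98  0.    1.45] F=[ 1.2 -0.1 -1.7] T=[-0.02  0.02 -0.01] op=23.3 d_tool=[ 0.4 -0.7 -3.9] rot=[0.004 0.    0.   ]
```

In the slot again (z 264.1 with no force).

```bash

python3 -m crank '[[[0,0,2],[0,0,0],255],[[0,0,1.5],[0,0,0],255],[[0,0,1],[0,0,0],255]]'| sed -n '2p;4p'
python3 -m crank '[[[0,0.5,0.3],[0,0,-0.06],255],[[0,0.9,0.5],[0,0,-0.12],255],[[0,0.9,0.5],[0,0,-0.12],255],[[0,0.9,0.5],[0,0,-0.12],255]]'| sed -n '2p;4p'
python3 -m crank '[[[0,0.9,0.5],[0,0,-0.12],255],[[0,0.9,0.5],[0,0,-0.12],255],[[0,0.9,0.5],[0,0,-0.12],255],[[0,0.9,0.5],[0,0,-0.12],255]]'| sed -n '2p;4p'
python3 -c "
from tip import *
rel([.4558,.1819,.267],180)"

```

```text
position: [0.4463, 0.0583, 0.26]
contact_force: [-4.6, 0.3, 22.3]
position: [0.4492, 0.0598, 0.2604]
contact_force: [-3.3, 1.4, 7.6]
position: [0.4513, 0.0629, 0.2604]
contact_force: [-3.5, -0.1, 9.4]
t=32.62 pos=[451.3  62.9 260.4] yaw=148.2 q=[-0.02  0.19 -0.41  0.97  0.    0.53] F=[-3.5 -0.1  9.4] T=[ 0.23  1.2  -0.1 ] op=22.9 d_tool=[ 58.8 103.6  -6.1] rot=[ 0.006  0.006 -0.554]
```

```bash

python3 -m crank '[[[0,0.9,0.5],[0,0,-0.12],255],[[0,0.9,0.5],[0,0,-0.12],255],[[0,0.9,0.5],[0,0,-0.12],255],[[0,0.9,0.5],[0,0,-0.12],255],[[0,0.8,0.5],[0,0,-0.1],255],[[0,0.3,0.5],[0,0,-0.08],255],[[0,0.3,0.5],[0,0,-0.06],255]]'| sed -n '2p;4p'
python3 -c "
from tip import *
rel([.4558,.1819,.267],180)"
python3 -m crank '[[[0,0,-3],[0.003,0.002,0.06],255],[[0,0,-20],[0,0,0],255],[[0,0,-25],[0,0,0],255],[[0,0,-30],[0,0,0],255],[[0,0,-30],[0,0,0],255],[[0,0,0],[0,0,0],255]]'| sed -n '2p;4p'
python3 -c "
from tip import *
rel([.654,-.1567,.37],205)
im=camera('scene');cv2.imwrite('pics/h4.png',im)
"

```

```text
position: [0.4507, 0.0686, 0.2604]
contact_force: [-3.4, -0.2, 8.7]
t=33.20 pos=[450.7  68.6 260.4] yaw=-168.4 q=[-0.01  0.19 -0.41  0.97  0.01 -0.21] F=[-3.4 -0.2  8.7] T=[ 0.07  1.07 -0.09] op=23.1 d_tool=[-27.8 110.   -6. ] rot=[0.005 0.006 0.202]
position: [0.4485, 0.0686, 0.3707]
contact_force: [0.0, -0.5, -1.6]
t=33.70 pos=[448.5  68.6 370.7] yaw=-171.7 q=[-0.01  0.12 -0.19  1.26  0.   -0.16] F=[ 0.  -0.5 -1.6] T=[-0.03 -0.   -0.01] op=23.4 d_tool=[-1.708e+02 -2.526e+02 -1.000e-01] rot=[ 0.002 -0.001 -0.291]
```

View pics/h4.png

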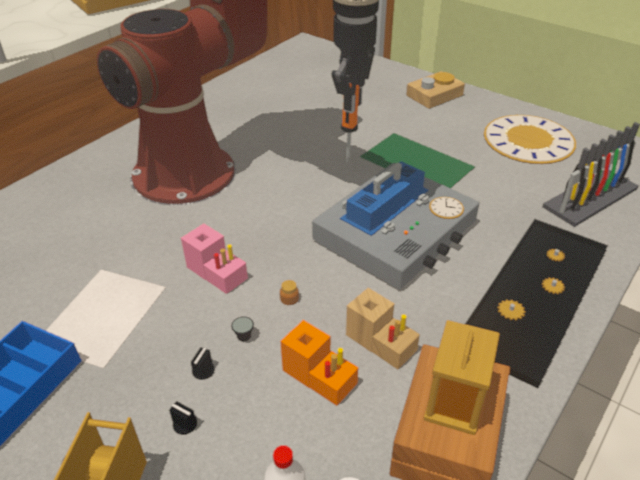

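```bash

python3 - <<'E'
from h import *
for n,c in(("top",(376,159)),("scene",(372,303))):
    m=np.mean([camera(n).astype(float) for _ in range(5)],0)
    x0,y0=c[0]-30,c[1]-25
    a=np.clip(m[y0:y0+50,x0:x0+60],0,255).astype(np.uint8)
    cv2.imwrite(f"pics/s_{n}.png",cv2.resize(a,None,fx=12,fy=12,interpolation=cv2.INTER_CUBIC));print(n,x0,y0)
E
```

```text
top 346 134
scene 342 278
```

View pics/s_top.png

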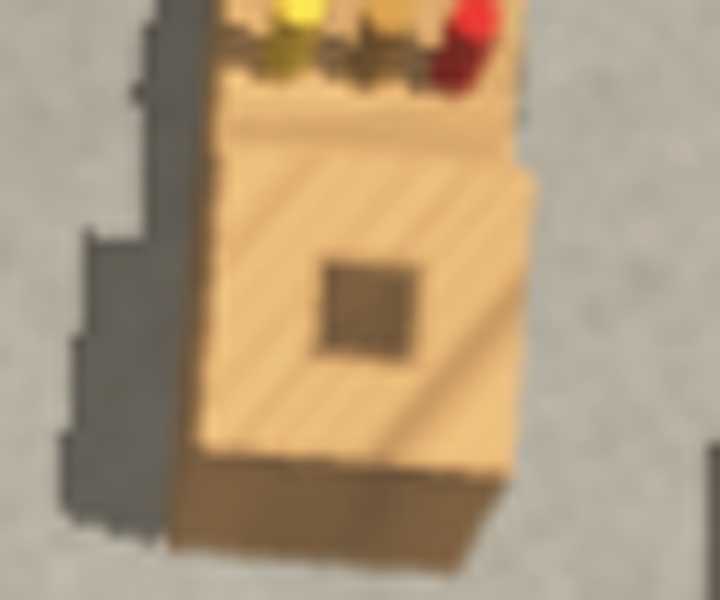

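View pics/s_scene.png

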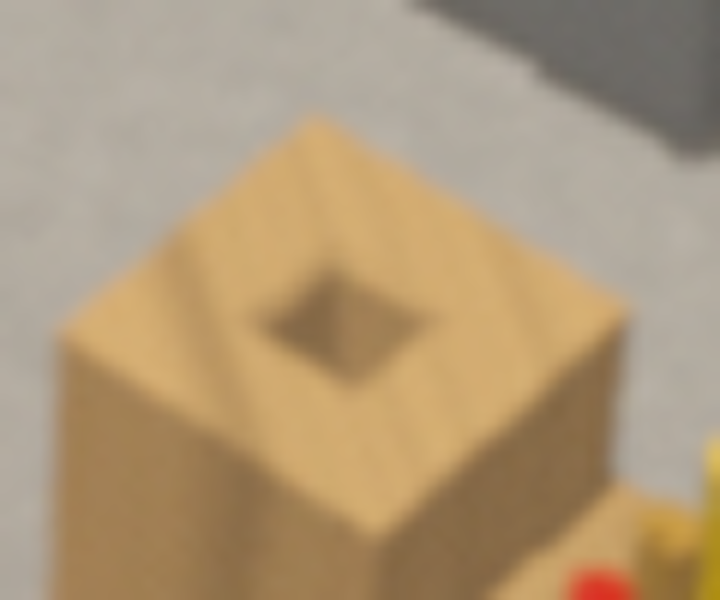

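```bash

python3 - <<'E'
from h import *
a=plane(np.array([368,311])/12+[346,134]-.46,.08,"top");b=plane(np.array([342,325])/12+[342,278]-.46,.08,"scene");print(a,b)
ym=-171.7;T=np.array([.6525,-.1555]);u=np.array([np.cos(np.radians(ym)),np.sin(np.radians(ym))])
T=(a[:2]*.6+b[:2]*.4);print(T);p=T-.0076*u;print(p);rel([*p,.37],ym)
E
```

```text
[ 0.65310749 -0.15719906  0.08      ] [ 0.65355888 -0.15654634  0.08      ]
[ 0.65328805 -0.15693797]
[ 0.66080844 -0.15584087]
t=34.25 pos=[446.7  68.6 365.5] yaw=-171.7 q=[-0.01  0.13 -0.2   1.25  0.   -0.16] F=[-0.5  1.6 -0.5] T=[ 0.02  0.01 -0.  ] op=23.5 d_tool=[-179.4 -253.    -6.9] rot=[ 0.003 -0.009  0.   ]
```

```bash

python3 -m crank '[[[-20,-28,-1],[0,-0.009,0],255],[[-20,-28,-1],[0,0,0],255],[[-20,-28,-1],[0,0,0],255],[[-20,-28,-1],[0,0,0],255],[[-20,-28,-1],[0,0,0],255],[[-20,-28,-1],[0,0,0],255],[[-20,-28,-1],[0,0,0],255],[[-20,-28,-1],[0,0,0],255],[[-18,-26,-1],[0,0,0],255],[[0,0,0],[0,0,0],255]]'| sed -n '2p;4p'
python3 - <<'E'
from h import *
camera("scene");camera("scene")
rel([.6608,-.1558,.30],-171.7)
E
```

```text
position: [0.6667, -0.1624, 0.3691]
contact_force: [-0.4, 0.1, -1.5]
t=35.18 pos=[ 664.4 -159.1  370. ] yaw=-171.3 q=[-0.34  0.61  0.52  1.49  0.   -0.49] F=[-0.3  0.5 -1. ] T=[ 0.04  0.04 -0.03] op=23.0 d_tool=[ 2.9  3.3 70.1] rot=[ 0.007 -0.003  0.006]
```

```bash

python3 -m crank '[[[3,3,20],[0.007,-0.003,0.006],255],[[0,0,25],[0,0,0],255],[[0,0,25],[0,0,0],255],[[0,0,8],[0,0,0],255],[[0,0,0],[0,0,0],255]]'| sed -n '2p;4p'
python3 - <<'E'
from h import *
camera("scene");camera("scene")
rel([.6608,-.1558,.28],-171.7)
from ov import *
m=np.mean([camera('scene').astype(float) for _ in range(5)],0)
s,R=st();T=s['position']+R@[.0076,0,.192];p=proj(T,'scene');print(T)
overlay(m,'pics/i1.png','scene',(int(p[0])-30,int(p[1])-20),(60,50),12,None,0,T,yaw()-90)
E
```

```text
position: [0.6585, -0.152, 0.2922]
contact_force: [-0.3, -1.0, -0.5]
t=35.70 pos=[ 659.4 -152.5  294.1] yaw=-171.5 q=[-0.34  0.59  0.3   1.27  0.   -0.48] F=[-0.6  0.6  0.1] T=[0.01 0.01 0.04] op=23.0 d_tool=[-0.8 -3.5 14.1] rot=[-0.001  0.005  0.003]
[ 0.65414511 -0.15485944  0.10242001]
```

View pics/i1.png

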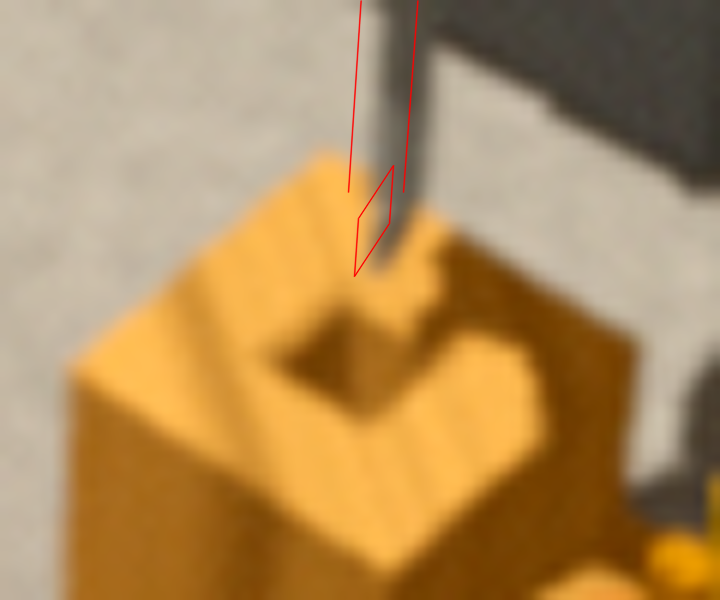

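```bash

python3 -m crank '[[[0.8,-4.5,4],[0,0.005,0.003],255],[[0,0,10],[0,0,0],255],[[0,0,0],[0,0,0],255]]'| sed -n '2p;4p'
python3 - <<'E'
from h import *
camera("scene");camera("scene")
rel([.6600,-.157,.28],-171.7)
from ov import *
m=np.mean([camera('scene').astype(float) for _ in range(5)],0)
s,R=st();T=s['position']+R@[.0076,0,.192];p=proj(T,'scene');print(T)
overlay(m,'pics/i2.png','scene',(int(p[0])-30,int(p[1])-20),(60,50),12,None,0,T,yaw()-90)
E
```

```text
position: [0.661, -0.1589, 0.2809]
contact_force: [-0.2, -0.6, -1.7]
t=36.30 pos=[ 661.3 -159.   282.3] yaw=-171.8 q=[-0.34  0.6   0.28  1.24 -0.   -0.49] F=[-0.3  0.3 -0.9] T=[ 0.01  0.   -0.01] op=23.2 d_tool=[1.  2.2 2.3] rot=[-0.005  0.005 -0.001]
[ 0.65529396 -0.16071574  0.09112778]
```

View pics/i2.png

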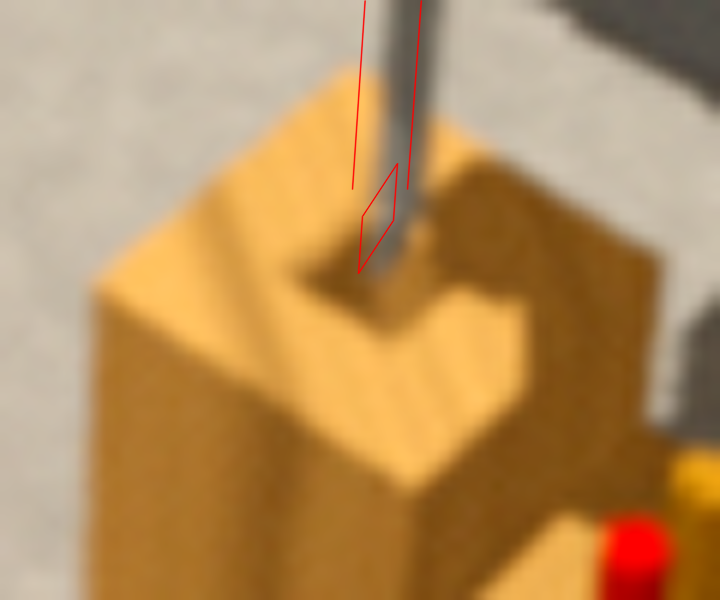

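```bash

python3 -m crank '[[[2,3.3,3],[-0.005,0.005,0],255],[[0,0,3],[0,0,0],255],[[0,0,0],[0,0,0],255]]'| sed -n '2p;4p'
python3 - <<'E'
from h import *
camera("scene");camera("scene")
rel([.6600,-.1558,.28],-171.7)
from ov import *
m=np.mean([camera('scene').astype(float) for _ in range(5)],0)
s,R=st();T=s['position']+R@[.0076,0,.192];p=proj(T,'scene');print(T)
overlay(m,'pics/i3.png','scene',(int(p[0])-30,int(p[1])-20),(60,50),12,None,0,T,yaw()-90)
E
```

```text
position: [0.659, -0.1555, 0.277]
contact_force: [-0.3, -0.6, -1.2]
t=36.90 pos=[ 659.1 -155.5  277.4] yaw=-171.8 q=[-0.34  0.6   0.27  1.24  0.   -0.48] F=[ 0.1  0.1 -2. ] T=[ 0.09 -0.02  0.02] op=23.4 d_tool=[-0.9 -0.4 -2.6] rot=[-0.     0.001 -0.001]
[ 0.6521297  -0.15684065  0.08574691]
```

View pics/i3.png

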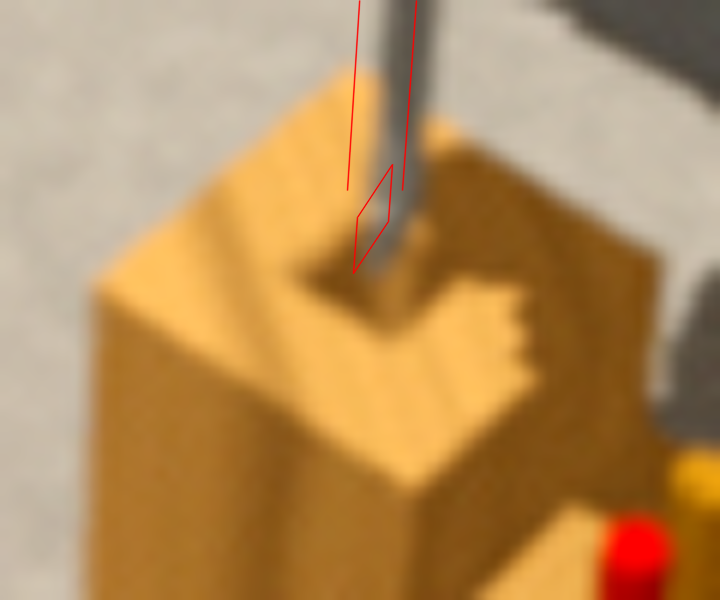

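```bash

python3 -m crank '[[[0.8,-0.8,6],[0,0,0],255],[[0,0,6],[0,0,0],255],[[0,0,6],[0,0,0],255]]'| sed -n '2p;4p'
python3 -m crank '[[[0,0,8],[0,0,0],255],[[0,0,12],[0,0,0],255],[[0,0,12],[0,0,0],255]]'| sed -n '2p;4p'
python3 - <<'E'
from h import *
rel([.6590,-.1558,.197],-171.7)
E
```

```text
position: [0.6593, -0.157, 0.2599]
contact_force: [-1.2, 0.3, -2.1]
position: [0.6596, -0.1572, 0.2258]
contact_force: [0.4, -0.1, -0.9]
t=37.65 pos=[ 659.6 -157.2  225.8] yaw=-171.8 q=[-0.34  0.63  0.18  1.11  0.   -0.49] F=[ 0.4 -0.1 -0.9] T=[0.03 0.   0.03] op=23.2 d_tool=[ 0.5  1.6 28.8] rot=[-0.002  0.005 -0.001]
```

```bash

python3 -m crank '[[[0,0,10],[0,0.005,0],255],[[0,0,10],[0,0,0],255],[[0,0,5],[0,0,0],255],[[0,0,2],[0,0,0],255],[[0,0,1],[0,0,0],255]]'| sed -n '2p;4p'
python3 - <<'E'
from h import *
rel([.6590,-.1558,.197],-171.7)
E
```

```text
position: [0.6586, -0.1571, 0.1979]
contact_force: [-1.0, 1.0, 1.6]
t=38.07 pos=[ 658.6 -157.1  197.9] yaw=-171.8 q=[-0.34  0.65  0.14  1.06 -0.   -0.48] F=[-1.   1.   1.6] T=[0.15 0.38 0.01] op=23.3 d_tool=[-0.5  1.3  0.9] rot=[-0.003  0.    -0.001]
```

Seated. Open and rise.

```bash

python3 -m crank '[[[0,0,0.5],[0,0,0],255],[[0,0,0],[0,0,0],150],[[0,0,0],[0,0,0],0],[[0,0,0],[0,0,0],0],[[0,0,0],[0,0,0],0],[[0,0,0],[0,0,0],0],[[0,0,-5],[0,0,0],0],[[0,0,-20],[0,0,0],0],[[0,0,-30],[0,0,0],0]]'| sed -n '2p;4p;5p'
python3 -m crank '[[[0,0,-40],[0,0,0],0],[[0,0,-40],[0,0,0],0]]'| sed -n '2p;4p;5p'
python3 - <<'E'
from h import *
rel([.5057,.123,.30],-94.7)
cv2.imwrite("pics/j1.png",camera("scene"));
E
```

```text
position: [0.656, -0.1561, 0.2466]
contact_force: [-0.5, -0.9, 0.0]
opening: 0.0852
position: [0.655, -0.1555, 0.3263]
contact_force: [1.1, -1.1, -0.5]
opening: 0.0856
t=38.98 pos=[ 655.  -155.5  326.3] yaw=-171.8 q=[-0.34  0.6   0.38  1.37 -0.   -0.48] F=[ 1.1 -1.1 -0.5] T=[-0.02 -0.07 -0.07] op=85.6 d_tool=[107.5 296.8  29.6] rot=[ 0.015 -0.01  -1.345]
```

View pics/j1.png

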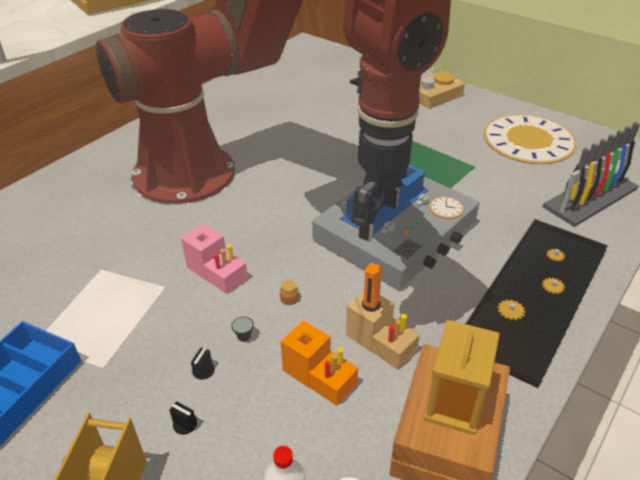

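```bash

python3 - <<'E'
from h import *
print(plane((249.5,217.9),.146,"top"))
for a,b in(((155,232),(545,255)),):
    P=[plane(np.array(p)/[10,600/70]+[215,190]-.45,.146,"top") for p in(a,b)];v=P[0]-P[1];print(P,np.degrees(np.arctan2(-v[0],v[1])),np.linalg.norm(v))
# scene bow from c2: top bar ends
P=[plane(np.array(p)*.22+[310,155]-.4,.146,"scene") for p in((398,47),(305,113))];print(P,(P[0]+P[1])/2)
rel([.504,.1225,.30],-94.7)
E
```

```text
[0.5056976  0.12297872 0.146     ]
[array([0.50856539, 0.16451515, 0.146     ]), array([0.50257997, 0.08126435, 0.146     ])] -4.1122780012022595 0.0834656876777828
[array([0.50969911, 0.15721488, 0.146     ]), array([0.50388586, 0.08764749, 0.146     ])] [0.50679249 0.12243118 0.146     ]
t=39.03 pos=[ 656.9 -156.1  335.5] yaw=-171.8 q=[-0.34  0.59  0.4   1.38 -0.   -0.48] F=[-1.   1.1  6.1] T=[ 0.01  0.06 -0.  ] op=85.4 d_tool=[111.3 297.6  36.2] rot=[ 0.004 -0.005 -1.345]
```

```bash

python3 -m crank '[[[11,30,0],[0,0,0],0],[[11,30,0],[0,0,0],0],[[11,30,0],[0,0,0],0],[[11,30,0],[0,0,0],0],[[11,30,0],[0,0,0],0],[[11,30,0],[0,0,0],0],[[11,30,0],[0,0,0],0],[[11,30,0],[0,0,0],0],[[11,30,0],[0,0,0],0],[[5,20,0],[0,0,0],0]]'| sed -n '2p;4p;5p'
python3 -m crank '[[[0,0,0],[0,0,-0.122],0],[[0,0,0],[0,0,-0.122],0],[[0,0,0],[0,0,-0.122],0],[[0,0,0],[0,0,-0.122],0],[[0,0,0],[0,0,-0.122],0],[[0,0,0],[0,0,-0.122],0],[[0,0,0],[0,0,-0.122],0],[[0,0,0],[0,0,-0.122],0],[[0,0,0],[0,0,-0.122],0],[[0,0,0],[0,0,-0.122],0]]'| sed -n '2p;4p;5p'
python3 - <<'E'
from h import *
camera("scene")
rel([.5056,.1230,.25],-94.5)
E
```

```text
position: [0.5102, 0.1214, 0.3421]
contact_force: [0.0, 0.4, -0.4]
opening: 0.0853
position: [0.5073, 0.1276, 0.3471]
contact_force: [0.6, -0.2, -0.7]
opening: 0.0854
t=40.75 pos=[507.4 127.6 347.1] yaw=-100.1 q=[ 0.11  0.26 -0.09  1.21 -0.   -1.29] F=[ 0.6  0.7 -0. ] T=[ 0.03 -0.    0.  ] op=85.3 d_tool=[ 4.8  2.5 97.1] rot=[-0.016 -0.001 -0.098]
```

```bash

python3 -m crank '[[[4.5,2.5,30],[-0.016,0,-0.098],0],[[0,0,30],[0,0,0],0],[[0,0,30],[0,0,0],0],[[0,0,0],[0,0,0],0],[[0,0,0],[0,0,0],0]]'| sed -n '2p;4p;5p'
python3 - <<'E'
from h import *
camera("scene");camera("scene")
rel([.5056,.1230,.196],-94.5)
E
```

```text
position: [0.5063, 0.1236, 0.258]
contact_force: [-0.1, -0.3, 0.5]
opening: 0.0854
t=41.27 pos=[506.6 123.6 258.7] yaw=-94.8 q=[ 0.1   0.31 -0.25  1.   -0.   -1.39] F=[-0.4 -0.9  1.1] T=[ 0.04  0.   -0.03] op=85.5 d_tool=[ 0.7  1.4 62.7] rot=[-0.007  0.001 -0.006]
```

```bash

python3 -m crank '[[[0.5,1.2,20],[-0.007,0,-0.005],0],[[0,0,20],[0,0,0],0],[[0,0,18],[0,0,0],0],[[0,0,2],[0,0,0],0],[[0,0,0],[0,0,0],0]]'| sed -n '2p;4p;5p'
python3 - <<'E'
from h import *
camera("scene")
rel([.5056,.1230,.196],-94.5)
cv2.imwrite("pics/j2.png",cv2.resize(camera("scene")[120:290,290:500],None,fx=3.5,fy=3.5,interpolation=cv2.INTER_CUBIC))
E
```

```text
position: [0.5117, 0.1241, 0.2069]
contact_force: [0.3, 0.3, 0.5]
opening: 0.0854
t=41.73 pos=[511.8 124.1 207.2] yaw=-94.8 q=[ 0.1   0.36 -0.33  0.87  0.   -1.39] F=[-0.7  0.2  0. ] T=[-0.01  0.05  0.05] op=85.0 d_tool=[ 1.6  6.2 11.1] rot=[-0.016  0.003 -0.005]
```

View pics/j2.png

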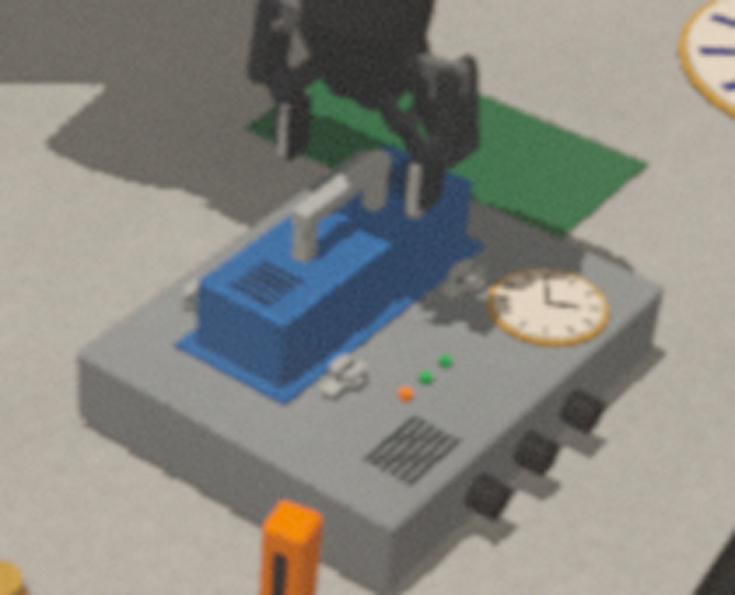

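```bash

python3 -m crank '[[[1.5,6,8],[-0.016,0.003,-0.005],0],[[0,0,0],[0,0,0],0],[[0,0,0],[0,0,0],0]]'| sed -n '2p;4p;5p'
python3 - <<'E'
from h import *
camera("scene");
rel([.5056,.1230,.194],-94.5)
E
```

```text
position: [0.5069, 0.1232, 0.2019]
contact_force: [-0.1, -0.7, 0.2]
opening: 0.0853
t=42.08 pos=[506.7 123.2 201.7] yaw=-94.4 q=[ 0.1   0.36 -0.33  0.87  0.   -1.4 ] F=[-0.3 -0.2  0.1] T=[0.   0.   0.01] op=85.5 d_tool=[0.3 1.1 7.7] rot=[-0.003  0.001  0.001]
```

```bash

python3 -m crank '[[[0,1,8],[-0.003,0,0],0],[[0,0,0],[0,0,0],80],[[0,0,0],[0,0,0],160],[[0,0,0],[0,0,0],255],[[0,0,0],[0,0,0],255],[[0,0,0],[0,0,0],255],[[0,0,0],[0,0,0],255],[[0,0,0],[0,0,0],255]]'| sed -n '2p;4p;5p'
python3 - <<'E'
from h import *
camera("scene");
rel([.5056,.1230,.194],-94.5)
cv2.imwrite("pics/j3.png",cv2.resize(camera("scene")[120:290,290:500],None,fx=3.5,fy=3.5,interpolation=cv2.INTER_CUBIC))
E
```

```text
position: [0.5055, 0.1233, 0.1932]
contact_force: [-1.6, -0.4, 0.3]
opening: 0.0105
t=42.80 pos=[505.5 123.4 193.3] yaw=-94.5 q=[ 0.1   0.37 -0.35  0.85  0.   -1.39] F=[-1.3  0.3  0.6] T=[ 0.06  0.32 -0.03] op=11.1 d_tool=[ 0.4 -0.1 -0.7] rot=[0.001 0.001 0.001]
```

View pics/j3.png

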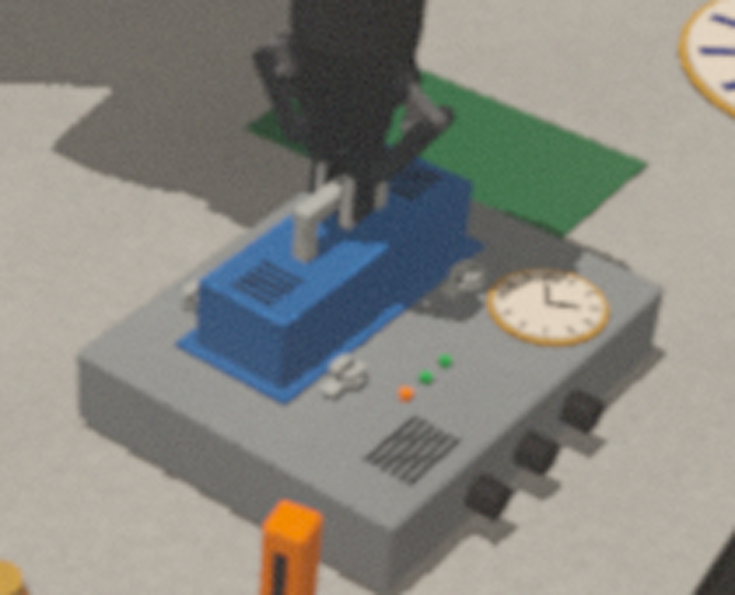

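```bash

python3 -m crank '[[[0,0,-3],[0,0,0],255],[[0,0,-6],[0,0,0],255]]'| sed -n '2p;4p;5p'
python3 -m crank '[[[0,0,-10],[0,0,0],255],[[0,0,-10],[0,0,0],255],[[0,0,-15],[0,0,0],255],[[0,0,-15],[0,0,0],255],[[0,0,-10],[0,0,0],255],[[0,0,0],[0,0,0],255]]'| sed -n '2p;4p;5p'
python3 - <<'E'
from h import *
camera("scene");
rel([.437,.391,.26],-184.7)
cv2.imwrite("pics/j4.png",camera("scene"));cv2.imwrite("pics/j4t.png",camera("top"))
E
```

```text
position: [0.5047, 0.1232, 0.2014]
contact_force: [-0.4, -0.1, -2.4]
opening: 0.0109
position: [0.5051, 0.1231, 0.2685]
contact_force: [0.6, 1.0, -3.1]
opening: 0.0106
t=43.57 pos=[505.  123.1 267.7] yaw=-94.5 q=[ 0.1   0.31 -0.23  1.04  0.   -1.4 ] F=[-0.1  0.  -2.6] T=[ 0.01 -0.08  0.02] op=11.2 d_tool=[-261.8   88.6    8. ] rot=[ 2.000e-03 -1.000e-03  1.575e+00]
```

View pics/j4.png

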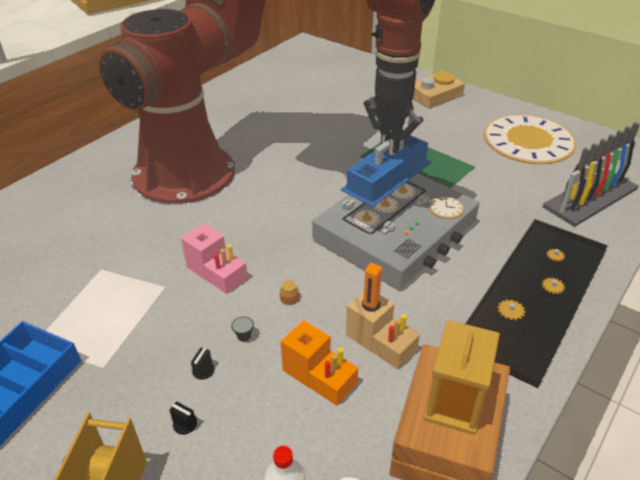

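View pics/j4t.png

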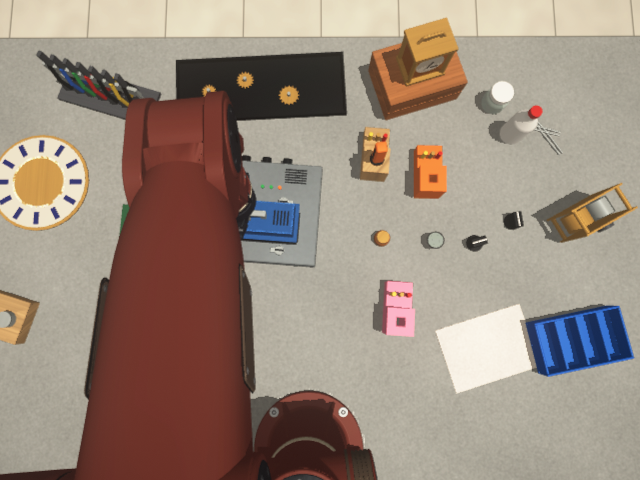

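```bash

python3 -m crank '[[[-29,10,0],[0,0,0],255],[[-29,10,0],[0,0,0],255],[[-29,10,0],[0,0,0],255],[[-29,10,0],[0,0,0],255],[[-29,10,0],[0,0,0],255],[[-29,10,0],[0,0,0],255],[[-29,10,0],[0,0,0],255],[[-29,10,0],[0,0,0],255],[[-29,9,0],[0,0,0],255]]'| sed -n '2p;4p;5p'
python3 -m crank '[[[0,0,0],[0,0,0.122],255],[[0,0,0],[0,0,0.122],255],[[0,0,0],[0,0,0.122],255],[[0,0,0],[0,0,0.122],255],[[0,0,0],[0,0,0.122],255],[[0,0,0],[0,0,0.122],255],[[0,0,0],[0,0,0.122],255],[[0,0,0],[0,0,0.122],255],[[0,0,0],[0,0,0.122],255],[[0,0,0],[0,0,0.122],255]]'| sed -n '2p;4p;5p'
python3 -m crank '[[[0,0,0],[0,0,0.122],255],[[0,0,0],[0,0,0.122],255],[[0,0,0],[0,0,0.122],255],[[0,0,0],[0,0,0],255]]'| sed -n '2p;4p;5p'
python3 - <<'E'
from h import *
camera("scene");
rel([.437,.391,.14],-184.7)
E
```

```text
position: [0.4319, 0.3944, 0.2575]
contact_force: [0.0, -0.4, -3.4]
opening: 0.0108
position: [0.4242, 0.3994, 0.2448]
contact_force: [0.1, 0.3, -3.4]
opening: 0.0106
position: [0.4224, 0.3981, 0.2401]
contact_force: [0.0, 0.3, -3.4]
opening: 0.0102
t=45.63 pos=[422.4 398.  240. ] yaw=172.2 q=[ 0.63  0.47 -0.06  1.08  0.01  0.76] F=[-0.5 -0.6 -3.4] T=[ 0.04 -0.01  0.01] op=10.8 d_tool=[-18.9  -2.4  99.5] rot=[-0.025 -0.036 -0.054]
```

```bash

python3 -m crank '[[[-12,-2,10],[-0.025,-0.036,-0.054],255],[[0,0,15],[0,0,0],255],[[0,0,20],[0,0,0],255],[[0,0,20],[0,0,0],255],[[0,0,10],[0,0,0],255],[[0,0,0],[0,0,0],255],[[0,0,0],[0,0,0],255]]'| sed -n '2p;4p;5p'
python3 - <<'E'
from h import *
camera("scene");
rel([.437,.391,.136],-184.7)
cv2.imwrite("pics/j5.png",camera("scene")[60:300,240:560].repeat(2,0).repeat(2,1))
E
```

```text
position: [0.4331, 0.3933, 0.1592]
contact_force: [-0.3, 0.2, -2.5]
opening: 0.0108
t=46.27 pos=[433.1 393.3 159.3] yaw=177.3 q=[ 0.61  0.52 -0.21  0.85 -0.    0.66] F=[ 0.3  0.4 -3. ] T=[-0.08 -0.01  0.  ] op=10.9 d_tool=[-4.1 -2.1 23.4] rot=[-0.001 -0.     0.036]
```

View pics/j5.png

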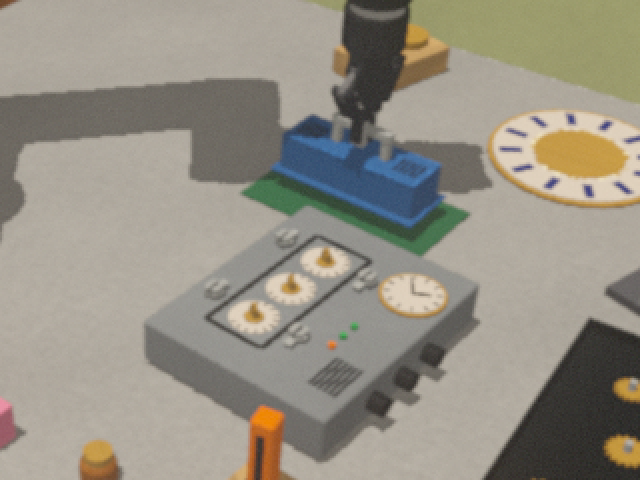

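All cams are out and the three shafts are exposed. Lower the cover.

```bash

python3 -m crank '[[[-4,-2,8],[0,0,0.036],255],[[0,0,7],[0,0,0],255],[[0,0,5],[0,0,0],255],[[0,0,2],[0,0,0],255],[[0,0,1],[0,0,0],255],[[0,0,1],[0,0,0],255]]'| sed -n '2p;4p;5p'
python3 - <<'E'
from h import *
rel([.437,.391,.136],-184.7)
E
```

```text
position: [0.4391, 0.3931, 0.1387]
contact_force: [1.0, 0.0, -3.1]
opening: 0.0108
t=46.82 pos=[439.1 393.1 138.7] yaw=175.6 q=[ 0.61  0.54 -0.22  0.8  -0.    0.68] F=[ 1.   0.  -3.1] T=[ 0.01 -0.02  0.04] op=10.8 d_tool=[ 1.9 -2.3  2.7] rot=[0.004 0.005 0.005]
```

```bash

python3 -m crank '[[[0,0,2],[0,0,0],255],[[0,0,1.5],[0,0,0],255],[[0,0,1],[0,0,0],255]]'| sed -n '2p;4p;5p'
python3 -m crank '[[[0,0,0],[0,0,0],150],[[0,0,0],[0,0,0],0],[[0,0,0],[0,0,0],0],[[0,0,0],[0,0,0],0],[[0,0,0],[0,0,0],0],[[0,0,0],[0,0,0],0],[[0,0,-15],[0,0,0],0],[[0,0,-30],[0,0,0],0],[[0,0,-40],[0,0,0],0],[[0,0,-40],[0,0,0],0]]'| sed -n '2p;4p;5p'
python3 -m crank '[[[0,0,-40],[0,0,0],0],[[0,0,-30],[0,0,0],0]]'| sed -n '2p;4p;5p'

```

```text
position: [0.4393, 0.3939, 0.136]
contact_force: [-5.4, -5.9, 16.1]
opening: 0.0106
position: [0.4351, 0.391, 0.2571]
contact_force: [0.7, 1.8, -0.4]
opening: 0.0854
position: [0.4349, 0.3908, 0.3317]
contact_force: [1.3, 0.7, 0.2]
opening: 0.0852
```

```bash

python3 - <<'E'
from h import *
for n in("top","scene"):
    m=np.mean([camera(n).astype(float) for _ in range(6)],0);np.save(f"pics/{n}k.npy",m);cv2.imwrite(f"pics/k_{n}.png",m.astype(np.uint8))
f=lambda a,b,k:cv2.imwrite(b,cv2.resize(np.clip(a,0,255).astype(np.uint8),None,fx=k,fy=k,interpolation=cv2.INTER_CUBIC))
t=np.load("pics/topk.npy");s=np.load("pics/scenek.npy")
f(t[200:260,450:530],"pics/k1.png",10);f(s[335:440,150:240],"pics/k2.png",5.7);f(s[175:240,330:430],"pics/k3.png",8);f(t[190:260,210:310],"pics/k4.png",8)
for n in("top","scene"):
    print(n,[(np.round(d["position"],1),np.round(plane(d["position"],0,n)[:2],4),round(d["conf"],2)) for d in place_of("knob1",n)])
    for i in(1,2,3):print(i,[(np.round(d["position"],1),np.round(plane(d["position"],.062,n)[:2],4),round(d["conf"],2)) for d in place_of(f"shaft{i}_tang",n)])
E
```

```text
top [(array([511.2, 223.3]), array([ 0.5164, -0.4916]), 0.78), (array([476.1, 243.7]), array([ 0.4667, -0.4042]), 0.6)]
1 [(array([226.9, 221.1]), array([0.5129, 0.1871]), 0.4)]
2 [(array([253.9, 225.6]), array([0.5023, 0.1247]), 0.55)]
3 [(array([472.3, 243.8]), array([ 0.4591, -0.3755]), 0.74), (array([284.8, 226.5]), array([0.5001, 0.0536]), 0.58)]
scene [(array([183.7, 424.7]), array([ 0.52  , -0.4919]), 0.93), (array([202.2, 371.7]), array([ 0.4688, -0.3992]), 0.59)]
1 [(array([400.9, 189.1]), array([0.5063, 0.1908]), 0.4), (array([245.4, 334.9]), array([ 0.5127, -0.3284]), 0.3)]
2 [(array([365.3, 334.3]), array([ 0.6768, -0.2047]), 0.72)]
3 [(array([365.5, 215.1]), array([0.4947, 0.067 ]), 0.65)]
```

View pics/k1.png

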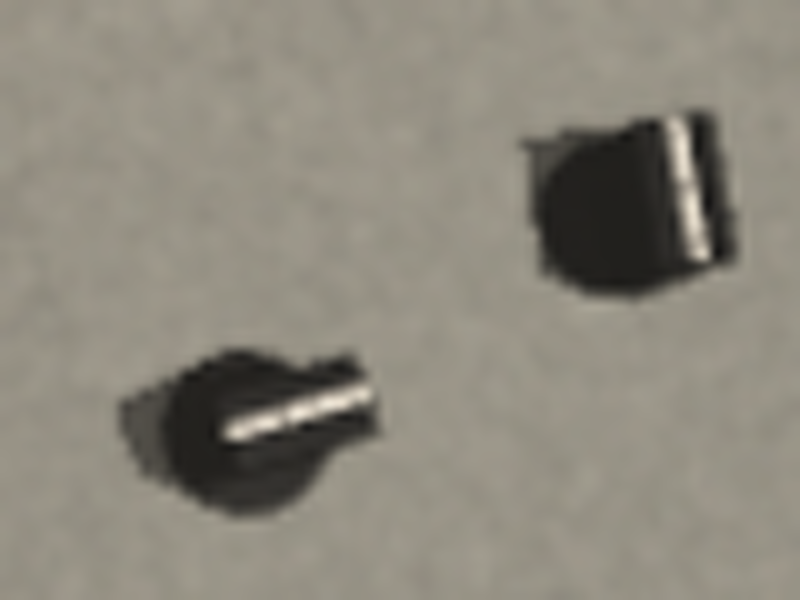

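View pics/k2.png

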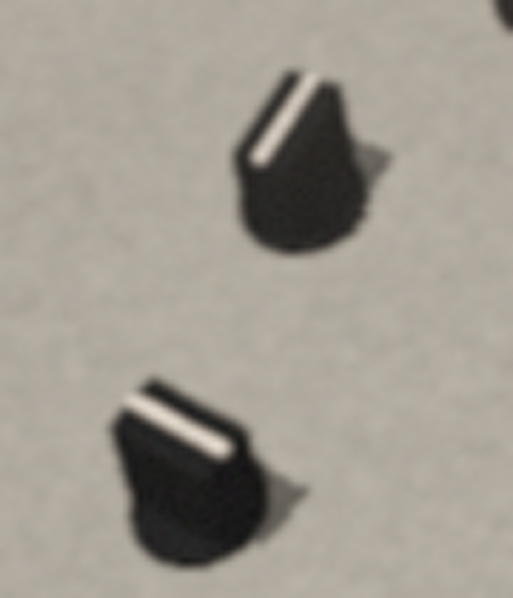

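View pics/k3.png

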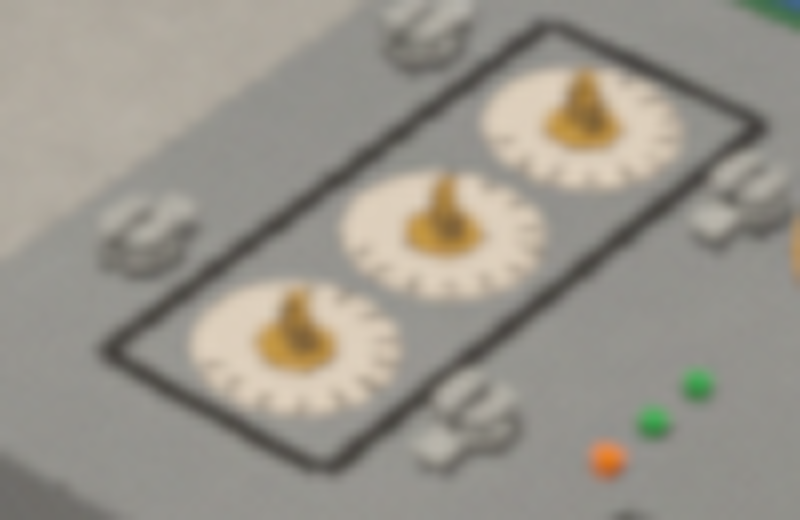

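View pics/k4.png

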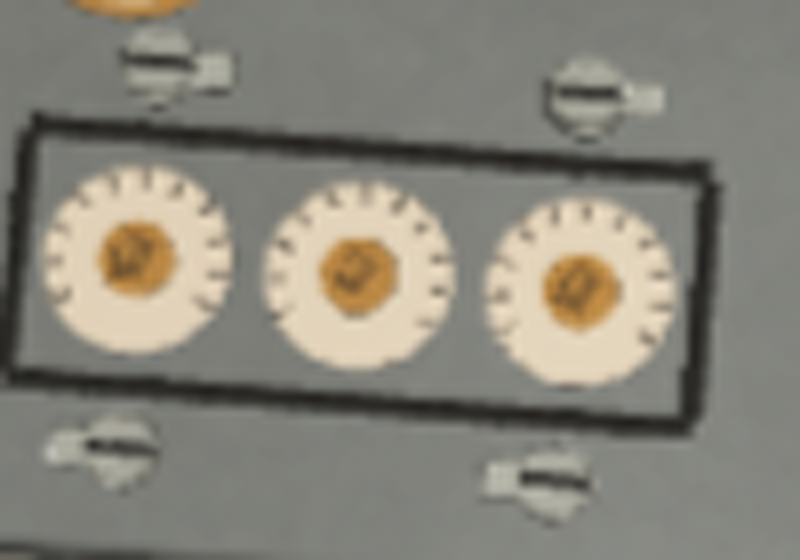

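View pics/k_scene.png

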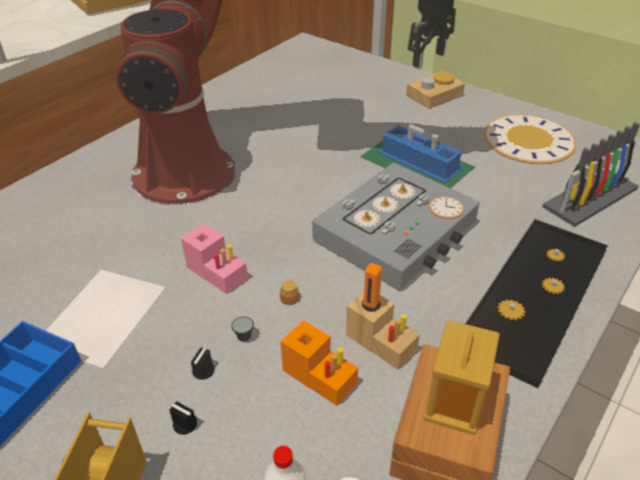

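```bash

python3 - <<'E'
from h import *
t=np.mean([camera("top").astype(float) for _ in range(12)],0);np.save("pics/topk2.npy",t)
s=np.load("pics/scenek.npy")
W=[(.5057-.0786*0+0.0,.123)]
yw=np.radians(-4.6);u=np.array([.5055,.1228])
rows=[]
for n,m in(("top",t),("scene",s)):
    tiles=[]
    for y in(.064,0,-.064):
        w=u+y*np.array([-np.sin(yw),np.cos(yw)]);p=proj([*w,.07],n)
        k=cv2.getRectSubPix(m.astype(np.float32),(14,14),(float(p[0]),float(p[1])))
        k=np.clip((k-k.min())/(k.max()-k.min())*255,0,255).astype(np.uint8);tiles.append(cv2.resize(k,(260,260),interpolation=cv2.INTER_CUBIC))
    rows.append(np.hstack(tiles))
cv2.imwrite("pics/sh.png",np.vstack(rows))
E
```

```text
(no output)
```

View pics/sh.png

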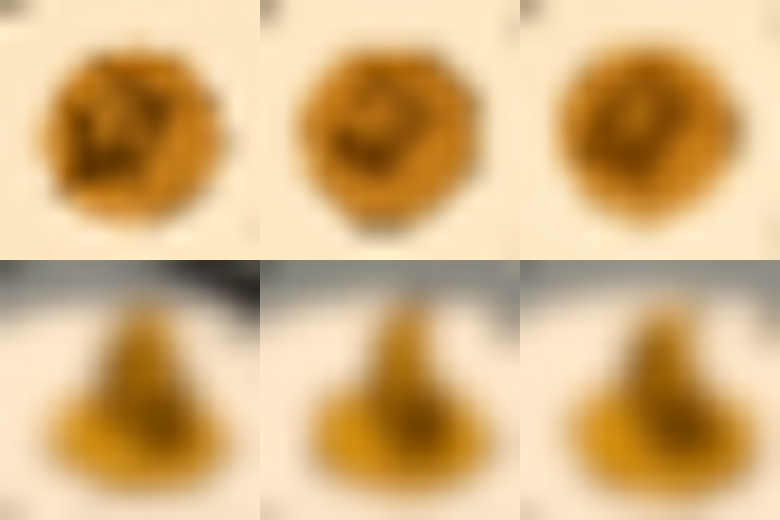

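```bash
cat > fitsh.py <<'E'
from h import *
a=plane(np.array([197,450])/12+[346,134]-.46,.08,"top");b=plane(np.array([66,512])/12+[346,134]-.46,0,"top")
Ld=(a-b);Ld/=np.linalg.norm(Ld);print("sun",Ld)
def tang(yw):
    c,s=np.cos(yw),np.sin(yw)
    def ring(hx,hy,z):return np.array([[c*x-s*y,s*x+c*y,z] for x,y in((hx,hy),(-hx,hy),(-hx,-hy),(hx,-hy))])
    A,B,T=ring(.006,.003,.002),ring(.006,.003,.013),ring(.003,.002,.018)
    F=[T]
    for P,Q in((A,B),(B,T)):
        for i in range(4):j=(i+1)%4;F.append(np.array([P[i],P[j],Q[j],Q[i]]))
    return F,np.vstack([A,B,T])
def render(cen,yw,n,off,N,SS=12,L=Ld):
    """bases"""
    def px(X):return ((np.array([proj(x,n) for x in X])-off+.5)*SS).astype(np.int32)
    H=N*SS;o=np.array([*cen,.06])
    dial=np.ones((H,H),np.float32);sh=np.zeros((H,H),np.uint8);br=np.zeros((H,H),np.float32);df=np.zeros((H,H),np.float32)
    F,V=tang(yw)
    th=np.linspace(0,2*np.pi,40,endpoint=False);disk=lambda z:o+np.c_[.011*np.cos(th),.011*np.sin(th),np.full(40,z)]
    def shadow(z):
        P=np.array([v-L*(v[2]-z)/L[2] for v in V]);q=px(o+P);m=np.zeros((H,H),np.uint8);cv2.fillConvexPoly(m,cv2.convexHull(q),1);return m
    s0=shadow(.0);
    bm=np.zeros((H,H),np.uint8);cv2.fillConvexPoly(bm,cv2.convexHull(px(np.vstack([disk(0),disk(.002)]))),1)
    tm=np.zeros((H,H),np.uint8);cv2.fillConvexPoly(tm,px(disk(.002)),1)
    s2=shadow(.002)
    dl=((1-s0)).astype(np.float32); ds=s0.astype(np.float32)
    dl[bm>0]=0;ds[bm>0]=0;br[bm>0]=1;df[(tm>0)&(s2==0)]=L[2]
    campos=-C[n]["R"].T@C[n]["t"];ctr=np.array([0,0,.009])
    for f in F:
        nn=np.cross(f[1]-f[0],f[2]-f[0]);nn/=np.linalg.norm(nn);fc=f.mean(0)
        if nn@(fc-ctr)<0:nn=-nn
        if nn@(campos-(o+fc))<=0:continue
        q=px(o+f);m=np.zeros((H,H),np.uint8);cv2.fillConvexPoly(m,q,1);m=m>0
        dl[m]=0;ds[m]=0;br[m]=1;df[m]=max(0,nn@L)
    out=[]
    for I in(dl,ds,br,df):
        I=cv2.GaussianBlur(I,(0,0),SS*.45);out.append(cv2.resize(I,(N,N),interpolation=cv2.INTER_AREA))
    return out
E
cat > runfit.py <<'E'
from fitsh import *
M={"top":np.load("pics/topk2.npy"),"scene":np.load("pics/scenek.npy")}
u=np.array([.5055,.1228]);y0=np.radians(-4.6);N=15
for k,y in enumerate((.064,0,-.064)):
    w=u+y*np.array([-np.sin(y0),np.cos(y0)])
    tot={}
    for n in("top","scene"):
        p=proj([*w,.066],n);off=np.floor(p)-N//2
        img=M[n][int(off[1]):int(off[1])+N,int(off[0]):int(off[0])+N]
        yy,xx=np.mgrid[:N,:N];mask=((xx-N//2)**2+(yy-N//2)**2<6.2**2)
        res={}
        # position first coarse
        best=None
        def err(cen,yw):
            B=render(cen,yw,n,off,N,SS=8);A=np.array([b[mask] for b in B]).T;e=0
            for ch in(0,1,2):
                yv=img[...,ch][mask];x,r,_,_=np.linalg.lstsq(A,yv,rcond=None);e+=((A@x-yv)**2).sum()
            return e
        # alternating: pos given yaw
        cen=w.copy()
        for it in range(2):
            es={d:err(cen,np.radians(d)) for d in range(-90,90,15)};d0=min(es,key=es.get)
            g=[(err(cen+np.array([dx,dy])*1e-3,np.radians(d0)),dx,dy) for dx in np.arange(-3,3.1,1)*(1 if it==0 else .35) for dy in np.arange(-3,3.1,1)*(1 if it==0 else .35)]
            e,dx,dy=min(g);cen=cen+np.array([dx,dy])*1e-3
        es={d:err(cen,np.radians(d)) for d in range(-90,90,5)}
        tot[n]=es;d0=min(es,key=es.get);print("shaft",k+1,n,"cen",cen.round(4),"best yaw",d0,{d:int(es[d]) for d in range(-90,90,10)})
    T={d:tot["top"][d]/min(tot["top"].values())+tot["scene"][d]/min(tot["scene"].values()) for d in tot["top"]}
    print("  joint:",sorted(T,key=T.get)[:5])
E
python3 runfit.py
```

```text
sun [-0.10676091 -0.23952066  0.96500361]
shaft 1 top cen [0.5116 0.1879] best yaw -20 {-90: 44045, -80: 39660, -70: 34302, -60: 29507, -50: 25725, -40: 23366, -30: 22334, -20: 22285, -10: 24706, 0: 29022, 10: 35776, 20: 41443, 30: 44312, 40: 47239, 50: 50093, 60: 51476, 70: 50411, 80: 47618}
shaft 1 scene cen [0.5103 0.1906] best yaw -40 {-90: 84436, -80: 79551, -70: 76924, -60: 64037, -50: 47616, -40: 42596, -30: 49582, -20: 62091, -10: 75875, 0: 82462, 10: 83742, 20: 82714, 30: 78494, 40: 85060, 50: 87623, 60: 89237, 70: 92902, 80: 89930}
  joint: [-40, -35, -45, -30, -50]
shaft 2 top cen [0.5062 0.1238] best yaw -35 {-90: 40211, -80: 37928, -70: 35785, -60: 33318, -50: 30101, -40: 28147, -30: 27592, -20: 29028, -10: 31655, 0: 34793, 10: 37641, 20: 39823, 30: 41479, 40: 43176, 50: 43785, 60: 43964, 70: 43586, 80: 41888}
shaft 2 scene cen [0.5045 0.1268] best yaw -55 {-90: 99912, -80: 82496, -70: 62728, -60: 46429, -50: 51997, -40: 63480, -30: 82522, -20: 103528, -10: 117931, 0: 127568, 10: 130677, 20: 126950, 30: 122453, 40: 128868, 50: 133023, 60: 131119, 70: 124687, 80: 113648}
  joint: [-55, -60, -50, -45, -65]
shaft 3 top cen [0.5017 0.06  ] best yaw -35 {-90: 44808, -80: 40441, -70: 35154, -60: 29012, -50: 25080, -40: 22117, -30: 21908, -20: 23299, -10: 28005, 0: 33218, 10: 37385, 20: 40727, 30: 44804, 40: 47316, 50: 48941, 60: 50631, 70: 49906, 80: 47677}
shaft 3 scene cen [0.5    0.0631] best yaw -45 {-90: 100261, -80: 91679, -70: 72559, -60: 56186, -50: 39619, -40: 43133, -30: 59450, -20: 81366, -10: 96641, 0: 109229, 10: 111390, 20: 114456, 30: 104465, 40: 112132, 50: 116802, 60: 119002, 70: 114668, 80: 109702}
  joint: [-45, -40, -50, -35, -55]
```

```bash
cat > runfit2.py <<'E'
import fitsh
from fitsh import *
M={"top":np.load("pics/topk2.npy"),"scene":np.load("pics/scenek.npy")}
N=15;CE={"top":[(.5116,.1879),(.5062,.1238),(.5017,.06)],"scene":[(.5103,.1906),(.5045,.1268),(.5,.0631)]}
def err(n,k,yw,L,cen):
    p=proj([*cen,.066],n);off=np.floor(p)-N//2;img=M[n][int(off[1]):int(off[1])+N,int(off[0]):int(off[0])+N]
    yy,xx=np.mgrid[:N,:N];mask=((xx-N//2)**2+(yy-N//2)**2<5.6**2)
    B=render(cen,yw,n,off,N,SS=8,L=L);A=np.array([b[mask] for b in B]).T;e=0
    for ch in(0,1,2):
        yv=img[...,ch][mask];x=np.linalg.lstsq(A,yv,rcond=None)[0];e+=((A@x-yv)**2).sum()
    return e
for n in("top","scene"):
    out=[]
    for lx in(-.3,-.1,.1,.3):
        for ly in(-.6,-.4,-.24,-.1,.1):
            L=np.array([lx,ly,1]);L/=np.linalg.norm(L);tot=0;ys=[]
            for k in range(3):
                es={d:err(n,k,np.radians(d),L,CE[n][k]) for d in range(-80,10,6)};d0=min(es,key=es.get);ys.append(d0);tot+=es[d0]
            out.append((int(tot),lx,ly,ys))
    print(n);[print(o) for o in sorted(out)[:6]]
E
time python3 runfit2.py
```

```text
sun [-0.10676091 -0.23952066  0.96500361]
top
(49299, -0.1, -0.24, [-20, -26, -32])
(63930, -0.1, -0.1, [-26, -44, -38])
(64205, 0.1, -0.1, [-38, -44, -44])
(66485, 0.1, -0.24, [-38, -38, -14])
(74725, 0.1, -0.4, [-14, -56, -26])
(76814, -0.3, -0.1, [-56, -50, -38])
scene
(122272, -0.3, -0.1, [-44, -62, -50])
(134098, -0.1, -0.24, [-44, -56, -50])
(138251, -0.3, 0.1, [-44, -62, -50])
(139821, -0.1, -0.1, [-44, -62, -50])
(147226, -0.3, -0.24, [-44, -62, -50])
(155702, -0.1, 0.1, [-44, -62, -50])
real	0m14.076s
user	0m12.841s
sys	0m0.297s
```

```bash

python3 - <<'E'
from h import *
def an(name,te,se):
    T=[plane(np.array(p)/10+[450,200]-.45,.042,"top") for p in te];S=[plane(np.array(p)/5.7+[150,335]-.4,.042,"scene") for p in se]
    for X in(T,S):
        v=X[1]-X[0];print(name,((X[0]+X[1])/2).round(4),"yaw",round(np.degrees(np.arctan2(v[1],v[0])),1),np.linalg.norm(v).round(4))
an("A",[(228,433),(370,394)],[(258,160),(313,78)])
an("B",[(702,258),(677,119)],[(130,400),(230,450)])
rel([.468,-.399,.3],0)
E
```

```text
A [ 0.4682 -0.3987  0.042 ] yaw -74.8 0.0347
A [ 0.4681 -0.3967  0.042 ] yaw 105.8 0.0329
B [ 0.5212 -0.4926  0.042 ] yaw 6.9 0.0333
B [ 0.521  -0.4897  0.042 ] yaw 8.8 0.0343
t=49.67 pos=[434.8 390.7 328.4] yaw=175.7 q=[0.61 0.4  0.07 1.25 0.   0.68] F=[-0.8 -0.2 -0.2] T=[0.05 0.01 0.01] op=85.4 d_tool=[ -92.7 -784.9   31.1] rot=[-0.008  0.006  3.066]
```

```bash

python3 -m crank '[[[-5,-41,0],[0,0,0],0],[[-5,-41,0],[0,0,0],0],[[-5,-41,0],[0,0,0],0],[[-5,-41,0],[0,0,0],0],[[-5,-41,0],[0,0,0],0],[[-5,-41,0],[0,0,0],0],[[-5,-41,0],[0,0,0],0],[[-5,-41,0],[0,0,0],0],[[-5,-41,0],[0,0,0],0],[[-5,-41,0],[0,0,0],0]]'| sed -n '2p;4p;5p'
python3 -m crank '[[[-5,-41,0],[0,0,0],0],[[-5,-41,0],[0,0,0],0],[[-5,-41,0],[0,0,0],0],[[-5,-41,0],[0,0,0],0],[[-5,-41,0],[0,0,0],0],[[-5,-41,0],[0,0,0],0],[[-5,-41,0],[0,0,0],0],[[-5,-41,0],[0,0,0],0],[[-5,-41,0],[0,0,0],0]]'| sed -n '2p;4p;5p'
python3 -m crank '[[[0,0,0],[0,0,0.122],0],[[0,0,0],[0,0,0.122],0],[[0,0,0],[0,0,0.122],0],[[0,0,0],[0,0,0.122],0],[[0,0,0],[0,0,0.122],0],[[0,0,0],[0,0,0.122],0],[[0,0,0],[0,0,0.122],0],[[0,0,0],[0,0,0.122],0],[[0,0,0],[0,0,0.122],0],[[0,0,0],[0,0,0],0]]'| sed -n '2p;4p;5p'
python3 - <<'E'
from h import *
camera("scene")
rel([.468,-.398,.2],105.3)
E
```

```text
position: [0.4539, -0.0225, 0.3286]
contact_force: [0.8, 0.3, -0.8]
opening: 0.0856
position: [0.4715, -0.3973, 0.3315]
contact_force: [1.4, -0.4, 0.5]
opening: 0.0851
position: [0.4694, -0.4089, 0.3275]
contact_force: [-0.1, -0.5, 0.1]
opening: 0.0855
t=52.13 pos=[ 469.4 -408.9  327.6] yaw=111.9 q=[-0.83  0.47  0.18  1.27 -0.    0.36] F=[-0.3 -1.  -0.2] T=[ 0.03  0.02 -0.06] op=85.2 d_tool=[ 11.2   2.8 127.5] rot=[0.    0.004 0.115]
```

```bash

python3 -m crank '[[[11,3,30],[0,0.004,0.115],0],[[0,0,35],[0,0,0],0],[[0,0,35],[0,0,0],0],[[0,0,35],[0,0,0],0],[[0,0,30],[0,0,0],0],[[0,0,10],[0,0,0],0],[[0,0,0],[0,0,0],0]]'| sed -n '2p;4p;5p'
python3 - <<'E'
from h import *
camera("scene")
rel([.468,-.398,.085],105.3)
for n in ("scene","top"):
    im=camera(n);c=proj([.468,-.398,.06],n);x,y=int(c[0])-50,int(c[1])-40
    cv2.imwrite(f"pics/l1{n}.png",cv2.resize(im[y:y+80,x:x+100],None,fx=7,fy=7,interpolation=cv2.INTER_CUBIC))
E
```

```text
position: [0.4697, -0.3988, 0.1484]
contact_force: [-0.5, 1.4, 1.3]
opening: 0.0855
t=52.77 pos=[ 469.8 -398.9  149.2] yaw=107.0 q=[-0.82  0.58 -0.13  0.85  0.    0.45] F=[-1.5  0.6  1. ] T=[-0.    0.05  0.01] op=85.2 d_tool=[ 1.9 -1.7 64.2] rot=[0.004 0.008 0.029]
```

View pics/l1scene.png

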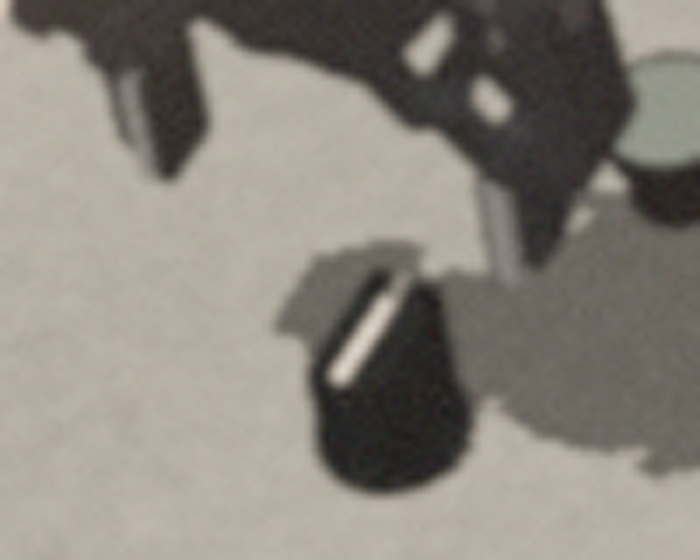

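```bash

python3 -m crank '[[[2,-1.5,20],[0.004,0.008,0.029],0],[[0,0,20],[0,0,0],0],[[0,0,15],[0,0,0],0],[[0,0,0],[0,0,0],0],[[0,0,0],[0,0,0],0]]'| sed -n '2p;4p;5p'
python3 - <<'E'
from h import *
camera("scene")
rel([.468,-.398,.085],105.3)
E
```

```text
position: [0.4742, -0.4043, 0.1052]
contact_force: [1.0, 0.5, 0.4]
opening: 0.0852
t=53.33 pos=[ 474.2 -404.3  105.4] yaw=105.5 q=[-0.82  0.63 -0.17  0.75  0.    0.48] F=[-0.2 -0.5  0.4] T=[0.03 0.1  0.02] op=85.5 d_tool=[ 8.1 -4.5 20.2] rot=[0.01  0.019 0.003]
```

```bash

python3 -m crank '[[[8,-4.5,8],[0.01,0.019,0.003],0],[[0,0,7],[0,0,0],0],[[0,0,0],[0,0,0],0],[[0,0,0],[0,0,0],0]]'| sed -n '2p;4p;5p'
python3 - <<'E'
from h import *
camera("scene")
rel([.468,-.398,.085],105.3)
E
```

```text
position: [0.4688, -0.3989, 0.0932]
contact_force: [-0.5, 0.5, -0.5]
opening: 0.0853
t=53.72 pos=[ 468.8 -399.    93.2] yaw=105.3 q=[-0.82  0.64 -0.19  0.74  0.    0.48] F=[-0.3 -0.5 -0.1] T=[ 0.02 -0.02  0.03] op=85.1 d_tool=[ 1.2 -0.6  8.2] rot=[0.002 0.003 0.001]
```

```bash

python3 -m crank '[[[1.2,-0.6,8],[0.002,0.003,0],0],[[0,0,1],[0,0,0],0],[[0,0,0],[0,0,0],120],[[0,0,0],[0,0,0],255],[[0,0,0],[0,0,0],255],[[0,0,0],[0,0,0],255],[[0,0,0],[0,0,0],255],[[0,0,0],[0,0,0],255],[[0,0,0],[0,0,0],255]]'| sed -n '2p;4p;5p'
python3 - <<'E'
from h import *
rel([.468,-.398,.085],105.3)
im=camera("scene");c=proj([.468,-.398,.06],"scene");x,y=int(c[0])-50,int(c[1])-40
cv2.imwrite(f"pics/l2.png",cv2.resize(im[y:y+80,x:x+100],None,fx=7,fy=7,interpolation=cv2.INTER_CUBIC))
E
```

```text
position: [0.4683, -0.3983, 0.084]
contact_force: [-0.7, -0.6, -0.2]
opening: 0.0191
t=54.47 pos=[ 468.3 -398.3   84. ] yaw=105.3 q=[-0.82  0.65 -0.19  0.73 -0.    0.48] F=[-0.7 -0.6 -0.2] T=[-0.01  0.01  0.05] op=19.1 d_tool=[ 0.4 -0.2 -1. ] rot=[0.    0.001 0.001]
```

View pics/l2.png

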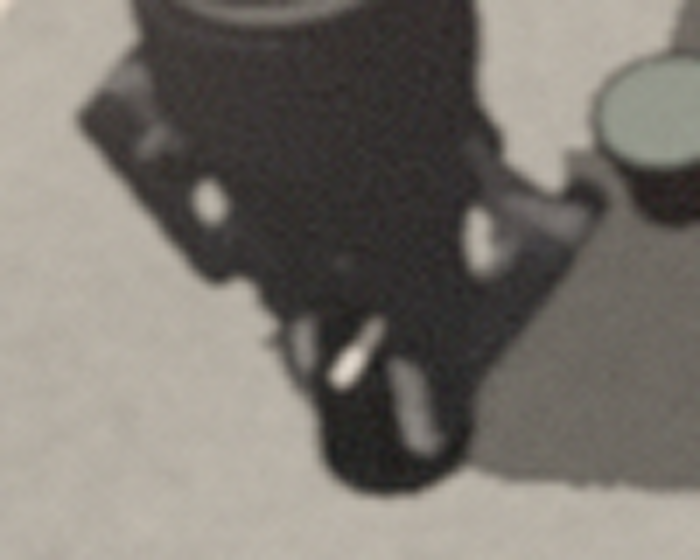

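```bash

python3 -m crank '[[[0,0,-10],[0,0,0],255],[[0,0,-25],[0,0,0],255],[[0,0,-30],[0,0,0],255],[[0,0,-30],[0,0,0],255],[[0,0,-30],[0,0,0],255],[[0,0,-25],[0,0,0],255],[[0,0,0],[0,0,0],255]]'| sed -n '2p;4p;5p'
python3 - <<'E'
from h import *
camera("scene")
rel([.5008,.0600,.21],136)
E
```

```text
position: [0.4668, -0.3966, 0.2425]
contact_force: [0.6, -1.1, 0.3]
opening: 0.0191
t=55.15 pos=[ 466.4 -396.3  240.6] yaw=105.3 q=[-0.82  0.5  -0.01  1.07 -0.    0.48] F=[ 0.6 -1.1 -0.1] T=[-0.03 -0.03 -0.01] op=19.5 d_tool=[430.8 154.   32.1] rot=[-0.002 -0.005 -0.535]
```

```bash

python3 -m crank '[[[36,13,0],[0,0,0],255],[[36,13,0],[0,0,0],255],[[36,13,0],[0,0,0],255],[[36,13,0],[0,0,0],255],[[36,13,0],[0,0,0],255],[[36,13,0],[0,0,0],255],[[36,13,0],[0,0,0],255],[[36,13,0],[0,0,0],255],[[36,13,0],[0,0,0],255],[[36,13,0],[0,0,0],255]]'| sed -n '2p;4p;5p'
python3 -m crank '[[[36,12,0],[0,0,0],255],[[30,10,0],[0,0,0],255],[[0,0,0],[0,0,-0.12],255],[[0,0,0],[0,0,-0.12],255],[[0,0,0],[0,0,-0.12],255],[[0,0,0],[0,0,-0.12],255],[[0,0,0],[0,0,0],255]]'| sed -n '2p;4p;5p'
python3 - <<'E'
from h import *
camera("scene")
rel([.5008,.0600,.19],136)
E
```

```text
position: [0.4929, -0.0053, 0.2353]
contact_force: [0.6, 0.1, -0.9]
opening: 0.0191
position: [0.4919, 0.0775, 0.2304]
contact_force: [-0.5, -1.3, -0.5]
opening: 0.0191
t=56.62 pos=[491.8  77.4 230.3] yaw=133.0 q=[ 0.01  0.31 -0.33  0.95  0.01  0.83] F=[-0.9 -0.1 -1.1] T=[-0.02  0.03  0.01] op=19.0 d_tool=[-19.6  -4.8  40. ] rot=[-0.01  -0.018 -0.051]
```

```bash

python3 -m crank '[[[-18,-4.5,15],[-0.01,-0.018,-0.051],255],[[0,0,15],[0,0,0],255],[[0,0,10],[0,0,0],255],[[0,0,0],[0,0,0],255],[[0,0,0],[0,0,0],255]]'| sed -n '2p;4p;5p'
python3 - <<'E'
from h import *
camera("scene")
rel([.5008,.0600,.175],136)
im=np.mean([camera("scene").astype(float) for _ in range(4)],0).astype(np.uint8);c=proj([.5008,.06,.08],"scene");x,y=int(c[0])-50,int(c[1])-40
cv2.imwrite(f"pics/l3.png",cv2.resize(im[y:y+80,x:x+100],None,fx=7,fy=7,interpolation=cv2.INTER_CUBIC))
E
```

```text
position: [0.4998, 0.06, 0.1876]
contact_force: [0.3, 0.8, -0.1]
opening: 0.0195
t=57.08 pos=[499.8  60.1 187.7] yaw=134.8 q=[-0.03  0.35 -0.4   0.82 -0.    0.76] F=[-0.9 -0.9 -0.6] T=[ 0.   -0.01 -0.05] op=19.1 d_tool=[-0.8  0.7 12.7] rot=[-0.001 -0.001 -0.021]
```

View pics/l3.png

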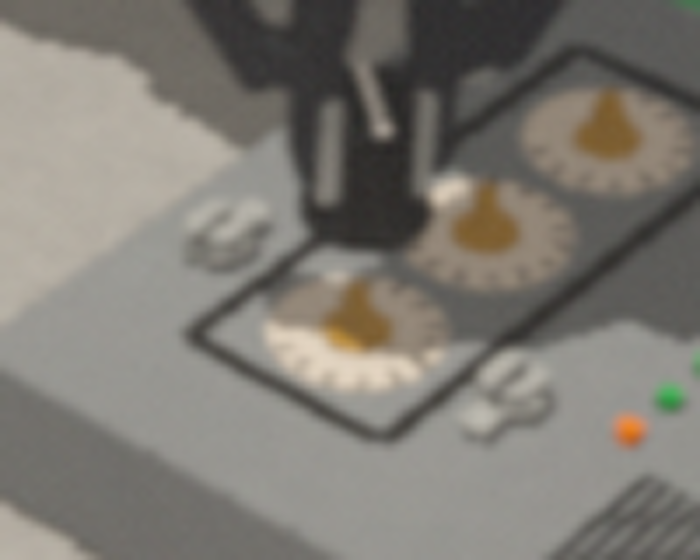

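```bash
cat > kov.py <<'E'
from h import *
def kov(name,sh,syaw,n="scene",k=6,zoff=.084,off=(0,0)):
    m=np.mean([camera(n).astype(float) for _ in range(k)],0)
    s,R=st();T=s["position"]+R@[off[0],off[1],zoff];yw=np.radians(yaw())
    c=proj([*sh,.075],n);w,h,f=66,50,12;x0,y0=int(c[0])-w//2,int(c[1])-h*6//10
    im=cv2.resize(np.clip(m[y0:y0+h,x0:x0+w],0,255).astype(np.uint8),None,fx=f,fy=f,interpolation=cv2.INTER_CUBIC)
    P=lambda X:(int((proj(X,n)-[x0,y0]+.5)[0]*f),int((proj(X,n)-[x0,y0]+.5)[1]*f))
    th=np.linspace(0,2*np.pi,50)
    def circ(c,r,col): cv2.polylines(im,[np.array([P([c[0]+r*np.cos(t),c[1]+r*np.sin(t),c[2]]) for t in th])],True,col,1,cv2.LINE_AA)
    circ(T,.02,(0,0,255));circ(T+[0,0,.006],.02,(0,0,255))
    u=np.array([np.cos(yw),np.sin(yw),0]);cv2.line(im,P(T+[0,0,.042]-u*.017),P(T+[0,0,.042]+u*.017),(0,0,255),1)
    circ([*sh,.062],.011,(255,0,255));a=np.radians(syaw);v=np.array([np.cos(a),np.sin(a),0]);t=np.array([*sh,.078]);cv2.line(im,P(t-v*.003),P(t+v*.003),(255,0,255),1)
    cv2.imwrite(name,im);print("knob bottom",T.round(4))
E
python3 -c "
from kov import *
kov('pics/l4.png',(.5008,.06),136)
rel([.5008,.0600,.175],136)"
```

```text
knob bottom [0.5003 0.0602 0.1041]
t=57.58 pos=[500.3  60.3 188.1] yaw=135.0 q=[-0.03  0.35 -0.4   0.82 -0.    0.76] F=[ 0.2 -0.1 -0.8] T=[-0.02 -0.   -0.03] op=19.0 d_tool=[-0.5  0.1 13.1] rot=[-0.     0.    -0.017]
```

View pics/l4.png

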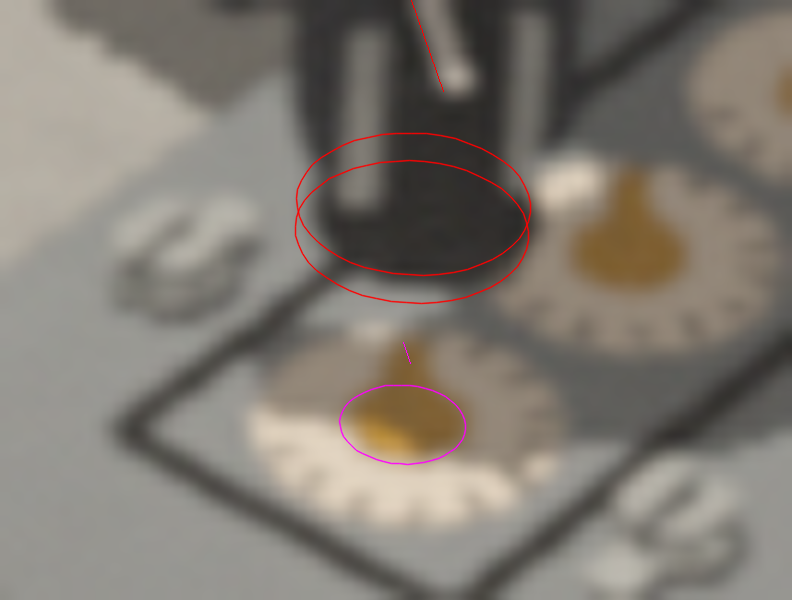

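```bash

python3 -m crank '[[[-2,0,8],[0,0,-0.017],255],[[0,0,6],[0,0,0],255],[[0,0,0],[0,0,0],255],[[0,0,0],[0,0,0],255]]'| sed -n '2p;4p;5p'
python3 -c "
from kov import *
camera('scene')
kov('pics/l5.png',(.5008,.06),136)
rel([.5022,.0586,.175],136)"
```

```text
position: [0.5019, 0.0588, 0.1726]
contact_force: [-0.0, -0.1, -0.7]
opening: 0.0193
knob bottom [0.5024 0.0587 0.0893]
t=58.27 pos=[502.3  58.8 173.3] yaw=136.1 q=[-0.03  0.37 -0.41  0.79 -0.    0.74] F=[-0.9 -0.7 -0.5] T=[-0.    0.02  0.02] op=19.2 d_tool=[-0.1 -0.2 -1.7] rot=[0.001 0.001 0.002]
```

View pics/l5.png

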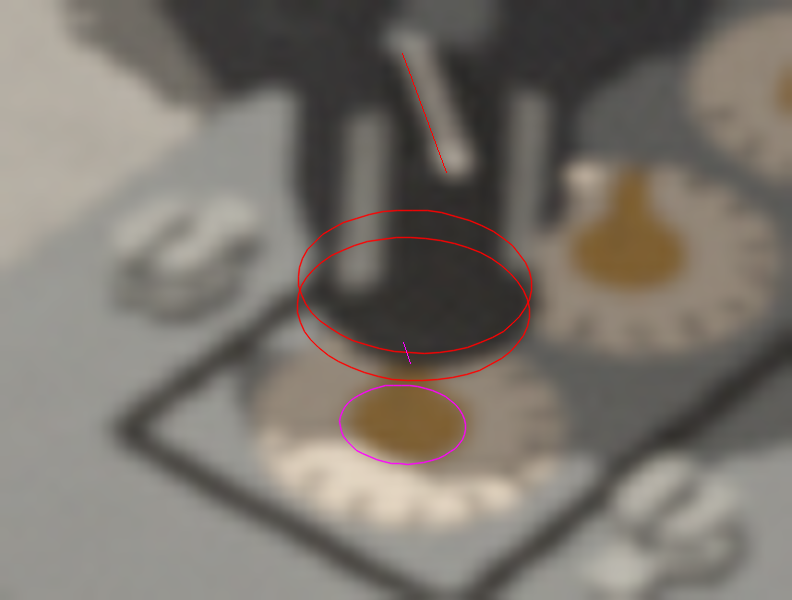

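```bash

python3 -m crank '[[[-0.8,0,5],[0.001,0.001,0],255],[[0,0,4],[0,0,0],255],[[0,0,0],[0,0,0],255]]'| sed -n '2p;4p;5p'
python3 -m crank '[[[0,0,3],[0,0,0],255],[[0,0,2],[0,0,0],255]]'| sed -n '2p;4p;5p'

```

```text
position: [0.5032, 0.0582, 0.1639]
contact_force: [-0.2, 0.2, -0.6]
opening: 0.0189
position: [0.5032, 0.0582, 0.1585]
contact_force: [-1.8, 0.9, 3.4]
opening: 0.0194
```

```bash

python3 -m crank '[[[0,0,2],[0,0,0],255],[[0,0,1.5],[0,0,0],255]]'| sed -n '2p;4p;5p'
python3 -c "
from h import *
rel([.5022,.0586,.146],136)"

```

```text
position: [0.5029, 0.0588, 0.1554]
contact_force: [-5.8, 0.1, 23.7]
opening: 0.0192
t=58.85 pos=[502.9  58.8 155.4] yaw=136.1 q=[-0.03  0.39 -0.43  0.74  0.    0.74] F=[-5.8  0.1 23.7] T=[ 0.03  1.47 -0.  ] op=19.2 d_tool=[ 0.4 -0.6  9.4] rot=[ 0.001 -0.     0.002]
```

```bash

python3 -m crank '[[[0,0,-0.5],[0,0,0.06],255],[[0,0,0.8],[0,0,0.06],255]]'| sed -n '2p;4p;5p'
python3 -c "
from h import *
rel([.5022,.0586,.146],136)"
python3 -m crank '[[[0,0,0.8],[0,0,0.06],255],[[0,0,1],[0,0,0.06],255]]'| sed -n '2p;4p;5p'
python3 -c "
from h import *
rel([.5022,.0586,.146],136)"

```

```text
position: [0.5025, 0.0587, 0.1556]
contact_force: [-4.6, -1.1, 17.7]
opening: 0.0192
t=59.02 pos=[502.5  58.7 155.6] yaw=129.1 q=[-0.03  0.39 -0.43  0.75  0.    0.86] F=[-4.6 -1.1 17.7] T=[-0.05  1.07  0.02] op=19.2 d_tool=[ 0.1 -0.3  9.6] rot=[ 0.001 -0.    -0.12 ]
position: [0.5023, 0.0583, 0.1554]
contact_force: [-5.8, -2.0, 18.8]
opening: 0.019
t=59.18 pos=[502.3  58.3 155.4] yaw=121.9 q=[-0.03  0.39 -0.43  0.74 -0.    0.98] F=[-5.8 -2.  18.8] T=[-0.32  1.53  0.01] op=19.0 d_tool=[0.3 0.  9.4] rot=[ 0.     0.001 -0.246]
```

```bash

python3 -m crank '[[[0,0,-0.5],[0,0,-0.12],255],[[0,0,0.3],[0,0,-0.12],255],[[0,0,0.8],[0,0,-0.06],255]]'| sed -n '2p;4p'
python3 -m crank '[[[0,0,0.8],[0,0,-0.06],255],[[0,0,0.8],[0,0,-0.06],255]]'| sed -n '2p;4p'
python3 -m crank '[[[0,0,0.8],[0,0,-0.06],255],[[0,0,0.8],[0,0,-0.06],255]]'| sed -n '2p;4p'
python3 -m crank '[[[0,0,0.8],[0,0,-0.06],255],[[0,0,0.8],[0,0,-0.06],255]]'| sed -n '2p;4p'
python3 -c "
from h import *
rel([.5022,.0586,.146],136)"

```

```text
position: [0.5024, 0.0591, 0.1558]
contact_force: [-1.9, 1.0, 8.2]
position: [0.5018, 0.0596, 0.1541]
contact_force: [-0.6, -0.2, -0.5]
position: [0.5014, 0.0596, 0.1522]
contact_force: [-1.6, -1.4, 1.6]
position: [0.501, 0.0593, 0.1502]
contact_force: [-1.7, -1.0, -0.1]
t=59.93 pos=[501.   59.3 150.2] yaw=161.0 q=[-0.03  0.4  -0.44  0.73  0.    0.3 ] F=[-1.7 -1.  -0.1] T=[-0.19  0.17  0.01] op=18.7 d_tool=[-1.4 -0.3  4.2] rot=[ 0.001 -0.001  0.436]
```

```bash

python3 -m crank '[[[0,0,1.5],[0,0,0.03],255],[[0,0,1.5],[0,0,0],255]]'| sed -n '2p;4p'
python3 -m crank '[[[0,0,1.5],[0,0,0],255],[[0,0,1.5],[0,0,0],255]]'| sed -n '2p;4p'
python3 -m crank '[[[0,0,1],[0,0,0],255],[[0,0,1],[0,0,0],255]]'| sed -n '2p;4p'
python3 -c "
from kov import *
rel([.5022,.0586,.146],136);kov('pics/l6.png',(.5008,.06),136)"

```

```text
position: [0.5009, 0.0592, 0.1468]
contact_force: [-0.0, 0.7, -0.8]
position: [0.501, 0.0592, 0.1453]
contact_force: [-13.9, 0.1, 44.7]
position: [0.5008, 0.0592, 0.1456]
contact_force: [-4.8, 0.6, 12.6]
t=60.43 pos=[500.8  59.2 145.6] yaw=159.5 q=[-0.03  0.4  -0.45  0.72  0.    0.33] F=[-4.8  0.6 12.6] T=[-0.    1.01 -0.03] op=19.0 d_tool=[-1.5 -0.1 -0.4] rot=[0.001 0.001 0.411]
knob bottom [0.501  0.0592 0.0616]
```

View pics/l6.png

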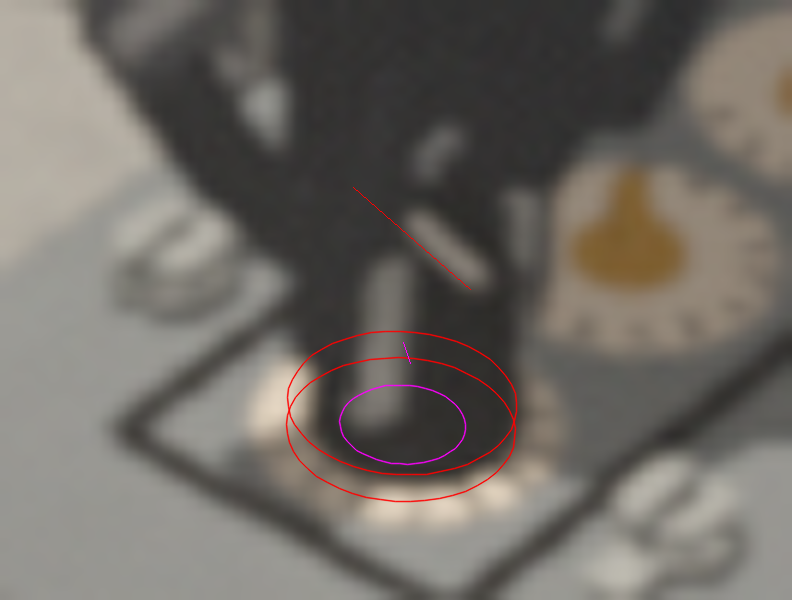

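```bash

python3 -m crank '[[[0,0,-0.3],[0,0,0],255],[[0,0,0],[0,0,0],150],[[0,0,0],[0,0,0],100],[[0,0,0],[0,0,0],100],[[0,0,0],[0,0,0],100],[[0,0,-15],[0,0,0],80],[[0,0,-25],[0,0,0],0],[[0,0,-40],[0,0,0],0],[[0,0,-40],[0,0,0],0],[[0,0,-40],[0,0,0],0]]'| sed -n '2p;4p;5p'
python3 -c "
from kov import *
rel([.521,-.4915,.3],98);kov('pics/l7.png',(.5008,.06),160)
cv2.imwrite('pics/l7s.png',camera('scene'))"

```

```text
position: [0.4958, 0.0592, 0.3024]
contact_force: [1.8, -0.1, 0.9]
opening: 0.0851
t=61.57 pos=[495.8  59.2 302.4] yaw=159.6 q=[-0.03  0.25 -0.21  1.13  0.    0.33] F=[ 1.8 -0.1  0.9] T=[-0.03 -0.15  0.06] op=85.1 d_tool=[-215.4 -507.4    1.5] rot=[-0.013 -0.012  1.075]
knob bottom [0.4948 0.0592 0.2162]
```

View pics/l7s.png

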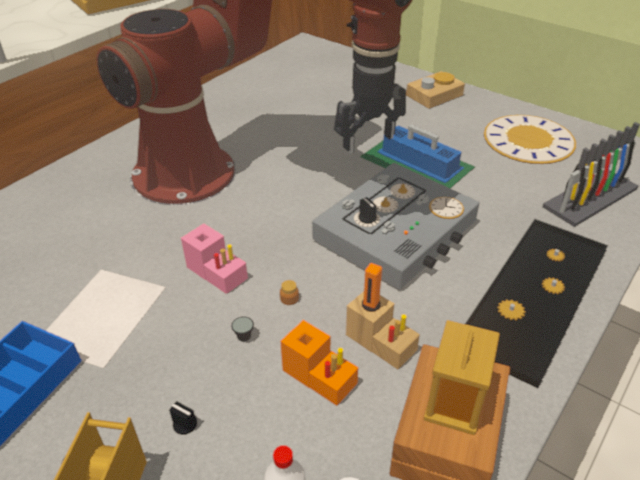

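View pics/l7.png

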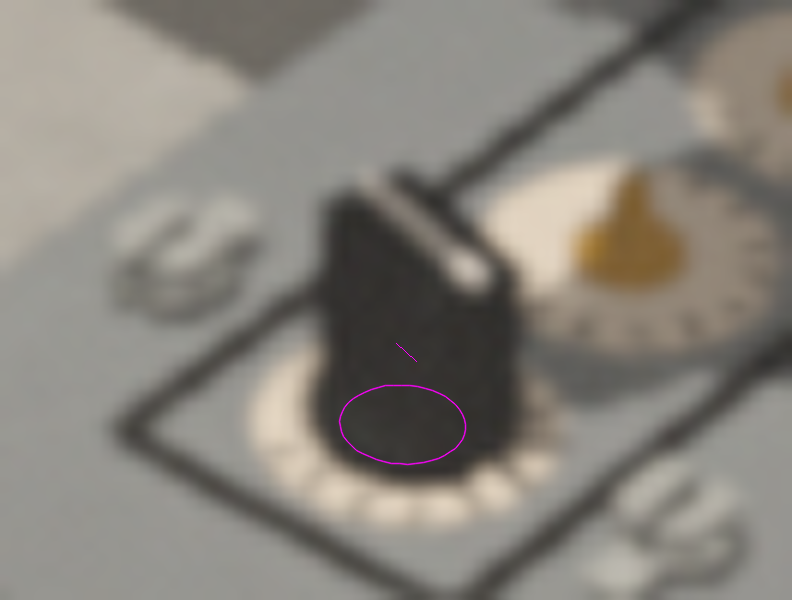

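```bash

python3 -m crank '[[[-15,-36,0],[0,0,0],0],[[-15,-36,0],[0,0,0],0],[[-15,-36,0],[0,0,0],0],[[-15,-36,0],[0,0,0],0],[[-15,-36,0],[0,0,0],0],[[-15,-36,0],[0,0,0],0],[[-15,-36,0],[0,0,0],0],[[-15,-36,0],[0,0,0],0],[[-15,-36,0],[0,0,0],0],[[-15,-36,0],[0,0,0],0]]'| sed -n '2p;4p;5p'
python3 -m crank '[[[-15,-36,0],[0,0,0],0],[[-15,-36,0],[0,0,0],0],[[-15,-36,0],[0,0,0],0],[[-10,-25,0],[0,0,0],0],[[0,0,0],[0,0,-0.12],0],[[0,0,0],[0,0,-0.12],0],[[0,0,0],[0,0,-0.12],0],[[0,0,0],[0,0,-0.12],0],[[0,0,0],[0,0,0],0]]'| sed -n '2p;4p;5p'
python3 - <<'E'
from h import *
camera("scene")
rel([.521,-.4915,.2],188)
t=np.mean([camera("scene").astype(float) for _ in range(3)],0)
cv2.imwrite("pics/m1.png",cv2.resize(t[335:440,150:240].astype(np.uint8),None,fx=5.7,fy=5.7,interpolation=cv2.INTER_CUBIC))
E
```

```text
position: [0.5077, -0.3374, 0.2828]
contact_force: [1.3, -0.4, 0.1]
opening: 0.0854
position: [0.5067, -0.4961, 0.2579]
contact_force: [0.2, -0.2, 0.7]
opening: 0.0853
t=63.55 pos=[ 506.6 -495.9  257.6] yaw=-171.8 q=[-0.87  0.73  0.46  1.35 -0.02 -1.01] F=[-0.3  1.4 -0.7] T=[-0.01 -0.02 -0.  ] op=85.4 d_tool=[-17.8   0.   56.8] rot=[ 0.041 -0.052  0.002]
```

View pics/m1.png

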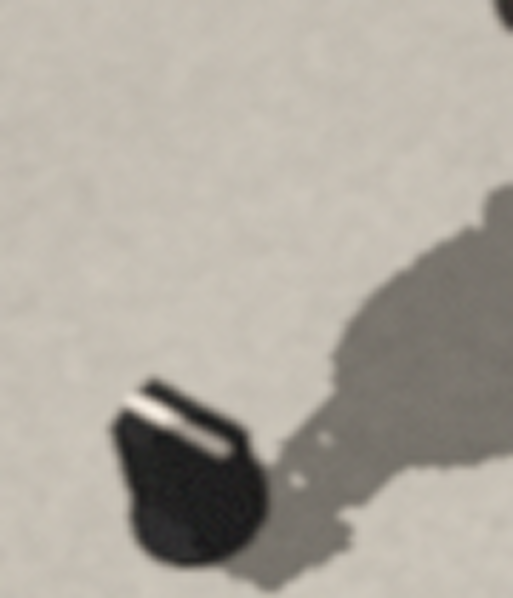

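Knob B hasn't moved. Straighten the tool and descend.

```bash

python3 -m crank '[[[-10,0,0],[0.041,-0.052,0.002],0],[[0,0,20],[0,0,0],0],[[0,0,20],[0,0,0],0],[[0,0,20],[0,0,0],0],[[0,0,20],[0,0,0],0],[[0,0,0],[0,0,0],0],[[0,0,0],[0,0,0],0]]'| sed -n '2p;4p;5p'
python3 - <<'E'
from h import *
camera("scene")
rel([.521,-.4915,.12],188)
E
```

```text
position: [0.5195, -0.4943, 0.179]
contact_force: [0.6, 0.5, 0.3]
opening: 0.0854
t=64.33 pos=[ 519.4 -494.2  178.9] yaw=-173.1 q=[-0.86  0.73  0.24  1.07  0.   -0.98] F=[ 0.  -0.1 -0.6] T=[-0.01  0.04  0.02] op=85.5 d_tool=[-1.5  3.  58.9] rot=[-0.008  0.007 -0.019]
```

```bash

python3 -m crank '[[[-1,3,20],[-0.008,0.007,-0.019],0],[[0,0,20],[0,0,0],0],[[0,0,20],[0,0,0],0],[[0,0,0],[0,0,0],0],[[0,0,0],[0,0,0],0]]'| sed -n '2p;4p;5p'
python3 - <<'E'
from h import *
camera("scene")
rel([.521,-.4915,.085],188)
E
```

```text
position: [0.5231, -0.4935, 0.1229]
contact_force: [0.5, 0.1, 0.4]
opening: 0.0852
t=64.80 pos=[ 522.9 -493.3  122.7] yaw=-172.0 q=[-0.86  0.78  0.19  0.97 -0.   -1.  ] F=[-0.   0.7  0.1] T=[ 0.02  0.05 -0.02] op=85.3 d_tool=[ 1.8  2.3 37.7] rot=[-0.007  0.004 -0.   ]
```

```bash

python3 -m crank '[[[2,2,15],[-0.007,0.004,0],0],[[0,0,15],[0,0,0],0],[[0,0,0],[0,0,0],0],[[0,0,0],[0,0,0],0]]'| sed -n '2p;4p;5p'
python3 - <<'E'
from h import *
camera("scene")
rel([.521,-.4915,.085],188)
E
```

```text
position: [0.5221, -0.4933, 0.0953]
contact_force: [-0.5, -0.2, -0.0]
opening: 0.0854
t=65.18 pos=[ 522.  -493.2   95.1] yaw=-172.0 q=[-0.86  0.81  0.16  0.92 -0.   -1.  ] F=[ 0.3 -0.3  0.4] T=[-0.02  0.01  0.03] op=85.6 d_tool=[ 0.7  1.8 10.1] rot=[-0.004  0.003 -0.   ]
```

```bash

python3 -m crank '[[[1,1.5,8],[-0.004,0.003,0],0],[[0,0,2],[0,0,0],0],[[0,0,0],[0,0,0],120],[[0,0,0],[0,0,0],255],[[0,0,0],[0,0,0],255],[[0,0,0],[0,0,0],255],[[0,0,0],[0,0,0],255],[[0,0,0],[0,0,0],255],[[0,0,0],[0,0,0],255]]'| sed -n '2p;4p;5p'
python3 - <<'E'
from h import *
rel([.521,-.4915,.085],188)
im=camera("scene");c=proj([.521,-.4915,.06],"scene");x,y=int(c[0])-50,int(c[1])-40
cv2.imwrite(f"pics/m2.png",cv2.resize(im[y:y+80,x:x+100],None,fx=7,fy=7,interpolation=cv2.INTER_CUBIC))
E
```

```text
position: [0.5218, -0.493, 0.0877]
contact_force: [-0.5, -0.4, -1.5]
opening: 0.0192
t=65.93 pos=[ 521.8 -493.    87.7] yaw=-172.0 q=[-0.86  0.82  0.16  0.91 -0.   -1.  ] F=[-0.5 -0.4 -1.5] T=[-0.    0.02  0.02] op=19.2 d_tool=[0.6 1.6 2.7] rot=[-0.004  0.002 -0.   ]
```

View pics/m2.png

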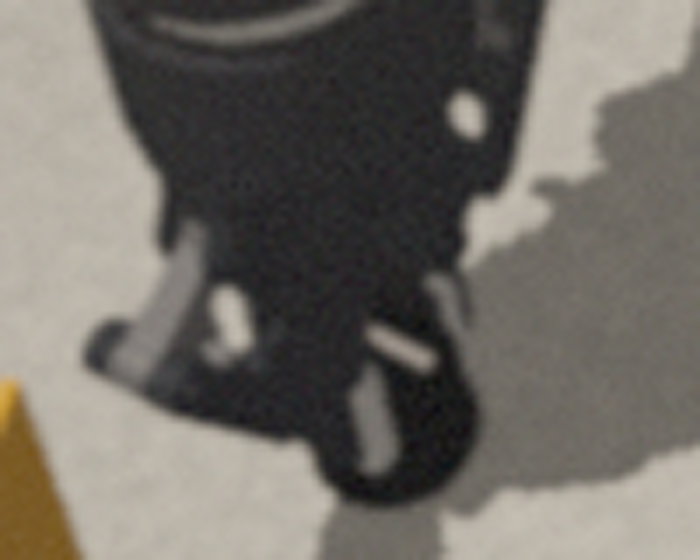

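```bash

python3 -m crank '[[[0,0,-10],[0,0,0],255],[[0,0,-25],[0,0,0],255],[[0,0,-30],[0,0,0],255],[[0,0,-30],[0,0,0],255],[[0,0,-35],[0,0,0],255],[[0,0,-30],[0,0,0],255],[[0,0,0],[0,0,0],255]]'| sed -n '2p;4p;5p'
python3 - <<'E'
from h import *
camera("scene")
rel([.511,.187,.25],163)
E
```

```text
position: [0.5198, -0.4906, 0.2553]
contact_force: [0.3, -0.6, -0.0]
opening: 0.0197
t=66.62 pos=[ 519.5 -490.3  252.9] yaw=-172.0 q=[-0.86  0.7   0.38  1.25 -0.   -1.  ] F=[0.5 0.4 0.8] T=[-0.06  0.03  0.03] op=19.2 d_tool=[-85.5 672.    4.8] rot=[ 0.003 -0.003  0.436]
```

```bash

python3 -m crank '[[[-5,39,0],[0,0,0],255],[[-5,39,0],[0,0,0],255],[[-5,39,0],[0,0,0],255],[[-5,39,0],[0,0,0],255],[[-5,39,0],[0,0,0],255],[[-5,39,0],[0,0,0],255],[[-5,39,0],[0,0,0],255],[[-5,39,0],[0,0,0],255],[[-5,39,0],[0,0,0],255],[[-5,39,0],[0,0,0],255]]'| sed -n '2p;4p;5p'
python3 - <<'E'
from h import *
rel([.511,.187,.25],163)
E
```

```text
position: [0.509, -0.087, 0.2448]
contact_force: [1.1, -0.3, 0.2]
opening: 0.019
t=67.45 pos=[509.  -87.  244.8] yaw=-172.7 q=[-0.31  0.32 -0.27  0.99  0.   -0.44] F=[ 1.1 -0.3  0.2] T=[-0.01 -0.06  0.  ] op=19.0 d_tool=[-36.7 271.5  -3.7] rot=[ 0.005 -0.012  0.424]
```

```bash

python3 -m crank '[[[-5,38,-1],[0,0,0],255],[[-5,38,-1],[0,0,0],255],[[-5,38,-1],[0,0,0],255],[[-5,38,-1],[0,0,0],255],[[-5,38,-1],[0,0,0],255],[[-5,38,-1],[0,0,0],255],[[-4,25,0],[0,0,0],255],[[0,0,0],[0,0,0.12],255],[[0,0,0],[0,0,0.12],255],[[0,0,0],[0,0,0.12],255]]'| sed -n '2p;4p;5p'
python3 -m crank '[[[0,0,0],[0,0,0.08],255],[[0,0,0],[0,0,0],255]]'| sed -n '2p;4p;5p'
python3 - <<'E'
from h import *
camera("scene")
rel([.511,.187,.2],163)
E
```

```text
position: [0.5003, 0.19, 0.2458]
contact_force: [0.3, -0.1, 0.0]
opening: 0.019
position: [0.4987, 0.1905, 0.2442]
contact_force: [-0.2, 0.8, -0.8]
opening: 0.019
t=68.50 pos=[498.6 190.4 244.1] yaw=161.8 q=[ 0.22  0.36 -0.21  1.02  0.01  0.54] F=[-1.1  0.4 -0.7] T=[ 0.   -0.02  0.02] op=19.2 d_tool=[-14.    0.7  43.7] rot=[-0.002 -0.028 -0.02 ]
```

```bash

python3 -m crank '[[[-7,0,10],[-0.002,-0.028,-0.02],255],[[0,0,20],[0,0,0],255],[[0,0,12],[0,0,0],255],[[0,0,0],[0,0,0],255],[[0,0,0],[0,0,0],255]]'| sed -n '2p;4p;5p'
python3 - <<'E'
from kov import *
camera("scene")
rel([.511,.187,.18],163)
kov("pics/m3.png",(.511,.187),163,zoff=.0877)
E
```

```text
position: [0.5044, 0.1874, 0.1996]
contact_force: [-0.4, 0.3, 0.3]
opening: 0.019
t=68.97 pos=[504.4 187.4 199.7] yaw=163.9 q=[ 0.22  0.4  -0.29  0.89 -0.    0.5 ] F=[-0.9  0.4 -0.3] T=[ 0.    0.03 -0.03] op=19.1 d_tool=[-6.4  1.5 19.7] rot=[-0.001  0.     0.016]
knob bottom [0.5054 0.1877 0.1128]
```

View pics/m3.png

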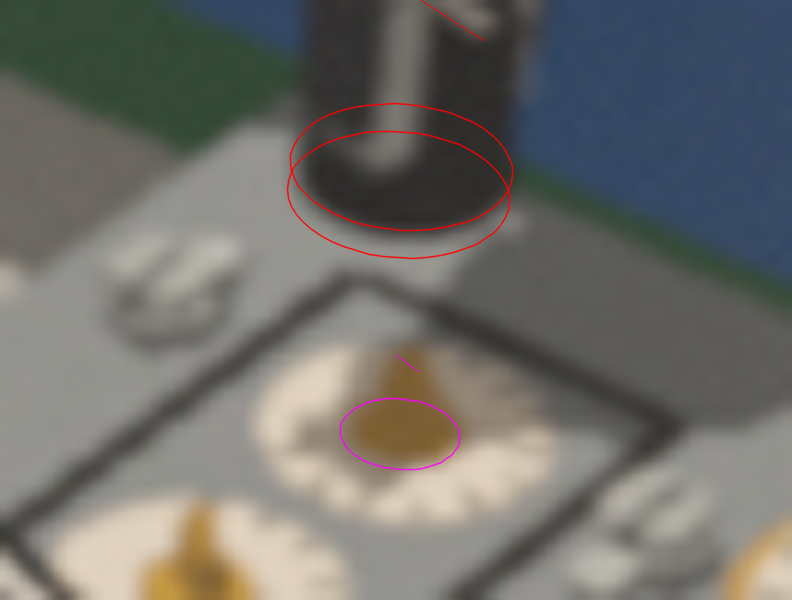

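```bash

python3 -m crank '[[[-6,1.2,8],[0,0,0.016],255],[[0,0,10],[0,0,0],255],[[0,0,0],[0,0,0],255],[[0,0,0],[0,0,0],255]]'| sed -n '2p;4p;5p'
python3 - <<'E'
from h import *
camera("scene")
rel([.511,.187,.172],163)
E
```

```text
position: [0.5126, 0.1873, 0.1813]
contact_force: [-0.9, -0.6, 0.0]
opening: 0.0188
t=69.65 pos=[512.3 187.2 181.2] yaw=162.8 q=[ 0.22  0.43 -0.3   0.84 -0.    0.52] F=[-0.8 -0.2 -0.2] T=[ 0.01  0.04 -0.01] op=19.2 d_tool=[ 1.2 -0.6  9.1] rot=[ 0.001  0.003 -0.003]
```

```bash

python3 -m crank '[[[1,-0.6,5],[0,0.003,0],255],[[0,0,4],[0,0,0],255],[[0,0,3],[0,0,0],255],[[0,0,2],[0,0,0],255]]'| sed -n '2p;4p;5p'
python3 -m crank '[[[0,0,2],[0,0,0],255],[[0,0,2],[0,0,0],255],[[0,0,2],[0,0,0],255]]'| sed -n '2p;4p;5p'
python3 - <<'E'
from h import *
rel([.511,.187,.1497],163)
E
```

```text
position: [0.5111, 0.1869, 0.1661]
contact_force: [0.8, 0.1, -0.3]
opening: 0.0189
position: [0.5109, 0.1869, 0.1593]
contact_force: [-0.4, -0.4, -0.2]
opening: 0.0195
t=70.23 pos=[510.9 186.9 159.3] yaw=162.8 q=[ 0.22  0.45 -0.33  0.8   0.    0.52] F=[-0.4 -0.4 -0.2] T=[ 0.01 -0.06  0.02] op=19.5 d_tool=[-0.1  0.1  9.6] rot=[ 0.001 -0.    -0.003]
```

```bash

python3 -m crank '[[[0,0,2],[0,0,0],255],[[0,0,2],[0,0,0],255]]'| sed -n '2p;4p'
python3 -m crank '[[[0,0,2],[0,0,0],255],[[0,0,1.5],[0,0,0],255]]'| sed -n '2p;4p'
python3 -m crank '[[[0,0,1],[0,0,0],255],[[0,0,1],[0,0,0],255],[[0,0,1],[0,0,0],255]]'| sed -n '2p;4p'

```

```text
position: [0.511, 0.187, 0.155]
contact_force: [-0.1, 0.5, 0.1]
position: [0.511, 0.187, 0.1511]
contact_force: [-1.0, 0.2, -0.4]
position: [0.5111, 0.1871, 0.1489]
contact_force: [-7.4, -2.8, 24.2]
```

```bash

python3 -m crank '[[[0,0,1],[0,0,0],255],[[0,0,0],[0,0,0],150],[[0,0,0],[0,0,0],100],[[0,0,0],[0,0,0],100],[[0,0,0],[0,0,0],100],[[0,0,-15],[0,0,0],80],[[0,0,-25],[0,0,0],0],[[0,0,-40],[0,0,0],0],[[0,0,-40],[0,0,0],0],[[0,0,-40],[0,0,0],0]]'| sed -n '2p;4p;5p'
python3 -m crank '[[[20,30,-10],[0,0,0],0],[[25,35,0],[0,0,0],0],[[25,35,0],[0,0,0],0],[[25,30,0],[0,0,0],0],[[0,0,0],[0,0,0],0]]'| sed -n '2p;4p;5p'
python3 - <<'E'
from h import *
rel([.511,.187,.172],163)
for n in("scene","top"):
    cv2.imwrite(f"pics/z_{n}.png",camera(n))
m=cv2.imread("pics/z_scene.png");cv2.imwrite("pics/z1.png",cv2.resize(m[160:300,310:480],None,fx=4.5,fy=4.3,interpolation=cv2.INTER_CUBIC))
E
```

```text
position: [0.5063, 0.1858, 0.3057]
contact_force: [1.2, 0.1, -0.9]
opening: 0.0851
position: [0.4581, 0.3424, 0.3274]
contact_force: [-0.0, -0.2, 0.0]
opening: 0.0855
t=72.07 pos=[458.1 342.4 327.4] yaw=162.4 q=[0.51 0.37 0.02 1.22 0.   0.82] F=[-0.  -0.2  0. ] T=[-0.07 -0.01 -0.02] op=85.5 d_tool=[ -97.4 -132.7  155. ] rot=[ 0.004  0.001 -0.011]
```

View pics/z1.png

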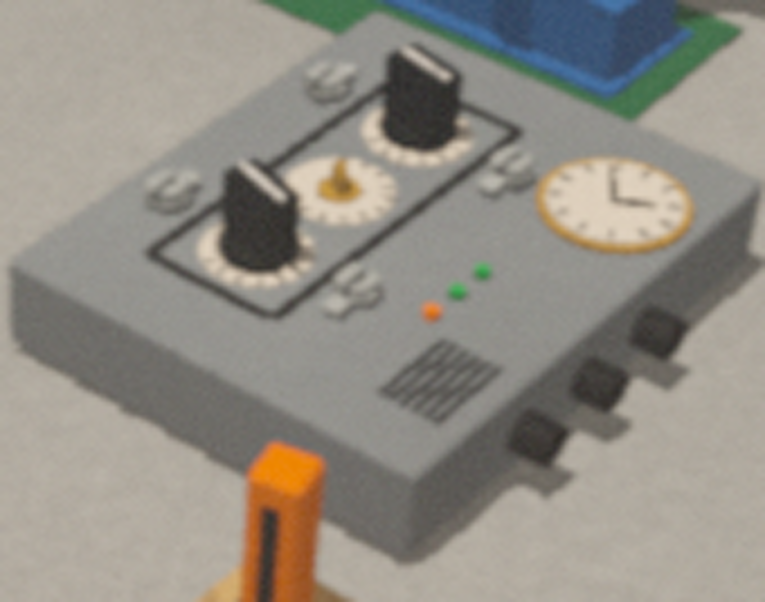

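View pics/z_scene.png

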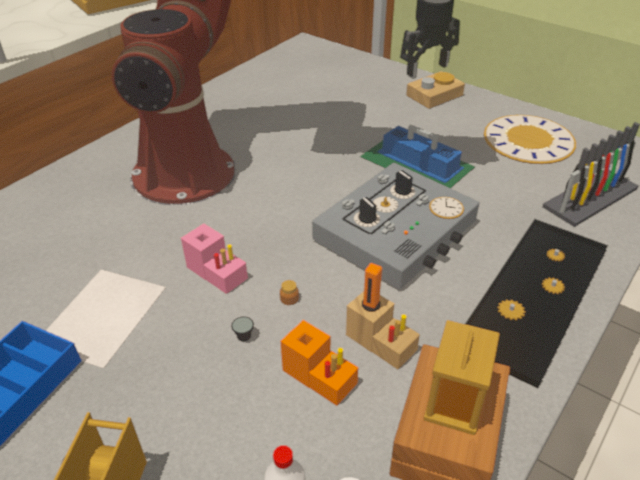

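View pics/z_top.png

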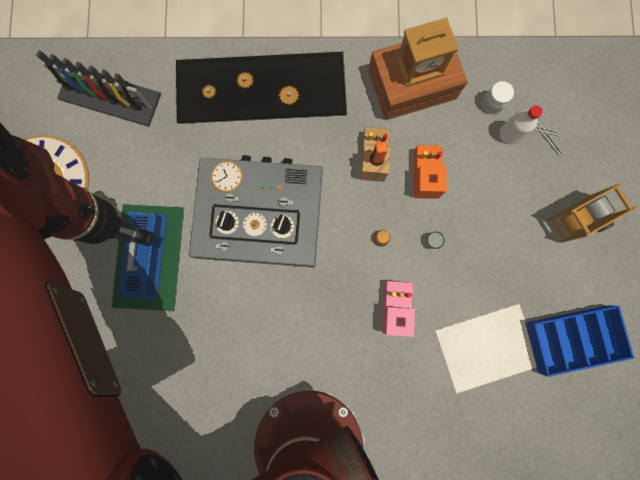

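```bash
python3 -c "
from plant import workorder,ctrl
print(workorder.finish_job(), ctrl.get_state()['clock'])"
```

```text
the job is handed in; nothing more can be done
the job is handed in; nothing more can be done
```

I did the whole job and handed it in at about 72 s of the 210 s allowed; no verdict is reported.

- **Cams:** I turned all four anticlockwise with the screwdriver, about 80–107° of tool turn each. The fingers never came near them. The blade stayed on the slot floor throughout. The last pictures show every wing swung clear of the rim.
- **Cover:** It lies upright along the mat, set down at about (0.439, 0.394) against a mat centre of about (0.437, 0.391).
- **Knobs:** I found only two on the bench and no third in either camera. One had been nudged aside during the run, so I located it again. Both were pushed home, on shafts 3 and 1, stopping within about 1 mm of the shoulder by the arm's height.
- **Screwdriver:** It stands in the beech stand. The collar was seated when I let go.
- **Oil pot and loupe:** They look unmoved in the last pictures.

**Measurements that disagreed:**
- The two cameras differed by 2–4 mm, and the tool's offset in the grip was about 4 mm more than vision suggested. I found two of the four slots, on cams 3 and 4, by probing with the blade.
- My picture estimate of shaft 3's angle was about 20° off. The first knob jammed partway, and I turned it under light pressure until it slid on.
- Cam angles and knob seating were judged from the pictures and the arm's readings, because joint values cannot be read.

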